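# Sort ring blanks and copper offcuts through a gated chute into a carousel

## Robot

A 6-joint arm with a two-finger parallel gripper is mounted at the origin on a cart in front of the work surface, level with it; the furniture and walls round the work are solid. World frame = base frame: x ahead of the robot, y to its left, z up, the work surface at z = 0. Lengths are in m, angles in rad, forces in N, time in s.
With the tool pointing down it reaches from about 0.35 to 0.85 m from the base axis. Payload 8.1 kg.
Tool frame: the origin (TCP) lies on the mounting face of the last link; the fingertips stand 186 mm ahead of it and the grasp point (between the pads) lies 167 mm ahead of it; z points along the fingers, y is the line along which they close (so a half turn about z gives the same grasp; the last joint's range is limited). The gripper opens to 93 mm and grips with 3 to 60 N. Pads are 15 mm wide; open, the fingers measure 128 mm over their backs; the gripper's body (75 mm by 188 mm) begins 65 mm behind the grasp point.
Start: joints at [1.244, 0.13, 1.488, -0, 1.523, -0.085], TCP at [0.144, 0.583, 0.405] pointing down, gripper open.
Joint ranges: [-2.96, 2.96], [-0.89, 2.26], [0.02, 2.5], [-1.34, 4.48], [0, 2.73], [-2.66, 2.66]. Speed limits (rad/s): [2.39, 2.39, 2.79, 3.14, 3.14, 3.14].

## Interface

Orientations are given as a rotation vector (axis times angle).
In Python, from plant import * gives the robot as it stands. The module is installed in compiled form; this text tells all that it offers.
- The arm moves only by the tool arm_command, never from a script. Its argument "increments" is a list of rows, each a list of 6 numbers: the shift along the tool's x, y, z in units of 0.2 m (1.0 is 0.2 m), then the turn, a rotation vector about the tool's x, y, z in units of pi rad (1.0 is pi rad). A call has exactly 5 rows; each row is the pose to reach, as a shift and turn from the pose commanded when the call began, along the tool's axes at that moment, turning the shorter way round; what a row does not reach only later rows make up. A row lasts 1/8 s, in which the tool goes at most 62.5 mm and 10.7 degrees, less where a joint would pass 70% of its speed; a pose out of reach is approached as far as the arm can. A call with a number of a shift or a turn outside -1 to 1 is refused whole. A call with a gripper value outside its range is refused whole. "fingers" is the closure, from -1 (fully open) to 1 (shut), set as the call begins (left out, the last holds). The fingers move at their own pace and stop on an object; "force" is the grip in N (left out, the last holds). Time passes only in rows, so rows that repeat a pose let the fingers close, or fill a call up. It gives the time, the measured TCP pose, the force, the opening and the grip force at its end, in the units of the state.
- read_state(): the state, without advancing time (a new reading comes with each control period).
- read_camera(name): name is "side" or "top" or "wrist"; returns a dict with "image" (400x640x3 uint8, red, green, blue), "fx", "fy", "cx", "cy" (pixels), "T" (4x4, takes a point from camera to world coordinates). Camera axes: x right, y down, z forward; pixel columns grow to the right and rows downward; lengths in m; the calibration is good to about 2 mm. A picture is of the moment at which its call begins. There is no depth.
- close_job(): hands the job in; it is judged then, once.
The state is a dict: "t": time; "q": joint angles; "dq": joint speeds; "joint_torque": joint torques, N m; "tool_pos": TCP position; "orientation": TCP orientation; "force": force on the tool from outside, world axes, zero at the start; "wrist_torque": the same for the moment, N m; "opening": finger opening in m; "gripper_force": force on a finger pad.
Only numpy, scipy, OpenCV 4.12 (cv2) and the standard library are available. Lean on these libraries where they do the work, as an engineer would, in place of code of your own. Each camera call takes 0.05 s, during which the arm holds its last target. There are 200 camera calls.

## Task

Sort the loose parts on the bench through the gated chute into the sorting carousel, ring blanks first, then copper offcuts: turn the one-stud compartment under the chute's mouth, shut the gate, gather every ring blank in the chute behind it, set the gate's handle to the 60-degree mark to let them slide in, and shut it again. Then do the same with all the copper offcuts into the two-stud compartment. Finish with the gate shut and the plain compartment (no studs) under the mouth, and leave the beeswax, the tape roll and the small bowl where they stand.

Things in the scene. Friction and masses are not known exactly. Their poses are not given: they have to be found in the camera images.
- rig: Sorting carousel on a fixed grey slate (top 25 mm above the bench), mid bench: round turning tray, 210 mm across, on a stand; beside it a steel chute on a post. Origin under the stand's middle on the slate's top, z up. The chute lies over this frame's -x half, centred on y = 0, sloping 30 degrees down towards +x, 64 mm wide inside, walls 27 mm high. What lies in it slides down by itself.
- carousel (a joint): Angle of the tray relative to the stand, rad, anticlockwise from above positive, 0 when the tray's axes equal the rig's; stops at -9.4 and 9.4. Light friction, stays where left. Rim 36 mm and four walls 44 mm high part it into equal quarters, told apart by brass studs on the rim (10 mm across): one stud at 45 degrees from the tray's x axis, two at 135, three at 225, none (plain) at 315.
- gate (a joint): Opening angle of the gate in the chute, rad: 0 shut (vane straight across), 1.047 at the 60-degree mark, stop at 1.57. Opens anticlockwise seen from above; light friction, stays where left; may start partly open. Vane 56 mm long, 35 mm high, 3 mm thick; spindle upright at x = -0.143, y = +0.029 in the rig frame; it swings down the chute, towards the mouth.
- handle (a point): Middle of the brass bar handle on the gate's spindle: bar 46 mm long (this point's y axis, parallel to the vane), 11 mm wide, 22 mm high, from 13 mm below to 9 mm above this point, on a collar 24 mm across. Fixed dial below (68 mm across, top 20 mm below this point): short ribs at 0, 30, 90 degrees, a long thick one at 60; the nose at the handle's -y end points at them.
- hub_grip (a point): Middle of the dark bar knob on the tray's hub, on the tray's axis: 44 mm long along this point's x axis (the tray's x axis), 12 mm wide, 30 mm high, from 18 mm below to 12 mm above this point, on a collar 40 mm across. Turning it turns the tray.
- hub (a point): Centre of the tray on its floor (13 mm above the slate). Axes turn with the tray; its compartments are the quarters x>0,y>0 (one stud), x<0,y>0 (two studs), x<0,y<0 (three studs), x>0,y<0 (plain). The hub post is 30 mm across.
- bin1 (a point): Point in the middle of the one-stud compartment's floor, 60 mm from the tray's axis.
- bin2 (a point): The same point of the two-stud compartment.
- bin4 (a point): The same point of the plain compartment (no stud).
- drop (a point): Fixed point under the chute's mouth, 60 mm from the tray's axis on the rig's -x side, at the height of the tray's floor: a compartment is under the chute when its bin point is here. The mouth's floor edge is at x = -0.078, z = 0.072 in the rig frame.
- hopper (a point): Point on the chute's floor, mid-width, between gate and closed upper end (44 mm level from the gate, 48 mm from the end; rig x = -0.187, z = 0.135), where parts are loaded. Axes as rig's; the floor slopes 30 degrees down towards +x. What is let go here slides to the gate. The wall tops, the dial and the handle (top 47 mm above this point) stand near.
- ring1: Silver ring blank, 21 mm across, 6 mm high, 15 g, plain polished, lying flat on the bench left of the carousel. Origin in the middle of its underside, z up as it lies. One to three of them are there.
- ring2: Silver ring blank, 21 mm across, 6 mm high, 15 g, plain polished, lying flat on the bench left of the carousel. Origin in the middle of its underside, z up as it lies. One to three of them are there.
- ring3: Silver ring blank, 21 mm across, 6 mm high, 15 g, plain polished, lying flat on the bench left of the carousel. Origin in the middle of its underside, z up as it lies. One to three of them are there.
- strip1: Copper offcut, a bar 12 x 55 x 8 mm (x, y, z of its own frame), 45 g, lying flat on the bench left of the carousel. Origin in the middle of its underside. One or two of them are there.
- strip2: Copper offcut, a bar 12 x 55 x 8 mm (x, y, z of its own frame), 45 g, lying flat on the bench left of the carousel. Origin in the middle of its underside. One or two of them are there.
- beeswax: Bystander: brown lump of beeswax, 30 x 40 x 15 mm, loose on the bench. Origin under its middle.
- tape: Bystander: roll of masking tape, 86 mm across, 19 mm high, lying flat. Origin under its middle.
- flux_bowl: Bystander: small cream bowl, 57 mm across, 24 mm high. Origin under its middle.
There are look-alikes about, which are no part of the job. What is shaped like the strip1 but blue is not meant.

How it is judged:
On the way, in this order (a step that is already met when the one before it is completed fails the run):
1. every ring blank lies in the chute behind the shut gate (gate under 7 degrees), with the one-stud compartment under the chute's mouth (its middle within 18 mm) (horizontal distance between bin1 and drop below 0.018 m and value of joint gate below 0.12 rad and x of ring1 in the frame of hopper between -0.052 and 0.05 m and y of ring1 in the frame of hopper between -0.034 and 0.034 m and z of ring1 in the frame of hopper between -0.035 and 0.05 m and x of ring2 in the frame of hopper between -0.052 and 0.05 m and y of ring2 in the frame of hopper between -0.034 and 0.034 m and z of ring2 in the frame of hopper between -0.035 and 0.05 m and x of ring3 in the frame of hopper between -0.052 and 0.05 m and y of ring3 in the frame of hopper between -0.034 and 0.034 m and z of ring3 in the frame of hopper between -0.035 and 0.05 m), for 0.2 s.
2. the gate stands at its 60-degree mark (52 to 69 degrees) for 0.3 s with the one-stud compartment still under the mouth (horizontal distance between bin1 and drop below 0.018 m and value of joint gate between 0.9 and 1.2 rad), for 0.3 s.
3. every ring blank is in the one-stud compartment and the gate is shut again (under 7 degrees) (value of joint gate below 0.12 rad and x of each of ring1, ring2, ring3 in the frame of hub above 0 m and y of each of ring1, ring2, ring3 in the frame of hub above 0 m and horizontal distance between each of ring1, ring2, ring3 and hub below 0.105 m and z of ring1 in the frame of hub between -0.005 and 0.04 m and z of ring2 in the frame of hub between -0.005 and 0.04 m and z of ring3 in the frame of hub between -0.005 and 0.04 m), for 0.2 s.
4. every copper offcut lies in the chute behind the shut gate (gate under 7 degrees), with the two-stud compartment under the chute's mouth (its middle within 18 mm) (horizontal distance between bin2 and drop below 0.018 m and value of joint gate below 0.12 rad and x of strip1 in the frame of hopper between -0.052 and 0.05 m and y of strip1 in the frame of hopper between -0.034 and 0.034 m and z of strip1 in the frame of hopper between -0.035 and 0.05 m and x of strip2 in the frame of hopper between -0.052 and 0.05 m and y of strip2 in the frame of hopper between -0.034 and 0.034 m and z of strip2 in the frame of hopper between -0.035 and 0.05 m), for 0.2 s.
5. the gate stands at its 60-degree mark (52 to 69 degrees) for 0.3 s with the two-stud compartment still under the mouth (horizontal distance between bin2 and drop below 0.018 m and value of joint gate between 0.9 and 1.2 rad), for 0.3 s.
6. every copper offcut is in the two-stud compartment and the gate is shut again (under 7 degrees) (value of joint gate below 0.12 rad and x of each of strip1, strip2 in the frame of hub below 0 m and y of each of strip1, strip2 in the frame of hub above 0 m and horizontal distance between each of strip1, strip2 and hub below 0.105 m and z of strip1 in the frame of hub between -0.005 and 0.04 m and z of strip2 in the frame of hub between -0.005 and 0.04 m), for 0.2 s.
At the end, for the whole second after the job is handed in: Every ring blank lies at rest in the one-stud quarter of the tray and every offcut in the two-stud quarter (inside the rim, under 40 mm above its floor); the gate is shut (under 7 degrees); the plain quarter's middle is within 18 mm of the point under the mouth; the tray is still (all of step 6 and x of each of ring1, ring2, ring3 in the frame of hub above 0 m and y of each of ring1, ring2, ring3 in the frame of hub above 0 m and horizontal distance between each of ring1, ring2, ring3 and hub below 0.105 m and z of ring1 in the frame of hub between -0.005 and 0.04 m and z of ring2 in the frame of hub between -0.005 and 0.04 m and z of ring3 in the frame of hub between -0.005 and 0.04 m and horizontal distance between bin4 and drop below 0.018 m and velocity of joint carousel between -0.05 and 0.05 rad/s and linear speed of each of ring1, ring2, ring3, strip1, strip2 below 0.02 m/s); the robot touches nothing.
It fails at once if the beeswax is moved more than 3 cm (distance of beeswax from where it was at the start of the episode above 0.03 m).
It fails at once if the tape roll is moved more than 3 cm (distance of tape from where it was at the start of the episode above 0.03 m).
It fails at once if the small bowl is moved more than 3 cm (distance of flux_bowl from where it was at the start of the episode above 0.03 m).
Of ring1, ring2, ring3 only 1 to 3 are there at a start; the rules pass over those that are not, and their reading is None.
Of strip1, strip2 only 1 to 2 are there at a start; the rules pass over those that are not, and their reading is None.
At some moment in a run one of ring1, ring2, ring3, strip1, strip2 may be knocked a few centimetres aside while the robot is not near it.
Once in a run the grip may slacken for a moment while it holds something.
It also fails if it takes over 210 s, if anything falls off the work surface, if the arm or the gripper's body presses on something with over 40 N, if the wrist force passes 120 N, or if a joint passes its speed limit or range.

## Working session

There is one attempt and no reset: what is moved stays moved. The work goes in short steps, Python scripts to look and compute and a tool call to move; the robot and the scene stay as the last step left them, time stands still between calls to the robot, and variables do not carry over. Pictures are saved under pics/ and viewed, at most 14 in all, crops included, and the job is handed in when it is done.

Besides the shell and the picture viewer there is one more tool, called after "Emit:" by a JSON object that holds its "name" and its "arguments". arm_command: Moves the arm, as the interface text tells. Shifts and turns lie within -1 to 1; 1 stands for 0.2 m of shift or pi rad of turn. Its arguments: {"type":"object","properties":{"increments":{"type":"array","items":{"type":"array","items":{"type":"number","minimum":-1,"maximum":1}}},"fingers":{"type":"number"},"force":{"type":"number"}},"required":["increments"]}

```bash
mkdir -p pics; python3 - <<'E'
from plant import *
import cv2
s=read_state();print(s['t'],s['tool_pos'],s['orientation'],s['opening'])
for n in("top","side"):
    c=read_camera(n);cv2.imwrite(f"pics/{n}0.png",c["image"][:,:,::-1]);print(n,c["fx"],c["cx"],c["cy"],c["T"].round(4).tolist())
E
```

```text
0.0 [0.14358691 0.58232868 0.40367468] [-3.78861500e-01 -3.11830717e+00  2.88275423e-03] 0.09273109884537517
top 381.6735807091781 318.1385687528992 197.448013340617 [[0.0577, -0.9734, 0.2216, 0.3398], [-0.9983, -0.055, 0.0183, 0.0842], [-0.0056, -0.2223, -0.975, 1.0851], [0.0, 0.0, 0.0, 1.0]]
side 394.09170317368654 320.86413525311787 195.63735565449863 [[-0.9949, -0.0437, 0.0915, 0.4717], [-0.1007, 0.5257, -0.8447, 0.8147], [-0.0112, -0.8495, -0.5274, 0.6099], [0.0, 0.0, 0.0, 1.0]]
```

View pics/top0.png

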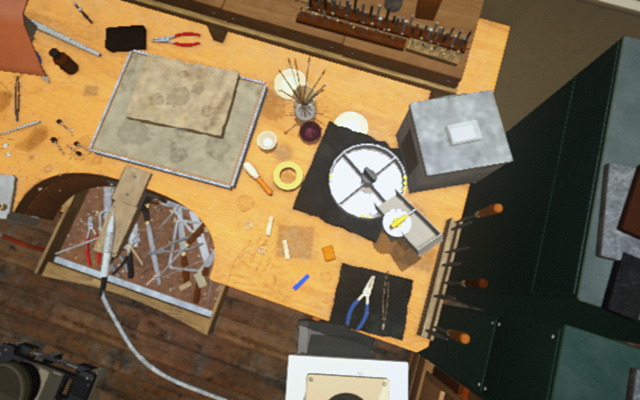

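View pics/side0.png

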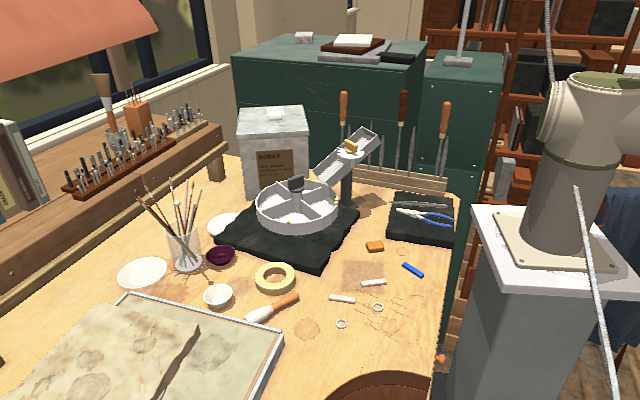

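The top view shows the tray at (367,182), chute with gate at (405,222), two pale bars at (268,226) and (285,248), the blue look-alike at (301,282), beeswax at (328,253), tape at (288,176) and bowl at (266,142). In the side view there are two bars at (342,299) and (373,282), and rings at (341,323) and (378,307). I'll zoom in on these areas.

```bash
python3 - <<'E'
import cv2,numpy as np
s=cv2.imread("pics/side0.png");t=cv2.imread("pics/top0.png")
f=lambda im,x,y,w,h:cv2.resize(im[y:y+h,x:x+w],(400,300),interpolation=cv2.INTER_CUBIC)
cv2.imwrite("pics/m0.png",np.vstack([np.hstack([f(s,310,250,120,90),f(t,220,205,120,90)]),np.hstack([f(s,240,115,160,120),f(t,320,135,130,98)])]))
E
```

```text
(no output)
```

View pics/m0.png

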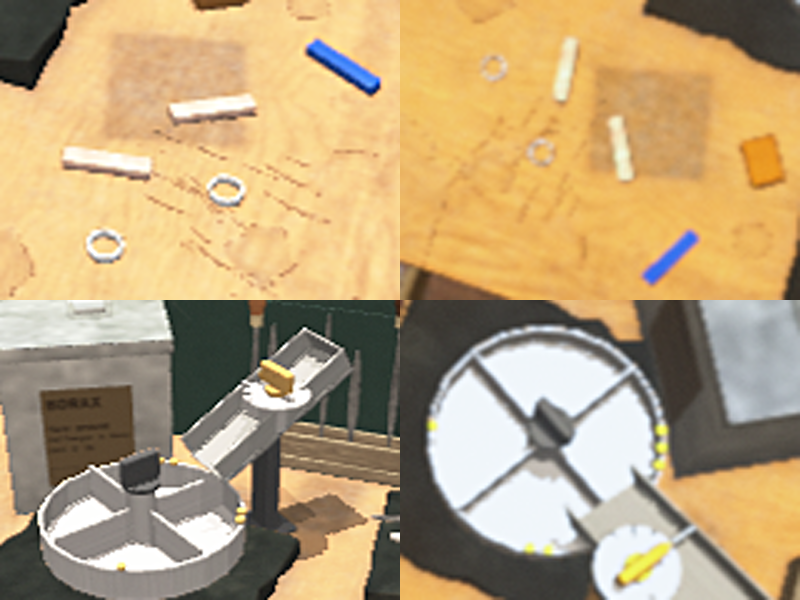

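The parts to sort are two rings and two bars. The gate is ajar, because the handle is not square across the chute. The single stud is at about (330,175) in the top view, the double at (366,215), and the triple at (405,180).

```bash
cat > h.py <<'E'
import numpy as np,cv2
from scipy.spatial.transform import Rotation as R
from plant import *
def ray(c,u,v):
    d=c["T"][:3,:3]@np.array([(u-c["cx"])/c["fx"],(v-c["cy"])/c["fy"],1]);return c["T"][:3,3],d/np.linalg.norm(d)
def onz(c,u,v,z):
    o,d=ray(c,u,v);return o+d*(z-o[2])/d[2]
def proj(c,p):
    q=np.linalg.inv(c["T"])@np.r_[p,1];return np.array([c["fx"]*q[0]/q[2]+c["cx"],c["fy"]*q[1]/q[2]+c["cy"]])
def tri(a,b):
    (o,d),(p,e)=a,b
    A=np.c_[d,-e];s=np.linalg.lstsq(A,p-o,rcond=None)[0]
    return (o+d*s[0]+p+e*s[1])/2,np.linalg.norm(o+d*s[0]-p-e*s[1])
def blobs(m,amin=3):
    n,_,st,ce=cv2.connectedComponentsWithStats(m.astype(np.uint8),connectivity=8)
    return [(ce[i].round(1).tolist(),int(st[i,4])) for i in range(1,n) if st[i,4]>=amin]
def hsv(im): return cv2.cvtColor(im,cv2.COLOR_RGB2HSV)
def go(p,yaw,down=None):
    """row to tool pointing down at grasp point p with tool-y at world angle yaw: prints shift(0.2m) and turn(pi)"""
    s=read_state();R0=R.from_rotvec(s["orientation"])
    y=np.array([np.cos(yaw),np.sin(yaw),0]);z=np.array([0,0,-1.]);x=np.cross(y,z)
    R1=R.from_matrix(np.c_[x,y,z]);t=np.array(p)-0.167*z
    d=R0.inv().apply(t-s["tool_pos"])/0.2;w=(R0.inv()*R1).as_rotvec()/np.pi
    print("go",d.round(3).tolist(),w.round(4).tolist(),"rows",max(np.linalg.norm(d)*.2/.0625,np.linalg.norm(w)*180/10.7).round(1))
E
python3 - <<'E'
from h import *
cs={}
for n in("top","side"):
    c=cs[n]=read_camera(n);h=hsv(c["image"])
    y=(h[...,0]>22)&(h[...,0]<36)&(h[...,1]>150)&(h[...,2]>130);
    print(n,[b for b in blobs(y,2) if 230<b[0][0]<430 and 120<b[0][1]<260])
    w=(h[...,1]<90)&(h[...,2]>150)
    print([b for b in blobs(w,6) if (220<b[0][0]<320 and 205<b[0][1]<290 if n=="top" else 310<b[0][0]<430 and 270<b[0][1]<340)])
for p in((243.5,230),(262,251)):pass
E
```

```text
top [([329.5, 175.5], 4), ([404.4, 177.2], 5), ([404.8, 183.2], 4), ([403.8, 188.6], 5), ([398.2, 221.0], 77)]
[([269.2, 225.3], 77), ([249.2, 225.5], 17), ([285.9, 249.4], 83), ([260.7, 249.1], 16), ([299.9, 280.0], 25), ([304.4, 281.5], 12)]
side []
[([352.2, 277.3], 10), ([373.1, 281.5], 152), ([353.5, 283.4], 8), ([341.9, 297.9], 158), ([377.4, 306.5], 58), ([341.2, 322.8], 60)]
```

```bash
python3 - <<'E'
from h import *
from scipy.optimize import least_squares
t=read_camera("top");s=read_camera("side")
zr=.025+.013+.036
st=[(329.5,175.5),(365,216),(404.4,183)]
P=[onz(t,*p,zr)[:2] for p in st]
f=lambda q:np.ravel([q[:2]+.105*np.array([np.cos(q[2]+a),np.sin(q[2]+a)])-p for a,p in zip(np.deg2rad([45,135,225]),P)])
best=min((least_squares(f,[.5,-.1,a]) for a in (0,1.5,3,-1.5)),key=lambda r:r.cost)
print("centre,trayang",best.x,np.degrees(best.x[2]),f(best.x).round(4))
hp,e=tri(ray(t,398.2,221),ray(s,240+275*.4,115+76*.4));print("handle",hp,e)
kp,e=tri(ray(t,320+552/3.077-400/3.077,135+418/3.061-300/3.061),ray(s,240+140*.4,115+165*.4));print("knob",kp,e)
for z,a,b in((.006,(249.2,225.5),(341.2,322.8)),(.006,(260.7,249.1),(377.4,306.5)),(.008,(269.2,225.3),(341.9,297.9)),(.008,(285.9,249.4),(373.1,281.5))):print(onz(t,*a,z).round(4),onz(s,*b,z).round(4))
v=hp[:2]-best.x[:2];print("yaw",np.degrees(np.arctan2(v[1],v[0])-np.arctan2(.029,-.143)),np.linalg.norm(v),np.hypot(.143,.029))
E
```

```text
centre,trayang [ 0.62913612 -0.02813652  0.74492295] 42.68094132133962 [ 0.0001  0.0013 -0.0015  0.0015  0.0014 -0.0028]
handle [ 0.49523375 -0.0903822   0.19647559] 0.0009432184727458878
knob [ 0.62719323 -0.02797566  0.12422365] 0.0051051044672603425
[0.492  0.2962 0.006 ] [0.4912 0.3026 0.006 ]
[0.4271 0.2573 0.006 ] [0.4217 0.2554 0.006 ]
[0.4955 0.2389 0.008 ] [0.4934 0.2408 0.008 ]
[0.4301 0.1862 0.008 ] [0.4296 0.1879 0.008 ]
yaw -323.60427739934966 0.14766302407689316 0.14591093173576816
```

```bash
python3 - <<'E'
from h import *
go((.56,-.04,.40),np.radians(76.2));go((.56,-.04,.40),np.radians(-47.3))
c=read_camera("wrist");print(c["fx"],c["cx"],c["cy"],c["T"].round(3).tolist())
E
```

```text
go [-2.767, -2.524, -0.812] [-0.0002, -0.0, -0.0003] rows 12.3
go [-2.767, -2.524, -0.812] [-0.0001, 0.0002, 0.6858] rows 12.3
285.20724245742485 316.5955476316993 199.89208886973577 [[0.24, 0.932, 0.271, 0.068], [0.971, -0.23, -0.068, 0.602], [-0.001, 0.279, -0.96, 0.383], [0.0, 0.0, 0.0, 1.0]]
```

Emit:
{"name": "arm_command", "arguments": {"increments": [[-0.92,-0.84,-0.27,0,0,0],[-0.92,-0.84,-0.27,0,0,0],[-0.92,-0.84,-0.27,0,0,0],[-0.92,-0.84,-0.27,0,0,0],[-0.92,-0.84,-0.27,0,0,0]]}}

```text
t: 0.98
tool_pos: [0.284, 0.3729, 0.4604]
orientation: [0.386, 3.115, 0.003]
force: [-0.1, 0.1, -0.1]
opening: 0.0932
gripper_force: 0.0
```

Emit:
{"name": "arm_command", "arguments": {"increments": [[-0.92,-0.84,-0.27,0,0,0],[-0.92,-0.84,-0.27,0,0,0],[-0.92,-0.84,-0.27,0,0,0],[-0.92,-0.84,-0.27,0,0,0],[-0.92,-0.84,-0.27,0,0,0]]}}

```text
t: 1.6
tool_pos: [0.4221, 0.1659, 0.5134]
orientation: [0.386, 3.116, 0.0]
force: [0.0, 0.7, -0.9]
opening: 0.0929
gripper_force: 0.0
```

Emit:
{"name": "arm_command", "arguments": {"increments": [[-0.92,-0.84,-0.27,0,0,0],[-0.92,-0.84,-0.27,0,0,0],[-0.92,-0.84,-0.27,0,0,0],[-0.92,-0.84,-0.27,0,0,0],[-0.92,-0.84,-0.27,0,0,0]]}}

```text
t: 2.22
tool_pos: [0.5607, -0.0405, 0.5656]
orientation: [-0.383, -3.117, 0.0]
force: [0.1, -0.2, -0.9]
opening: 0.0933
gripper_force: 0.0
```

Emit:
{"name": "arm_command", "arguments": {"increments": [[0,0,0,0,0,0.23],[0,0,0,0,0,0.23],[0,0,0,0,0,0.23],[0,0,0,0,0,0.23],[0,0,0,0,0,0.23]]}}

```text
t: 2.85
tool_pos: [0.5588, -0.0369, 0.5663]
orientation: [-1.452, -2.785, -0.001]
force: [-0.2, -0.2, -0.4]
opening: 0.0926
gripper_force: 0.0
```

Emit:
{"name": "arm_command", "arguments": {"increments": [[0,0,0,0,0,0.23],[0,0,0,0,0,0.23],[0,0,0,0,0,0.23],[0,0,0,0,0,0.23],[0,0,0,0,0,0.23]]}}

```text
t: 3.48
tool_pos: [0.5588, -0.0379, 0.5665]
orientation: [-2.341, -2.095, -0.0]
force: [-0.3, 0.2, -1.2]
opening: 0.0926
gripper_force: 0.0
```

Emit:
{"name": "arm_command", "arguments": {"increments": [[0,0,0,0,0,0.226],[0,0,0,0,0,0.226],[0,0,0,0,0,0.226],[0,0,0,0,0,0.226],[0,0,0,0,0,0.226]]}}

```text
t: 4.1
tool_pos: [0.5589, -0.0384, 0.5666]
orientation: [-2.922, -1.152, 0.0]
force: [-0.5, -0.5, -0.3]
opening: 0.0931
gripper_force: 0.0
```

```bash
python3 - <<'E'
from h import *
s=read_state();print(s['t'],s['tool_pos'],s['q'],s['opening'])
c=read_camera("wrist");cv2.imwrite("pics/w1.png",c["image"][:,:,::-1]);np.save("w1.npy",c["T"])
E
```

```text
4.1 [ 0.55886359 -0.0383678   0.56663819] [-1.60128406e-01  1.50973579e-02  1.31727974e+00  1.66913831e-04
  1.80939487e+00  6.59419374e-01] 0.0930726735870941
```

View pics/w1.png

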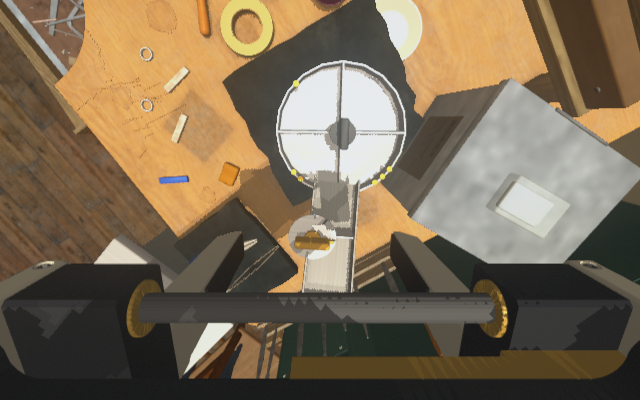

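The wrist view shows the knob at (341,132), the handle at (314,240), studs at (296,84), (297,177) and (383,175), rings at (146,54) and (147,105), and bars at (176,79) and (179,128). I'll refine all of these positions.

```bash
python3 - <<'E'
from h import *
t=read_camera("top");w=read_camera("wrist");h=hsv(w["image"])
y=(h[...,0]>18)&(h[...,0]<36)&(h[...,1]>130)&(h[...,2]>110)
print("studs",[b for b in blobs(y[:260],2) if 270<b[0][0]<410 and b[0][1]>70])
for n,(u,v) in dict(s1=(296,84),).items():print(onz(w,u,v,.074))
wh=(h[...,1]<80)&(h[...,2]>150)
B=[b for b in blobs(wh[:150],6) if 130<b[0][0]<200];print(B)
for b in B:print(onz(w,*b[0],.006))
g=(h[...,2]<110)&(h[...,1]<90);g[:115]=0;g[152:]=0;g[:,:325]=0;g[:,358:]=0
print("knob",blobs(g,20))
for a,b in(((510,80),(428,103)),((413,217),(413,188)),((413,217),(447,178)),((510,80),(410,150))):print("box",a,b,tri(ray(w,*a),ray(t,*b)))
# handle
lab,_=cv2.connectedComponents(0*0+y.astype(np.uint8)) if 0 else (0,0)
m=y.astype(np.uint8).copy();m[:225]=0;m[255:]=0;m[:,:285]=0;m[:,345:]=0
pts=np.argwhere(m)[:,::-1].astype(np.float32);r=cv2.minAreaRect(pts);print("handle",r)
cv2.imwrite("pics/z1.png",np.hstack([cv2.resize(cv2.cvtColor(w["image"][60:260,265:425],cv2.COLOR_RGB2BGR),(480,600),interpolation=cv2.INTER_CUBIC)]))
E
```

```text
studs [([295.1, 82.8], 27), ([388.8, 168.5], 25), ([293.0, 171.5], 22), ([381.8, 175.8], 22), ([299.9, 179.6], 9), ([374.2, 182.0], 23), ([409.8, 225.2], 8), ([315.0, 233.0], 7), ([309.7, 236.3], 3), ([330.8, 241.4], 11), ([302.5, 247.5], 4), ([326.8, 248.1], 8), ([318.0, 248.5], 2)]
[0.62965755 0.07155194 0.074     ]
[([145.3, 53.5], 56), ([175.6, 78.9], 191), ([146.1, 104.5], 51), ([178.6, 127.6], 161)]
[0.49150729 0.30104094 0.006     ]
[0.49364197 0.23960196 0.006     ]
[0.42228228 0.25358047 0.006     ]
[0.42898662 0.18742786 0.006     ]
knob [([339.1, 132.9], 139), ([347.9, 133.2], 22)]
box (510, 80) (428, 103) (array([ 1.00803055, -0.27383224, -0.20961435]), np.float64(0.008710994097152801))
box (413, 217) (413, 188) (array([ 0.59535582, -0.14292987,  0.19425755]), np.float64(0.04584995523321512))
box (413, 217) (447, 178) (array([ 0.61670052, -0.21129035,  0.13243782]), np.float64(0.034958733764922915))
box (510, 80) (410, 150) (array([ 0.57373672, -0.00729206,  0.55759594]), np.float64(0.09000434365156006))
handle ((314.6031494140625, 240.3502197265625), (36.927947998046875, 16.842138290405273), 3.5763344764709473)
```

View pics/z1.png

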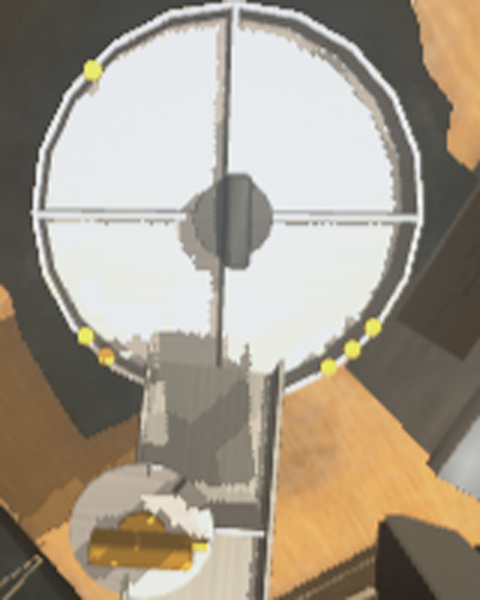

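```bash
python3 - <<'E'
from h import *
from scipy.optimize import least_squares
w=read_camera("wrist");t=read_camera("top")
S=[((295.1,82.8),45),((293,171.5),None),((296.5,175.5),135),((381.8,175.8),225)]
P=[(onz(w,*p,.076)[:2],a) for p,a in S if a]
f=lambda q:np.ravel([q[:2]+q[3]*np.array([np.cos(q[2]+np.radians(a)),np.sin(q[2]+np.radians(a))])-p for p,a in P])
r=least_squares(f,[.63,-.03,.75,.105]);print(r.x,np.degrees(r.x[2]),f(r.x).round(4))
k=onz(w,265+237/3,60+222/3,.124);print("knob top",k)
# knob axis top face edges
a=onz(w,265+240/3,60+173/3,.124);b=onz(w,265+238/3,60+268/3,.124);print("knob ang",np.degrees(np.arctan2(*(a-b)[1::-1])),np.linalg.norm(a-b))
a=onz(w,333.3,242.3,.205);b=onz(w,295,244.5,.205);print("handle",a,b,np.degrees(np.arctan2(*(a-b)[1::-1])),np.linalg.norm(a-b))
hc,e=tri(ray(w,314.6,241),ray(t,398.2,221));print(hc,e)
v=hc[:2]-r.x[:2];print("yaw",np.degrees(np.arctan2(v[1],v[0])-np.arctan2(.029,-.143))+360,np.linalg.norm(v))
E
```

```text
[ 0.62547745 -0.02834553  0.74294526  0.10147842] 42.56762797192994 [-0.0003 -0.0002  0.0001  0.0005  0.0002 -0.0003]
knob top [ 0.62551166 -0.03006633  0.124     ]
knob ang 43.307863779380234 0.04455550063153527
handle [ 0.51619092 -0.10760014  0.205     ] [ 0.4798932  -0.07322688  0.205     ] -43.440150347480824 0.049990459872495896
[ 0.49658155 -0.09182406  0.19230979] 0.00115959354043273
yaw 37.6832324929278 0.14367908200871898
```

```bash
python3 - <<'E'
from h import *
w=read_camera("wrist");t=read_camera("top");s=read_camera("side")
print("knob top",tri(ray(w,344,134),ray(s,296.5,178.5)),tri(ray(t,369.4,180),ray(s,296.5,178.5)))
L=onz(s,244.8,206,0);v=[0,0,1.];print("L",L,tri((L,np.array(v)),ray(s,240,136)))
print("cornerR", tri(ray(s,308.8,135),ray(w,413,217)))
E
python3 - <<'E'
import sys;sys.path.insert(0,".")
from h import *
go((.6255,-.029,.20),np.radians(-47.3))
E
```

```text
knob top (array([ 0.62450133, -0.02997794,  0.12948095]), np.float64(0.00191926742096339)) (array([ 0.61730086, -0.02803935,  0.12909565]), np.float64(0.012169011216109889))
L [ 0.78610127 -0.08902925  0.        ] (array([ 0.78062038, -0.09086237,  0.21165339]), np.float64(0.011558632946074083))
cornerR (array([ 0.60899614, -0.16610069,  0.1883741 ]), np.float64(0.0011474752971503896))
go [0.278, 0.19, 0.999] [-0.0, 0.0, 0.0003] rows 3.4
```

Emit:
{"name": "arm_command", "arguments": {"increments": [[0.278,0.18,0.98,0,0,0],[0.278,0.18,0.98,0,0,0],[0.278,0.18,0.98,0,0,0],[0.278,0.18,0.98,0,0,0],[0.278,0.18,0.98,0,0,0]], "fingers": 0.1}}

```text
t: 5.12
tool_pos: [0.6241, -0.0277, 0.3702]
orientation: [-2.925, -1.143, 0.003]
force: [0.2, -0.7, -0.2]
opening: 0.0478
gripper_force: 0.0
```

Emit:
{"name": "arm_command", "arguments": {"increments": [[0,0,0.1,0,0,0],[0,0,0.2,0,0,0],[0,0,0.3,0,0,0],[0,0,0.36,0,0,0],[0,0,0.4,0,0,0]]}}

```text
t: 5.75
tool_pos: [0.6242, -0.0276, 0.2916]
orientation: [-2.926, -1.143, -0.0]
force: [-12.6, 4.7, 33.2]
opening: 0.0417
gripper_force: 16.9
```

Emit:
{"name": "arm_command", "arguments": {"increments": [[0,0,0,0,0,0],[0,0,0,0,0,0],[0,0,0,0,0,0],[0,0,0,0,0,0],[0,0,0,0,0,0]], "fingers": 1, "force": 20}}

```text
t: 6.38
tool_pos: [0.6254, -0.0283, 0.2929]
orientation: [2.924, 1.141, 0.007]
force: [2.5, -2.0, 5.5]
opening: 0.0121
gripper_force: 25.0
```

Emit:
{"name": "arm_command", "arguments": {"increments": [[0,0,-0.012,0,0,-0.05],[0,0,-0.012,0,0,-0.1],[0,0,-0.012,0,0,-0.15],[0,0,-0.012,0,0,-0.2],[0,0,-0.012,0,0,-0.239]]}}

```text
t: 7.0
tool_pos: [0.625, -0.0282, 0.2929]
orientation: [2.297, 2.139, 0.003]
force: [8.2, -2.7, -7.5]
opening: 0.0115
gripper_force: 23.3
```

Emit:
{"name": "arm_command", "arguments": {"increments": [[0,0,0,0,0,-0.05],[0,0,0,0,0,-0.1],[0,0,0,0,0,-0.15],[0,0,0,0,0,-0.2],[0,0,0,0,0,-0.239]]}}

```text
t: 7.62
tool_pos: [0.6246, -0.0283, 0.2929]
orientation: [1.353, 2.833, -0.001]
force: [4.1, -3.3, -3.6]
opening: 0.0116
gripper_force: 22.9
```

Emit:
{"name": "arm_command", "arguments": {"increments": [[0,0,0,0,0,-0.05],[0,0,0,0,0,-0.1],[0,0,0,0,0,-0.15],[0,0,0,0,0,-0.2],[0,0,0,0,0,-0.239]]}}

```text
t: 8.25
tool_pos: [0.6243, -0.0288, 0.2929]
orientation: [0.221, 3.133, -0.003]
force: [1.1, -5.9, -1.8]
opening: 0.0117
gripper_force: 22.4
```

```bash
python3 - <<'E'
from h import *
s=read_state();R0=R.from_rotvec(s["orientation"]).as_matrix();print(s['t'],s['force'],s['wrist_torque'],s['opening'],np.degrees(np.arctan2(R0[1,1],R0[0,1])))
c=read_camera("top");h=hsv(c["image"])
y=(h[...,0]>22)&(h[...,0]<36)&(h[...,1]>150)&(h[...,2]>130)
print([b for b in blobs(y,2) if 310<b[0][0]<430 and 120<b[0][1]<260])
cv2.imwrite("pics/t2.png",cv2.resize(c["image"][120:270,220:460,::-1],(800,500),interpolation=cv2.INTER_CUBIC))
E
```

```text
8.25 [ 1.13812898 -5.89122132 -1.78455091] [-0.77720114 -0.15835338 -0.02939557] 0.011711257150880857 81.94017462485053
[([399.3, 161.8], 10)]
```

View pics/t2.png

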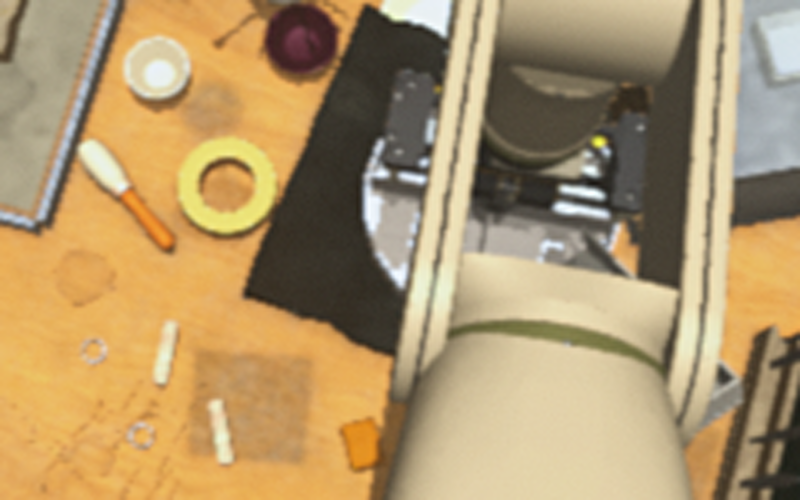

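The arm covers most of this view, but the tool yaw has carried the tray to about 172°, as planned. Next is the gate handle.

Emit:
{"name": "arm_command", "arguments": {"increments": [[0,0,0,0,0,0],[0,0,0,0,0,0],[0,0,0,0,0,0],[0,0,-0.3,0,0,0],[0,0,-0.6,0,0,0]], "fingers": 0.1}}

```text
t: 8.93
tool_pos: [0.6238, -0.0275, 0.4136]
orientation: [-0.227, -3.131, -0.0]
force: [0.4, -0.4, 0.5]
opening: 0.0417
gripper_force: 0.0
```

```bash
python3 - <<'E'
from h import *
s=read_state();print(s['tool_pos'],s['opening'])
go((.4965,-.091,.25),np.radians(46.6))
E
```

```text
[ 0.62380057 -0.02750731  0.41355157] 0.04170373153036666
go [0.584, -0.406, -0.016] [-0.0002, -0.0007, 0.1951] rows 3.3
```

Emit:
{"name": "arm_command", "arguments": {"increments": [[0.584,-0.406,-0.016,0,0,0.195],[0.584,-0.406,-0.016,0,0,0.195],[0.584,-0.406,-0.016,0,0,0.195],[0.584,-0.406,-0.016,0,0,0.195],[0.584,-0.406,-0.016,0,0,0.195]], "fingers": 0.45}}

```text
t: 9.55
tool_pos: [0.4967, -0.0913, 0.4167]
orientation: [1.161, 2.919, 0.0]
force: [-0.6, 0.1, -0.3]
opening: 0.0252
gripper_force: 0.0
```

```bash
python3 - <<'E'
from h import *
s=read_state();print(s['tool_pos'],s['opening']);go((.4965,-.091,.207),np.radians(46.6))
c=read_camera("wrist");cv2.imwrite("pics/w3.png",c["image"][:,:,::-1])
for p in((.4965,-.091,.207),(.4965-.167*0,-.091,.198)):print(proj(c,p))
E
```

```text
[ 0.49673751 -0.09131041  0.41667483] 0.02522749833949054
go [0.002, 0.0, 0.213] [0.0001, 0.0002, 0.0001] rows 0.7
[315.56325866 230.40150178]
[315.60603958 225.75211455]
```

View pics/w3.png

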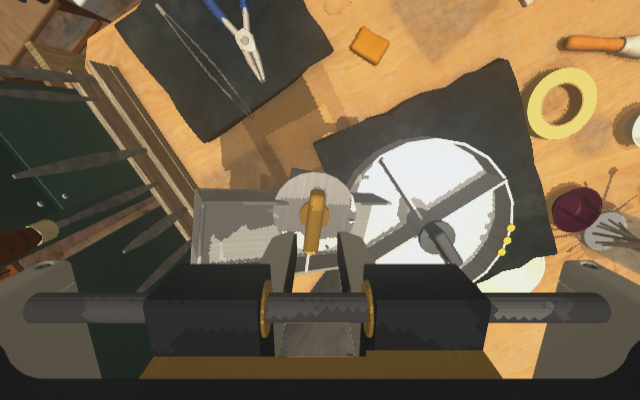

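```bash
python3 - <<'E'
from h import *
c=read_camera("wrist")
print(onz(c,315.5,220,.207),onz(c,315,204.5,.178))
h=hsv(c["image"]);y=((h[...,0]>15)&(h[...,0]<36)&(h[...,1]>110)).astype(np.uint8);y[:175]=0;y[260:]=0;y[:,:295]=0;y[:,340:]=0
n,l,st,ce=cv2.connectedComponentsWithStats(y);print(st,ce)
m=l==1+st[1:,4].argmax();r=np.where(m.any(1))[0]
for v in range(186,256,6):
    k=np.where(m[v])[0]; print(v,k.min() if len(k) else None,k.max() if len(k) else None)
w=((h[...,1]<60)&(h[...,2]>140)).astype(np.uint8);w[:,:265]=0;w[:,360:]=0;w[:165]=0;w[245:]=0
for v in (180,190,200,210,220):
    k=np.where(w[v])[0]; print(v,k.min(),k.max())
E
```

```text
[ 0.49085097 -0.0854715   0.207     ] [ 0.48873315 -0.08417337  0.178     ]
[[     0      0    640    400 254802]
 [   299    189     30     66   1198]] [[319.52895582 199.40377627]
 [313.34140234 219.96577629]]
186 None None
192 311 323
198 310 324
204 305 323
210 300 327
216 299 328
222 301 326
228 306 320
234 305 319
240 305 318
246 304 317
252 304 316
180 288 359
190 279 359
200 285 353
210 273 359
220 274 359
```

```bash
python3 - <<'E'
from h import *
c=read_camera("wrist");print(onz(c,313.7,215.5,.19))
go((.491,-.086,.205),np.radians(42))
E
```

```text
[ 0.49180716 -0.08821946  0.19      ]
go [0.04, -0.002, 0.222] [0.0, -0.0, 0.0262] rows 0.7
```

Emit:
{"name": "arm_command", "arguments": {"increments": [[0.038,-0.002,0,0,0,0.026],[0.038,-0.002,0.06,0,0,0.026],[0.038,-0.002,0.12,0,0,0.026],[0.038,-0.002,0.17,0,0,0.026],[0.038,-0.002,0.222,0,0,0.026]]}}

```text
t: 10.32
tool_pos: [0.4911, -0.0864, 0.3708]
orientation: [-1.278, -2.869, 0.0]
force: [-1.1, -1.3, 0.0]
opening: 0.0255
gripper_force: 0.8
```

Emit:
{"name": "arm_command", "arguments": {"increments": [[0,0,0,0,0,0],[0,0,0,0,0,0],[0,0,0,0,0,0],[0,0,0,0,0,0],[0,0,0,0,0,0]], "fingers": 1, "force": 15}}

```text
t: 10.95
tool_pos: [0.4904, -0.0866, 0.3697]
orientation: [-1.278, -2.866, 0.002]
force: [-0.1, -5.1, -18.2]
opening: 0.0221
gripper_force: 15.0
```

```bash
cat >> h.py <<'E'
def st():
    s=read_state();R0=R.from_rotvec(s["orientation"]).as_matrix()
    print("t",round(s['t'],2),"gp",(s['tool_pos']+.167*R0[:,2]).round(4),"yaw",np.degrees(np.arctan2(R0[1,1],R0[0,1])).round(1),"F",s['force'].round(1),"M",s['wrist_torque'].round(2),"op",round(s['opening'],4),"q6",s['q'][5].round(2))
E
python3 -c "
from h import *
st()"
```

```text
t 10.95 gp [ 0.4897 -0.0866  0.2027] yaw 41.9 F [ -0.1  -5.1 -18.2] M [-0.95 -0.02  0.04] op 0.0221 q6 -1.01
```

Emit:
{"name": "arm_command", "arguments": {"increments": [[0,0,0,0,0,0],[0,0,0,0,0,0],[0,0,-0.02,0,0,0],[0,0,-0.035,0,0,0],[0,0,-0.035,0,0,0]], "fingers": 0.45}}

```text
t: 11.58
tool_pos: [0.4914, -0.0863, 0.3799]
orientation: [1.278, 2.868, 0.001]
force: [-0.1, -0.5, -0.1]
opening: 0.0252
gripper_force: 0.0
```

Emit:
{"name": "arm_command", "arguments": {"increments": [[0,0,0,0,0,0],[0,0,0,0,0,0],[0,0,0,0,0,0],[0,0,0,0,0,0],[0,0,0,0,0,0]], "fingers": 1, "force": 15}}

```text
t: 12.2
tool_pos: [0.4906, -0.0869, 0.3788]
orientation: [-1.279, -2.868, 0.003]
force: [-4.5, -3.0, 2.8]
opening: 0.0109
gripper_force: 14.8
```

```bash
python3 -c "
from h import *
st()"
```

```text
t 12.2 gp [ 0.4902 -0.0872  0.2118] yaw 41.9 F [-4.5 -3.   2.8] M [-0.7   0.9  -0.06] op 0.0109 q6 -1.01
```

Now the bar is gripped. I'll turn clockwise towards the stop.

Emit:
{"name": "arm_command", "arguments": {"increments": [[0,0,0,0,0,0.01],[0,0,0,0,0,0.02],[0,0,0,0,0,0.03],[0,0,0,0,0,0.03],[0,0,0,0,0,0.03]]}}

```text
t: 12.82
tool_pos: [0.4908, -0.0869, 0.3788]
orientation: [-1.413, -2.805, 0.003]
force: [-4.0, -3.2, 1.3]
opening: 0.0108
gripper_force: 15.0
```

```bash
python3 -c "
from h import *
st()"
```

```text
t 12.82 gp [ 0.4905 -0.0871  0.2118] yaw 36.5 F [-4.  -3.2  1.3] M [-0.69  0.78  0.05] op 0.0108 q6 -0.91
```

Emit:
{"name": "arm_command", "arguments": {"increments": [[0,0,0,0,0,0.01],[0,0,0,0,0,0.02],[0,0,0,0,0,0.025],[0,0,0,0,0,0.025],[0,0,0,0,0,0.025]]}}

```text
t: 13.45
tool_pos: [0.4909, -0.087, 0.3789]
orientation: [-1.522, -2.748, 0.003]
force: [-3.3, -5.2, 1.6]
opening: 0.0116
gripper_force: 15.9
```

```bash
python3 -c "
from h import *
st()"
```

```text
t 13.45 gp [ 0.4907 -0.0872  0.2119] yaw 32.0 F [-3.3 -5.2  1.6] M [-0.92  0.58  0.33] op 0.0116 q6 -0.84
```

Emit:
{"name": "arm_command", "arguments": {"increments": [[0,0,0,0,0,-0.008],[0,0,0,0,0,-0.008],[0,0,0,0,0,-0.008],[0,0,-0.15,0,0,-0.008],[0,0,-0.4,0,0,-0.008]], "fingers": 0.4}}

```text
t: 14.08
tool_pos: [0.4907, -0.0861, 0.4577]
orientation: [-1.485, -2.763, 0.001]
force: [1.4, -0.0, 0.1]
opening: 0.028
gripper_force: 0.0
```

```bash
python3 -c "
from h import *
st();go((.44,.24,.25),np.radians(34.7))"
```

```text
t 14.07 gp [ 0.4899 -0.0859  0.2907] yaw 33.5 F [ 1.4 -0.   0.1] M [-0.06  0.06 -0.01] op 0.028 q6 -0.86
go [1.499, 0.689, 0.207] [-0.0009, -0.0011, -0.0068] rows 5.3
```

Emit:
{"name": "arm_command", "arguments": {"increments": [[0.75,0.345,0,0,0,-0.007],[0.75,0.345,0,0,0,-0.007],[0.75,0.345,0,0,0,-0.007],[0.75,0.345,0,0,0,-0.007],[0.75,0.345,0,0,0,-0.007]]}}

```text
t: 14.7
tool_pos: [0.466, 0.0766, 0.4589]
orientation: [1.456, 2.783, -0.001]
force: [0.3, -0.9, 0.3]
opening: 0.0276
gripper_force: 0.0
```

Emit:
{"name": "arm_command", "arguments": {"increments": [[0.75,0.345,0.2,0,0,0],[0.75,0.345,0.2,0,0,0],[0.75,0.345,0.2,0,0,0],[0.75,0.345,0.2,0,0,0],[0.75,0.345,0.2,0,0,0]]}}

```text
t: 15.32
tool_pos: [0.4377, 0.2383, 0.4189]
orientation: [1.458, 2.782, -0.001]
force: [0.6, -0.3, -0.2]
opening: 0.0277
gripper_force: 0.0
```

```bash
python3 - <<'E'
from h import *
st();c=read_camera("wrist");cv2.imwrite("pics/w4.png",c["image"][:,:,::-1])
h=hsv(c["image"]);w=((h[...,1]<80)&(h[...,2]>150)).astype(np.uint8)
cs,_=cv2.findContours(w[:260],cv2.RETR_EXTERNAL,cv2.CHAIN_APPROX_NONE)
for k in cs:
    if 40<cv2.contourArea(k)<6000:
        r=cv2.minAreaRect(k);z=.006 
        b=cv2.boxPoints(r);p=[onz(c,*q,z)[:2] for q in b];e=sorted([(np.linalg.norm(p[i]-p[(i+1)%4]),np.degrees(np.arctan2(*(p[i]-p[(i+1)%4])[::-1]))) for i in range(2)])
        print(np.round(r[0],1),np.round(r[1],1),onz(c,*r[0],z).round(4),np.round(e,3).tolist())
E
```

```text
t 15.32 gp [0.4377 0.2382 0.2519] yaw 34.7 F [ 0.6 -0.3 -0.2] M [-0.03  0.05 -0.04] op 0.0277 q6 -0.21
[467.4 221.4] [16.3 39.7] [0.6586 0.3073 0.006 ] [[0.026, 137.41], [0.057, -141.506]]
[303.  204.4] [10.4  7. ] [0.4464 0.1922 0.006 ] [[0.01, -73.977], [0.015, -164.573]]
[284.1 197.7] [24.   7.2] [0.4186 0.185  0.006 ] [[0.011, -74.537], [0.034, -163.612]]
[614.5 221.5] [49. 75.] [0.8355 0.4295 0.006 ] [[0.069, -145.329], [0.121, -40.313]]
[344.  191.6] [22.1  6.8] [0.4837 0.241  0.006 ] [[0.01, -95.634], [0.032, 172.93]]
[500.5 217.9] [108.6   5.4] [0.6946 0.3388 0.006 ] [[0.007, -102.13], [0.179, 168.138]]
[374. 159.] [14. 14.] [0.4902 0.3018 0.006 ] [[0.019, -145.335], [0.019, 128.28]]
[313.  158.5] [15. 14.] [0.4209 0.2547 0.006 ] [[0.019, -145.335], [0.021, 124.85]]
[ 32.3 108.4] [30.   9.6] [0.0813 0.0996 0.006 ] [[0.014, -98.189], [0.034, -179.374]]
[343.1  42.9] [26.7  7.1] [0.3708 0.3933 0.006 ] [[0.008, -100.72], [0.032, 175.916]]
[553.5 101. ] [  5.6 223.5] [0.6356 0.4938 0.006 ] [[0.007, 175.631], [0.254, -102.247]]
[442.5  43.1] [63. 56.] [0.4718 0.4627 0.006 ] [[0.06, -92.224], [0.078, -176.507]]
[490.7  21.1] [50.2 34.4] [0.5037 0.5138 0.006 ] [[0.039, -134.939], [0.057, 147.589]]
[412.5  12. ] [24.7 12.7] [0.4197 0.4675 0.006 ] [[0.013, -92.581], [0.029, -176.341]]
[372.5  35.1] [97.4 47. ] [0.3955 0.4206 0.006 ] [[0.052, -111.042], [0.113, 168.38]]
[288.   4.] [ 8. 14.] [0.2922 0.3895 0.006 ] [[0.008, 123.442], [0.017, -145.361]]
```

View pics/w4.png

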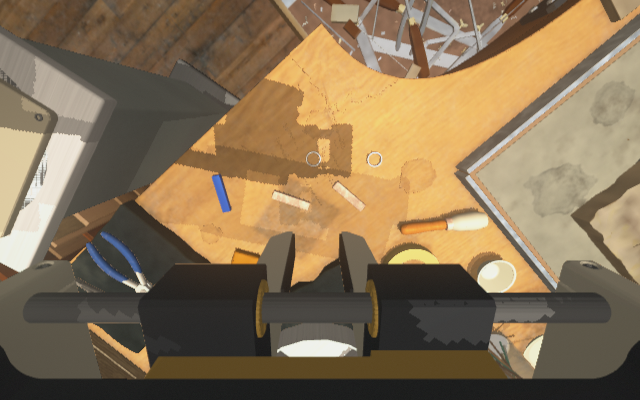

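The wrist view shows the rings at (374,159) and (313,158), with the bars at (291,200) and (348,195). I'll pick up ring B first.

```bash
python3 -c "
from h import *
go((.4209,.2545,.10),np.radians(34.7));go((.4209,.2545,.021),np.radians(34.7))"
```

```text
go [0.116, -0.023, 0.761] [0.0, 0.0002, -0.0003] rows 2.5
go [0.116, -0.023, 1.156] [0.0, 0.0002, -0.0003] rows 3.7
```

Emit:
{"name": "arm_command", "arguments": {"increments": [[0.116,-0.023,0.76,0,0,0],[0.116,-0.023,0.76,0,0,0],[0.116,-0.023,0.76,0,0,0],[0.116,-0.023,0.9,0,0,0],[0.116,-0.023,0.9,0,0,0]], "fingers": 0.15}}

```text
t: 16.0
tool_pos: [0.4198, 0.2541, 0.2371]
orientation: [-1.459, -2.78, 0.005]
force: [-0.4, 0.3, -1.1]
opening: 0.0392
gripper_force: 0.0
```

Emit:
{"name": "arm_command", "arguments": {"increments": [[0,0,0.1,0,0,0],[0,0,0.18,0,0,0],[0,0,0.24,0,0,0],[0,0,0.255,0,0,0],[0,0,0.255,0,0,0]]}}

```text
t: 16.62
tool_pos: [0.4202, 0.2559, 0.1881]
orientation: [-1.457, -2.783, 0.0]
force: [-0.6, 0.1, -0.6]
opening: 0.0391
gripper_force: 0.0
```

```bash
python3 -c "
from h import *
st()"
```

```text
t 16.62 gp [0.4202 0.2558 0.0211] yaw 34.7 F [-0.6  0.1 -0.6] M [-0.04 -0.01 -0.03] op 0.0391 q6 -0.16
```

Emit:
{"name": "arm_command", "arguments": {"increments": [[0,0,0,0,0,0],[0,0,0,0,0,0],[0,0,0,0,0,0],[0,0,0,0,0,0],[0,0,-0.2,0,0,0]], "fingers": 1, "force": 25}}

```text
t: 17.25
tool_pos: [0.4183, 0.255, 0.2252]
orientation: [-1.455, -2.78, 0.009]
force: [0.1, -0.1, -0.6]
opening: 0.0185
gripper_force: 25.0
```

```bash
python3 - <<'E'
from h import *
st();c=read_camera("wrist")
b=cv2.resize(c["image"][150:390,200:440,::-1],(600,600),interpolation=cv2.INTER_CUBIC);cv2.imwrite("pics/w5.png",b)
s=read_state();print(proj(c,s['tool_pos']-[0,0,.184]))
E
```

```text
t 17.25 gp [0.4173 0.2545 0.0582] yaw 34.7 F [ 0.1 -0.1 -0.6] M [-0.08  0.03 -0.05] op 0.0185 q6 -0.16
[322.74825773 253.48396777]
```

View pics/w5.png

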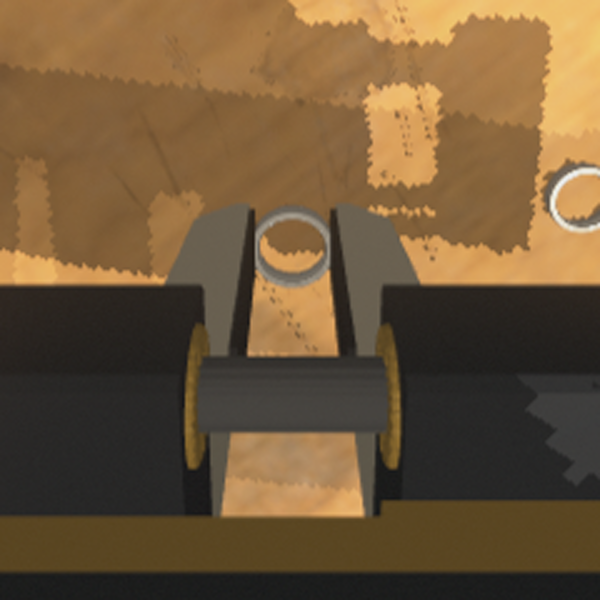

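```bash
python3 -c "
from h import *
go((.4648,-.1475,.28),np.radians(34.7));go((.4648,-.1475,.212),np.radians(34.7))"
```

```text
go [-1.784, -0.969, -1.074] [0.0009, 0.0002, 0.0003] rows 7.3
go [-1.784, -0.97, -0.734] [0.0009, 0.0002, 0.0003] rows 6.9
```

Emit:
{"name": "arm_command", "arguments": {"increments": [[-0.1,-0.05,-0.3,0,0,0],[-0.89,-0.485,-0.6,0,0,0],[-0.89,-0.485,-0.6,0,0,0],[-0.89,-0.485,-0.6,0,0,0],[-0.89,-0.485,-0.6,0,0,0]]}}

```text
t: 17.92
tool_pos: [0.4427, 0.051, 0.35]
orientation: [1.462, 2.776, 0.002]
force: [0.5, 0.1, -0.1]
opening: 0.0187
gripper_force: 25.0
```

Emit:
{"name": "arm_command", "arguments": {"increments": [[-0.89,-0.485,-0.46,0,0,0],[-0.89,-0.485,-0.46,0,0,0],[-0.89,-0.485,-0.46,0,0,0],[-0.89,-0.485,-0.46,0,0,0],[-0.89,-0.485,-0.46,0,0,0]]}}

```text
t: 18.55
tool_pos: [0.4641, -0.1484, 0.4406]
orientation: [1.46, 2.78, 0.0]
force: [-0.1, 0.9, -0.2]
opening: 0.0192
gripper_force: 25.0
```

```bash
python3 -c "
from h import *
st();go((.4648,-.1475,.212),np.radians(34.7))"
```

```text
t 18.55 gp [ 0.4643 -0.1485  0.2736] yaw 34.6 F [-0.1  0.9 -0.2] M [-0.02  0.   -0.  ] op 0.0192 q6 -1.02
go [0.002, 0.005, 0.308] [0.0003, 0.0004, -0.0005] rows 1.0
```

Emit:
{"name": "arm_command", "arguments": {"increments": [[0,0.005,0.1,0,0,0],[0,0.005,0.2,0,0,0],[0,0.005,0.31,0,0,0],[0,0.005,0.31,0,0,0],[0,0.005,0.31,0,0,0]]}}

```text
t: 19.18
tool_pos: [0.4662, -0.1442, 0.3765]
orientation: [1.45, 2.782, 0.009]
force: [18.7, 6.2, -5.7]
opening: 0.0184
gripper_force: 43.8
```

Emit:
{"name": "arm_command", "arguments": {"increments": [[0,0,0,0,0,0],[0,0,0,0,0,0],[0,0,0,0,0,0],[0,0,-0.2,0,0,0],[0,0,-0.4,0,0,0]], "fingers": 0.35}}

```text
t: 19.8
tool_pos: [0.4644, -0.1448, 0.4557]
orientation: [-1.451, -2.781, -0.0]
force: [0.5, -0.6, 0.3]
opening: 0.0301
gripper_force: 0.0
```

```bash
python3 - <<'E'
from h import *
st();c=read_camera("wrist");s=read_camera("side")
a=cv2.resize(c["image"][60:380,160:480,::-1],(500,500),interpolation=cv2.INTER_CUBIC);b=cv2.resize(s["image"][110:210,300:400,::-1],(300,300),interpolation=cv2.INTER_CUBIC)
cv2.imwrite("pics/w6.png",np.hstack([a,cv2.copyMakeBorder(b,0,200,0,0,0)]))
go((.4902,.3018,.25),np.radians(34.7))
t=read_camera("top");h=hsv(t["image"]);w=(h[...,1]<90)&(h[...,2]>150)
print([b for b in blobs(w,6) if (220<b[0][0]<320 and 205<b[0][1]<290)])
E
```

```text
t 19.8 gp [ 0.4637 -0.1445  0.2887] yaw 34.9 F [ 0.5 -0.6  0.3] M [-0.1  0.   0. ] op 0.0301 q6 -1.02
go [1.765, 1.381, 0.215] [0.0009, 0.0013, 0.0009] rows 7.2
[([269.2, 225.3], 76), ([249.4, 225.5], 15), ([285.8, 249.3], 81), ([300.3, 279.0], 21), ([304.4, 281.5], 12)]
```

View pics/w6.png

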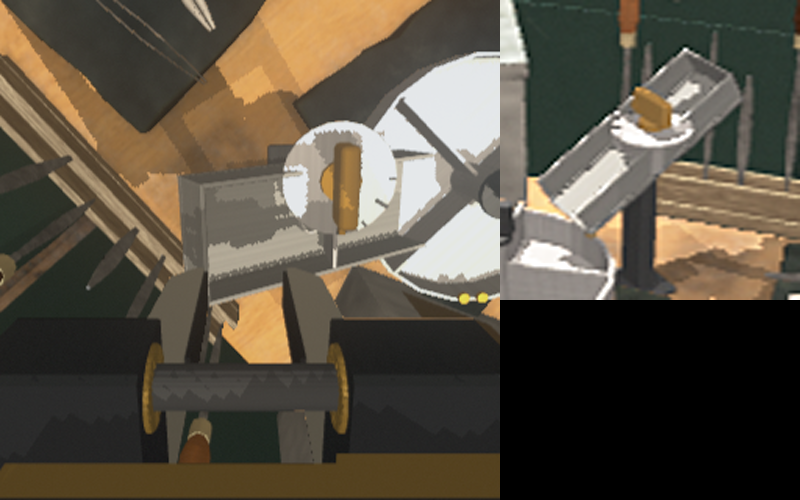

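The ring isn't visible in the chute, so it may be under the dial or may have missed. I'll check my geometry numerically and search for the ring.

```bash
python3 - <<'E'
from h import *
c=read_camera("wrist")
a=np.radians(34.7);ex=np.array([np.cos(a),np.sin(a),0]);ey=np.array([-np.sin(a),np.cos(a),0]);ez=np.array([0,0,1.])
H=np.array([.4713,-.1358,.160])
def P(x,y,dz): return ((proj(c,H+x*ex+y*ey+(dz-.577*x)*ez)-[160,60])*500/320).round(0)
for x in(-.048,.044):
  for y in(-.032,.032):
    print(x,y,"floor",P(x,y,0),"top",P(x,y,.031))
print("dial c",(proj(c,H+.044*ex+.029*ey+.018*ez)-[160,60])*500/320,"gp tip",((proj(c,read_state()['tool_pos']-[0,0,.186])-[160,60])*500/320))
t=read_camera("top")
for n,cc in(("top",t),("side",read_camera("side")),("wrist",c)):
    h=hsv(cc["image"]);
    if n=="top": print("bench search",[ (b,onz(t,*b[0],.006)[:2].round(3)) for b in blobs((h[...,1]<70)&(h[...,2]>140),6) if b[1]<60 and .3<onz(t,*b[0],.006)[0]<.7 and -.35<onz(t,*b[0],.006)[1]<.35])
E
```

```text
-0.048 -0.032 floor [182. 270.] top [174. 293.]
-0.048 0.032 floor [177. 165.] top [168. 175.]
0.044 -0.032 floor [320. 242.] top [327. 257.]
0.044 0.032 floor [324. 152.] top [333. 159.]
dial c [336.77228487 167.68289251] gp tip [241.67534695 287.34917228]
bench search [(([409.5, 202.5], 8), array([ 0.585, -0.16 ])), (([417.7, 206.4], 11), array([ 0.575, -0.183])), (([269.3, 225.8], 58), array([0.494, 0.239])), (([307.3, 278.5], 6), array([0.354, 0.121]))]
```

Emit:
{"name": "arm_command", "arguments": {"increments": [[-0.5,0,-0.1,0,0,0],[-0.5,0,-0.1,0,0,0],[-0.5,0,-0.1,0,0,0],[-0.5,0,-0.1,0,0,0],[-0.5,0,-0.1,0,0,0]]}}

```text
t: 20.72
tool_pos: [0.521, -0.228, 0.4772]
orientation: [-1.455, -2.783, -0.0]
force: [0.1, -0.3, 0.7]
opening: 0.0301
gripper_force: 0.0
```

```bash
python3 - <<'E'
from h import *
st();c=read_camera("wrist");p=proj(c,[.4713,-.1358,.160]);print(p)
x,y=int(p[0]),int(p[1]);x0,y0=max(0,x-70),max(0,y-60)
a=cv2.resize(c["image"][y0:y0+120,x0:x0+160,::-1],(800,600),interpolation=cv2.INTER_CUBIC);print(x0,y0)
cv2.imwrite("pics/w7.png",a)
E
```

```text
t 20.73 gp [ 0.5209 -0.2278  0.3102] yaw 34.8 F [ 0.1 -0.3  0.7] M [0.03 0.02 0.03] op 0.0301 q6 -1.11
[328.12150557  89.50942964]
258 29
```

View pics/w7.png

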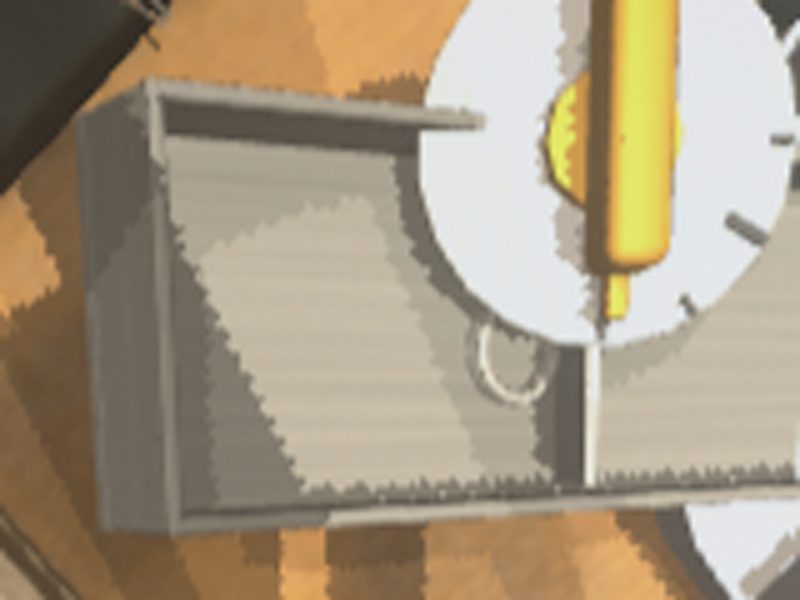

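The ring rests against the shut gate at (515,360) in the crop, and the handle's nose is on the 0 rib. On to ring A, with the load point shifted about 5 mm away from the end wall.

```bash
python3 -c "
from h import *
go((.4902,.3010,.25),np.radians(34.7))"
```

```text
go [2.26, 1.383, 0.304] [-0.0, -0.0002, 0.0005] rows 8.5
```

Emit:
{"name": "arm_command", "arguments": {"increments": [[0.92,0.565,0,0,0,0],[0.92,0.565,0,0,0,0],[0.92,0.565,0,0,0,0],[0.92,0.565,0,0,0,0],[0.92,0.565,0,0,0,0]], "fingers": 0.15}}

```text
t: 21.4
tool_pos: [0.5087, -0.0109, 0.4783]
orientation: [1.451, 2.786, 0.001]
force: [0.2, -0.9, -0.4]
opening: 0.0396
gripper_force: 0.0
```

Emit:
{"name": "arm_command", "arguments": {"increments": [[0.92,0.565,0.3,0,0,0],[0.92,0.565,0.3,0,0,0],[0.92,0.565,0.3,0,0,0],[0.92,0.565,0.3,0,0,0],[0.92,0.565,0.3,0,0,0]]}}

```text
t: 22.02
tool_pos: [0.4968, 0.2035, 0.4167]
orientation: [-1.452, -2.784, 0.002]
force: [-0.2, -0.9, 0.2]
opening: 0.0395
gripper_force: 0.0
```

```bash
python3 - <<'E'
from h import *
st();c=read_camera("wrist");h=hsv(c["image"]);w=((h[...,1]<80)&(h[...,2]>150)).astype(np.uint8)
cs,_=cv2.findContours(w[:280],cv2.RETR_EXTERNAL,cv2.CHAIN_APPROX_NONE)
for k in cs:
    r=cv2.minAreaRect(k);p=onz(c,*r[0],.006)
    if 10<cv2.contourArea(k)<3000 and .38<p[0]<.54 and .15<p[1]<.35: print(np.round(r[0],1),np.round(r[1],1),p.round(4))
go((.4902,.3010,.021),np.radians(34.7))
E
```

```text
t 22.02 gp [0.4965 0.2034 0.2497] yaw 34.9 F [-0.2 -0.9  0.2] M [ 0.02  0.12 -0.  ] op 0.0395 q6 -0.32
[327.7 150.3] [16.  7.] [0.4891 0.2406 0.006 ]
[356.5 112. ] [16. 15.] [0.4911 0.3025 0.006 ]
go [0.425, 0.254, 1.147] [-0.0004, 0.0001, 0.0008] rows 4.0
```

Emit:
{"name": "arm_command", "arguments": {"increments": [[0.425,0.256,0.4,0,0,0],[0.425,0.256,0.85,0,0,0],[0.425,0.256,0.85,0,0,0],[0.425,0.256,0.85,0,0,0],[0.425,0.256,0.85,0,0,0]]}}

```text
t: 22.7
tool_pos: [0.4916, 0.3003, 0.2483]
orientation: [-1.458, -2.783, 0.001]
force: [-0.2, -0.9, 0.4]
opening: 0.0399
gripper_force: 0.0
```

Emit:
{"name": "arm_command", "arguments": {"increments": [[0,0,0.1,0,0,0],[0,0,0.2,0,0,0],[0,0,0.27,0,0,0],[0,0,0.297,0,0,0],[0,0,0.297,0,0,0]]}}

```text
t: 23.32
tool_pos: [0.4908, 0.3013, 0.188]
orientation: [-1.456, -2.783, 0.001]
force: [-1.0, 0.1, 0.3]
opening: 0.0396
gripper_force: 0.0
```

Emit:
{"name": "arm_command", "arguments": {"increments": [[0,0,0,0,0,0],[0,0,0,0,0,0],[0,0,0,0,0,0],[0,0,0,0,0,0],[0,0,-0.2,0,0,0]], "fingers": 1, "force": 25}}

```text
t: 23.95
tool_pos: [0.4892, 0.3004, 0.2253]
orientation: [-1.455, -2.779, 0.009]
force: [-0.1, 0.0, -0.0]
opening: 0.0181
gripper_force: 25.0
```

```bash
python3 -c "
from h import *
st();go((.470,-.144,.28),np.radians(34.7))"
```

```text
t 23.95 gp [0.4881 0.2999 0.0583] yaw 34.7 F [-0.1  0.  -0. ] M [-0.09  0.02 -0.03] op 0.0181 q6 -0.14
go [-1.77, -1.353, -1.1] [-0.0023, -0.0003, 0.0002] rows 8.0
```

Emit:
{"name": "arm_command", "arguments": {"increments": [[-0.1,-0.05,-0.3,0,0,0],[-0.88,-0.677,-0.6,0,0,0],[-0.88,-0.677,-0.6,0,0,0],[-0.88,-0.677,-0.6,0,0,0],[-0.88,-0.677,-0.6,0,0,0]]}}

```text
t: 24.58
tool_pos: [0.4799, 0.0769, 0.35]
orientation: [1.459, 2.78, 0.001]
force: [0.1, 0.9, -0.1]
opening: 0.0185
gripper_force: 25.0
```

Emit:
{"name": "arm_command", "arguments": {"increments": [[-0.88,-0.677,-0.48,0,0,0],[-0.88,-0.677,-0.48,0,0,0],[-0.88,-0.677,-0.48,0,0,0],[-0.88,-0.677,-0.48,0,0,0],[-0.88,-0.677,-0.48,0,0,0]]}}

```text
t: 25.2
tool_pos: [0.4689, -0.1453, 0.4466]
orientation: [1.462, 2.777, -0.001]
force: [-0.1, -0.1, 0.6]
opening: 0.0183
gripper_force: 25.0
```

```bash
python3 -c "
from h import *
st();go((.470,-.144,.212),np.radians(34.7))"
```

```text
t 25.2 gp [ 0.4694 -0.1456  0.2796] yaw 34.5 F [-0.1 -0.1  0.6] M [-0.03  0.01 -0.02] op 0.0183 q6 -1.01
go [0.003, 0.008, 0.338] [0.0004, 0.0011, -0.0013] rows 1.1
```

After the release I'll go up and straight on to the handle region.

Emit:
{"name": "arm_command", "arguments": {"increments": [[0.002,0.007,0.1,0,0,0],[0.002,0.007,0.2,0,0,0],[0.002,0.007,0.3,0,0,0],[0.002,0.007,0.33,0,0,0],[0.002,0.007,0.33,0,0,0]]}}

```text
t: 25.82
tool_pos: [0.4698, -0.1402, 0.3772]
orientation: [-1.454, -2.782, 0.0]
force: [0.1, 0.1, -0.0]
opening: 0.018
gripper_force: 25.0
```

Emit:
{"name": "arm_command", "arguments": {"increments": [[0,0,0,0,0,0],[0,0,0,0,0,0],[0,0,0,0,0,0],[0,0,-0.2,0,0,0],[0,0,-0.4,0,0,0]], "fingers": 0.38}}

```text
t: 26.45
tool_pos: [0.4699, -0.141, 0.4598]
orientation: [-1.457, -2.783, 0.0]
force: [0.6, -0.6, -0.6]
opening: 0.0288
gripper_force: 0.0
```

Emit:
{"name": "arm_command", "arguments": {"increments": [[-0.45,0,-0.1,0,0,0],[-0.45,0,-0.1,0,0,0],[-0.45,0,-0.1,0,0,0],[-0.45,0,-0.1,0,0,0],[-0.45,0,-0.1,0,0,0]]}}

```text
t: 27.08
tool_pos: [0.521, -0.2143, 0.4785]
orientation: [-1.456, -2.784, -0.0]
force: [1.2, -0.1, 0.8]
opening: 0.0287
gripper_force: 0.0
```

```bash
python3 - <<'E'
from h import *
st();c=read_camera("wrist");p=proj(c,[.4713,-.1358,.160])
x,y=int(p[0]),int(p[1]);x0,y0=max(0,x-70),max(0,y-60)
a=cv2.resize(c["image"][y0:y0+120,x0:x0+220,::-1],(800,436),interpolation=cv2.INTER_CUBIC);print(x0,y0)
cv2.imwrite("pics/w8.png",a);go((.491,-.087,.28),np.radians(34.7))
E
```

```text
t 27.07 gp [ 0.5209 -0.2143  0.3115] yaw 34.8 F [ 1.2 -0.1  0.8] M [-0.03  0.08 -0.02] op 0.0287 q6 -1.09
249 41
go [0.608, 0.24, 0.158] [0.0, -0.0, 0.0005] rows 2.2
```

View pics/w8.png

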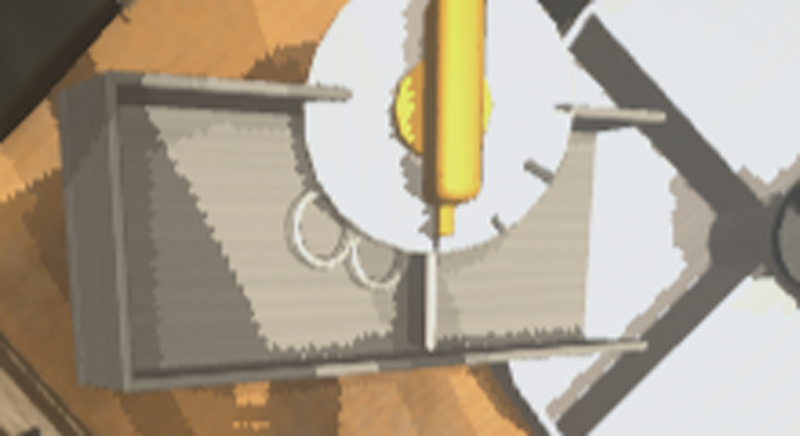

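Both rings are behind the shut gate, at (318,230) and (378,262) in the crop. Next I open the gate.

Emit:
{"name": "arm_command", "arguments": {"increments": [[0.608,0.24,0.1,0,0,0],[0.608,0.24,0.1,0,0,0],[0.608,0.24,0.1,0,0,0],[0.608,0.24,0.1,0,0,0],[0.608,0.24,0.1,0,0,0]], "fingers": 0.45}}

```text
t: 27.75
tool_pos: [0.4916, -0.0886, 0.459]
orientation: [1.457, 2.782, -0.0]
force: [-0.7, -0.6, 0.3]
opening: 0.0256
gripper_force: 0.0
```

Emit:
{"name": "arm_command", "arguments": {"increments": [[0,0,0.1,0,0,0],[0,0,0.2,0,0,0],[0,0,0.3,0,0,0],[0,0,0.39,0,0,0],[0,0,0.397,0,0,0]]}}

```text
t: 28.38
tool_pos: [0.4909, -0.0876, 0.3768]
orientation: [-1.455, -2.78, 0.001]
force: [-0.4, 0.5, 0.0]
opening: 0.0258
gripper_force: 0.0
```

Emit:
{"name": "arm_command", "arguments": {"increments": [[0,0,0,0,0,0],[0,0,0,0,0,0],[0,0,0,0,0,0],[0,0,0,0,0,0],[0,0,0,0,0,0]], "fingers": 1, "force": 20}}

```text
t: 29.0
tool_pos: [0.4914, -0.0881, 0.3801]
orientation: [1.457, 2.783, -0.001]
force: [-4.8, -2.0, 4.2]
opening: 0.0106
gripper_force: 20.0
```

```bash
python3 -c "
from h import *
st()"
```

```text
t 29.0 gp [ 0.4914 -0.0883  0.2131] yaw 34.7 F [-4.8 -2.   4.2] M [-0.5   0.96  0.2 ] op 0.0106 q6 -0.89
```

Emit:
{"name": "arm_command", "arguments": {"increments": [[0,0,0,0,0,-0.04],[0,0,0,0,0,-0.08],[0,0,0,0,0,-0.12],[0,0,0,0,0,-0.15],[0,0,0,0,0,-0.17]]}}

```text
t: 29.62
tool_pos: [0.4909, -0.0888, 0.3801]
orientation: [-0.668, -3.069, 0.005]
force: [-9.6, -6.5, 7.0]
opening: 0.0112
gripper_force: 20.0
```

Emit:
{"name": "arm_command", "arguments": {"increments": [[0,0,0,0,0,-0.04],[0,0,0,0,0,-0.08],[0,0,0,0,0,-0.12],[0,0,0,0,0,-0.15],[0,0,0,0,0,-0.163]]}}

```text
t: 30.25
tool_pos: [0.4907, -0.0897, 0.38]
orientation: [0.129, -3.137, 0.008]
force: [-11.1, -11.7, 6.4]
opening: 0.0108
gripper_force: 20.0
```

Emit:
{"name": "arm_command", "arguments": {"increments": [[0,0,0,0,0,0],[0,0,0,0,0,0],[0,0,0,0,0,0],[0,0,0,0,0,0],[0,0,0,0,0,0]]}}

```text
t: 30.88
tool_pos: [0.4907, -0.0897, 0.3801]
orientation: [0.126, -3.137, 0.008]
force: [-11.6, -13.2, 6.0]
opening: 0.0108
gripper_force: 19.9
```

```bash
python3 - <<'E'
from h import *
st();c=read_camera("wrist")
print(proj(c,[.4713,-.1358,.160]))
s=read_camera("side");a=cv2.resize(c["image"][20:320,160:560,::-1],(533,400),interpolation=cv2.INTER_CUBIC);b=cv2.resize(s["image"][130:250,240:400,::-1],(267,200),interpolation=cv2.INTER_CUBIC)
cv2.imwrite("pics/w9.png",np.hstack([a,cv2.copyMakeBorder(b,0,200,0,0,0)]))
E
```

```text
t 30.88 gp [ 0.4904 -0.0905  0.2131] yaw 94.6 F [-11.6 -13.2   6. ] M [-2.17  1.88 -0.03] op 0.0108 q6 -1.93
[255.95513339 195.72071354]
```

View pics/w9.png

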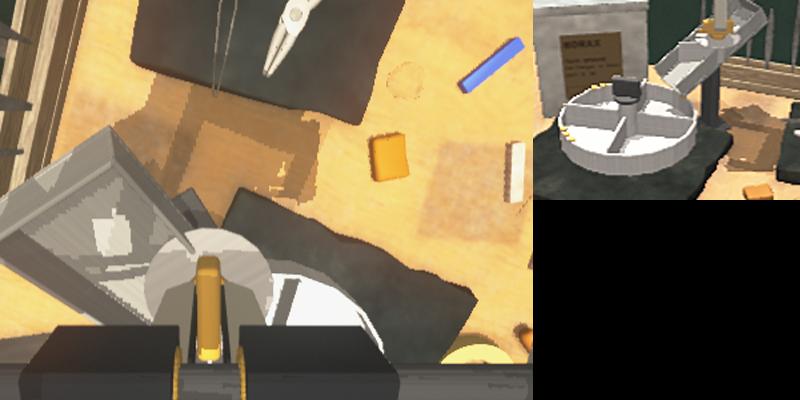

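The handle is on the 60° mark. I'll wait a moment more, shut the gate, and check that the chute is empty.

Emit:
{"name": "arm_command", "arguments": {"increments": [[0,0,0,0,0,0],[0,0,0,0,0,0],[0,0,0,0,0,0],[0,0,0,0,0,0],[0,0,0,0,0,0]]}}

```text
t: 31.6
tool_pos: [0.4907, -0.0897, 0.38]
orientation: [0.126, -3.137, 0.008]
force: [-10.6, -12.9, 4.9]
opening: 0.0109
gripper_force: 19.9
```

Emit:
{"name": "arm_command", "arguments": {"increments": [[0,0,0,0,0,0.04],[0,0,0,0,0,0.08],[0,0,0,0,0,0.12],[0,0,0,0,0,0.15],[0,0,0,0,0,0.17]]}}

```text
t: 32.22
tool_pos: [0.4909, -0.0888, 0.38]
orientation: [-0.71, -3.06, 0.004]
force: [-8.8, -6.8, 5.1]
opening: 0.0111
gripper_force: 19.9
```

Emit:
{"name": "arm_command", "arguments": {"increments": [[0,0,0,0,0,0.04],[0,0,0,0,0,0.08],[0,0,0,0,0,0.12],[0,0,0,0,0,0.15],[0,0,0,0,0,0.175]]}}

```text
t: 32.85
tool_pos: [0.4914, -0.0881, 0.3801]
orientation: [1.513, 2.753, -0.001]
force: [-5.2, -3.1, 3.9]
opening: 0.0113
gripper_force: 20.7
```

```bash
python3 - <<'E'
from h import *
st()
E
```

```text
t 32.85 gp [ 0.4914 -0.0883  0.2131] yaw 32.4 F [-5.2 -3.1  3.9] M [-0.53  0.87  0.36] op 0.0113 q6 -0.85
```

Emit:
{"name": "arm_command", "arguments": {"increments": [[0,0,0,0,0,0],[0,0,0,0,0,0],[0,0,0,0,0,0],[0,0,-0.2,0,0,0],[0,0,-0.5,0,0,0]], "fingers": 0.4}}

```text
t: 33.48
tool_pos: [0.491, -0.0876, 0.478]
orientation: [-1.506, -2.752, 0.001]
force: [1.1, -0.4, 1.1]
opening: 0.0281
gripper_force: 0.0
```

```bash
python3 - <<'E'
from h import *
st();go((.521,-.2143,.3115),np.radians(34.8))
E
```

```text
t 33.48 gp [ 0.4903 -0.0873  0.311 ] yaw 32.6 F [ 1.1 -0.4  1.1] M [-0.1  -0.03 -0.02] op 0.0281 q6 -0.85
go [-0.614, -0.215, -0.004] [-0.0009, -0.0012, -0.0121] rows 2.1
```

Emit:
{"name": "arm_command", "arguments": {"increments": [[-0.614,-0.215,0,0,0,-0.012],[-0.614,-0.215,0,0,0,-0.012],[-0.614,-0.215,0,0,0,-0.012],[-0.614,-0.215,0,0,0,-0.012],[-0.614,-0.215,0,0,0,-0.012]]}}

```text
t: 34.1
tool_pos: [0.5214, -0.2132, 0.4793]
orientation: [-1.455, -2.784, -0.001]
force: [-0.6, 0.0, 0.2]
opening: 0.0281
gripper_force: 0.0
```

```bash
python3 - <<'E'
from h import *
st();c=read_camera("wrist");cv2.imwrite("pics/full10.png",c["image"][:,:,::-1]);p=proj(c,[.4713,-.1358,.160]);x0,y0=int(p[0])-70,int(p[1])-60;print(x0,y0)
old=cv2.resize(cv2.imread("pics/w8.png"),(220,120),interpolation=cv2.INTER_AREA);new=c["image"][y0:y0+120,x0:x0+220,::-1].copy()
# align by template of handle/dial
r=cv2.matchTemplate(c["image"][:,:,::-1].copy(),old[0:60,80:140].copy(),cv2.TM_CCOEFF_NORMED);_,s,_,l=cv2.minMaxLoc(r);X,Y=l[0]-80,l[1];print(s,X,Y)
new=c["image"][Y:Y+120,X:X+220,::-1]
d=cv2.absdiff(old,new).max(2);print([b for b in blobs(d>35,6)])
# ring patch means
for n,i in(("old",old),("new",new)):
    g=cv2.cvtColor(i,cv2.COLOR_BGR2GRAY);print(n,g[50:80,75:115].max(),g[50:80,75:115].std())
# tray: quarter under mouth contrast
g=cv2.cvtColor(c["image"],cv2.COLOR_RGB2GRAY)
a=np.radians(34.7);O=np.array([.6245,-.0285,.041])
for q in range(4):
    v=[]
    for rr in np.arange(.03,.095,.004):
        for th in np.arange(15,76,3):
            b=a+np.radians(135+90*q-135+th)  # dummy order
            u=proj(c,O+[rr*np.cos(b),rr*np.sin(b),0]);
            if 0<u[0]<639 and 0<u[1]<399:v.append(g[int(u[1]),int(u[0])])
    print(q,len(v),np.std(v) if v else None)
E
```

```text
t 34.1 gp [ 0.5214 -0.2132  0.3123] yaw 34.8 F [-0.6  0.   0.2] M [ 0.01  0.02 -0.01] op 0.0281 q6 -1.09
248 42
0.9844416975975037 248 42
[([132.9, 11.8], 19), ([25.9, 16.2], 10), ([14.4, 30.1], 7), ([41.5, 31.5], 6), ([131.9, 44.5], 20), ([171.4, 38.7], 17), ([82.2, 63.4], 28), ([120.0, 60.0], 9), ([124.1, 59.6], 10), ([93.3, 65.5], 6), ([97.3, 68.4], 19), ([180.8, 70.3], 28), ([192.2, 69.7], 17), ([116.8, 83.8], 32), ([119.0, 84.1], 28), ([108.1, 76.2], 12), ([70.7, 87.0], 6), ([189.0, 91.0], 7), ([163.0, 93.5], 10), ([167.5, 112.5], 14), ([69.1, 115.4], 14), ([149.2, 116.8], 6), ([1.2, 117.7], 6)]
old 232 34.231300237826524
new 231 34.59084079155444
0 357 58.23656585825398
1 357 54.10355828579248
2 357 49.887702435752615
3 357 60.362161444508565
```

Numeric differencing shows the rings gone from the chute and new marks in the compartment under the mouth. Next I turn the tray by −92° to bring the two-stud compartment under it.

```bash
python3 - <<'E'
from h import *
go((.6245,-.0285,.30),np.radians(81.9))
E
```

```text
go [0.463, 0.951, 0.063] [0.0001, 0.0001, -0.2615] rows 4.4
```

Emit:
{"name": "arm_command", "arguments": {"increments": [[0.463,0.951,0.05,0,0,-0.2615],[0.463,0.951,0.05,0,0,-0.2615],[0.463,0.951,0.05,0,0,-0.2615],[0.463,0.951,0.05,0,0,-0.2615],[0.463,0.951,0.05,0,0,-0.2615]], "fingers": 0.35}}

```text
t: 34.78
tool_pos: [0.6251, -0.0262, 0.469]
orientation: [-0.21, -3.134, -0.001]
force: [-0.5, -0.6, -0.3]
opening: 0.0304
gripper_force: 0.0
```

```bash
python3 - <<'E'
from h import *
st();go((.6245,-.0285,.1275),np.radians(81.9))
E
```

```text
t 34.77 gp [ 0.6251 -0.0261  0.302 ] yaw 82.3 F [-0.5 -0.6 -0.3] M [0.   0.01 0.  ] op 0.0304 q6 -1.56
go [0.002, -0.012, 0.873] [0.0002, -0.0, 0.0024] rows 2.8
```

Emit:
{"name": "arm_command", "arguments": {"increments": [[0,-0.006,0.25,0,0,0],[0,-0.006,0.5,0,0,0],[0,-0.006,0.7,0,0,0],[0,-0.006,0.8,0,0,0],[0,-0.006,0.868,0,0,0]]}}

```text
t: 35.4
tool_pos: [0.6247, -0.0305, 0.2956]
orientation: [0.223, 3.133, 0.0]
force: [0.7, -0.6, 0.4]
opening: 0.0303
gripper_force: 0.0
```

Emit:
{"name": "arm_command", "arguments": {"increments": [[0,0,0,0,0,0],[0,0,0,0,0,0],[0,0,0,0,0,0],[0,0,0,0,0,0],[0,0,0,0,0,0]], "fingers": 1, "force": 20}}

```text
t: 36.02
tool_pos: [0.6255, -0.0299, 0.2974]
orientation: [0.223, 3.13, 0.004]
force: [1.0, 7.5, -0.5]
opening: 0.0118
gripper_force: 20.0
```

```bash
python3 - <<'E'
from h import *
st()
E
```

```text
t 36.02 gp [ 0.6261 -0.0295  0.1304] yaw 81.9 F [ 1.   7.5 -0.5] M [ 1.11 -0.24  0.05] op 0.0118 q6 -1.56
```

Emit:
{"name": "arm_command", "arguments": {"increments": [[0,0,0,0,0,0.04],[0,0,0,0,0,0.08],[0,0,0,0,0,0.12],[0,0,0,0,0,0.15],[0,0,0,0,0,0.17]]}}

```text
t: 36.65
tool_pos: [0.6254, -0.0301, 0.2974]
orientation: [1.045, 2.96, 0.004]
force: [0.7, 5.3, 0.3]
opening: 0.0119
gripper_force: 20.0
```

Emit:
{"name": "arm_command", "arguments": {"increments": [[0,0,0,0,0,0.04],[0,0,0,0,0,0.08],[0,0,0,0,0,0.12],[0,0,0,0,0,0.15],[0,0,0,0,0,0.17]]}}

```text
t: 37.28
tool_pos: [0.6253, -0.0302, 0.2974]
orientation: [1.79, 2.58, 0.004]
force: [-0.7, 5.0, 0.9]
opening: 0.0119
gripper_force: 20.0
```

Emit:
{"name": "arm_command", "arguments": {"increments": [[0,0,0,0,0,0.04],[0,0,0,0,0,0.08],[0,0,0,0,0,0.12],[0,0,0,0,0,0.15],[0,0,0,0,0,0.17]]}}

```text
t: 37.9
tool_pos: [0.6251, -0.0303, 0.2974]
orientation: [2.408, 2.017, 0.003]
force: [-2.7, 5.5, 2.8]
opening: 0.0119
gripper_force: 20.0
```

```bash
python3 - <<'E'
from h import *
st()
E
```

```text
t 37.9 gp [ 0.6253 -0.0301  0.1304] yaw -10.1 F [-2.7  5.5  2.8] M [0.62 0.53 0.06] op 0.0119 q6 0.05
```

Emit:
{"name": "arm_command", "arguments": {"increments": [[0,0,0,0,0,0],[0,0,0,0,0,0],[0,0,0,0,0,0],[0,0,-0.3,0,0,0],[0,0,-0.6,0,0,0]], "fingers": 0.35}}

```text
t: 38.52
tool_pos: [0.6243, -0.0312, 0.416]
orientation: [-2.405, -2.019, 0.003]
force: [0.7, -0.4, 0.4]
opening: 0.0299
gripper_force: 0.0
```

```bash
python3 - <<'E'
from h import *
st();go((.46,.15,.25),np.radians(-55.3))
E
```

```text
t 38.52 gp [ 0.624  -0.0312  0.249 ] yaw -10.0 F [ 0.7 -0.4  0.4] M [-0.04  0.06 -0.  ] op 0.0299 q6 0.04
go [0.75, -0.966, -0.003] [-0.0007, 0.0003, 0.2519] rows 4.2
```

```bash
python3 - <<'E'
from h import *
go((.40,.165,.25),np.radians(-10));
go((.40,.165,.25),np.radians(-55.3))
E
```

```text
go [0.772, -1.275, -0.002] [-0.0007, 0.0001, 0.0002] rows 4.8
go [0.772, -1.275, -0.002] [-0.0007, 0.0003, 0.2519] rows 4.8
```

Emit:
{"name": "arm_command", "arguments": {"increments": [[0.4,-0.65,-0.1,0,0,0],[0.4,-0.65,-0.1,0,0,0],[0.4,-0.65,-0.1,0,0,0],[0.4,-0.65,-0.1,0,0,0],[0.4,-0.65,-0.1,0,0,0]]}}

```text
t: 39.15
tool_pos: [0.5109, 0.0699, 0.4356]
orientation: [2.406, 2.02, 0.0]
force: [-0.0, -0.6, -0.2]
opening: 0.0304
gripper_force: 0.0
```

Emit:
{"name": "arm_command", "arguments": {"increments": [[0.37,-0.62,0.1,0,0,0.25],[0.37,-0.62,0.1,0,0,0.25],[0.37,-0.62,0.1,0,0,0.25],[0.37,-0.62,0.1,0,0,0.25],[0.37,-0.62,0.1,0,0,0.25]]}}

```text
t: 39.78
tool_pos: [0.4018, 0.1643, 0.4152]
orientation: [2.998, 0.939, -0.001]
force: [-0.3, -0.4, 0.4]
opening: 0.0304
gripper_force: 0.0
```

```bash
cat >> h.py <<'E'
def strips(c,z=.008,s=90,v=140):
    h=hsv(c["image"]);w=((h[...,1]<s)&(h[...,2]>v)).astype(np.uint8)
    w=cv2.morphologyEx(w,cv2.MORPH_CLOSE,np.ones((3,3)))
    for k in cv2.findContours(w,cv2.RETR_EXTERNAL,cv2.CHAIN_APPROX_NONE)[0]:
        if cv2.contourArea(k)<30: continue
        r=cv2.minAreaRect(k);p=onz(c,*r[0],z)
        if not(.36<p[0]<.56 and .1<p[1]<.34):continue
        b=[onz(c,*q,z)[:2] for q in cv2.boxPoints(r)]
        e=sorted([(np.linalg.norm(b[i]-b[i+1]),np.degrees(np.arctan2(*(b[i]-b[i+1])[::-1]))%180) for i in range(2)])
        print("obj",np.round(r[0],1),p.round(4),"size",round(e[0][0],4),round(e[1][0],4),"long angle",round(e[1][1],1))
E
python3 - <<'E'
from h import *
st();strips(read_camera("wrist"));print();strips(read_camera("side"));print();strips(read_camera("top"))
E
```

```text
t 39.77 gp [0.4018 0.1642 0.2482] yaw -55.2 F [-0.3 -0.4  0.4] M [-0.06  0.17 -0.04] op 0.0304 q6 1.23
obj [314.2 149.5] [0.4295 0.1878 0.008 ] size 0.0103 0.0517 long angle 14.0
obj [309.6  83.7] [0.4938 0.2393 0.008 ] size 0.0111 0.0533 long angle 173.7

obj [341.6 298.1] [0.4939 0.2414 0.008 ] size 0.0171 0.0562 long angle 174.2
obj [373.3 280.6] [0.429  0.1853 0.008 ] size 0.0259 0.0563 long angle 15.1

obj [270.  269.5] [0.3722 0.226  0.008 ] size 0.0137 0.0278 long angle 93.3
```

Strip2 is at (0.4295, 0.1875), angle 14°, and strip1 at (0.494, 0.240), angle 174°. I'll take strip2 first.

```bash
python3 - <<'E'
from h import *
go((.4295,.1872,.0208),np.radians(-76))
E
```

```text
go [0.18, -0.015, 1.137] [0.0, 0.0002, 0.1168] rows 3.7
```

Emit:
{"name": "arm_command", "arguments": {"increments": [[0.18,-0.015,0.25,0,0,0.117],[0.18,-0.015,0.5,0,0,0.117],[0.18,-0.015,0.8,0,0,0.117],[0.18,-0.015,0.85,0,0,0.117],[0.18,-0.015,0.85,0,0,0.117]]}}

```text
t: 40.55
tool_pos: [0.4295, 0.1875, 0.2462]
orientation: [3.118, 0.382, -0.001]
force: [0.3, -0.5, 1.4]
opening: 0.0304
gripper_force: 0.0
```

Emit:
{"name": "arm_command", "arguments": {"increments": [[0,0,0.1,0,0,0],[0,0,0.2,0,0,0],[0,0,0.26,0,0,0],[0,0,0.287,0,0,0],[0,0,0.287,0,0,0]]}}

```text
t: 41.18
tool_pos: [0.4294, 0.1878, 0.1889]
orientation: [-3.118, -0.382, -0.001]
force: [0.3, -1.0, 0.6]
opening: 0.0305
gripper_force: 0.0
```

Emit:
{"name": "arm_command", "arguments": {"increments": [[0,0,0,0,0,0],[0,0,0,0,0,0],[0,0,0,0,0,0],[0,0,0,0,0,0],[0,0,-0.2,0,0,0]], "fingers": 1, "force": 35}}

```text
t: 41.8
tool_pos: [0.4271, 0.1871, 0.2254]
orientation: [3.117, 0.381, -0.011]
force: [0.3, 0.0, -0.9]
opening: 0.0111
gripper_force: 35.0
```

```bash
python3 - <<'E'
from h import *
st();go((.4728,-.1433,.28),np.radians(-55.3))
E
```

```text
t 41.8 gp [0.4259 0.1868 0.0584] yaw -76.0 F [ 0.3  0.  -0.9] M [-0.06  0.14  0.  ] op 0.0111 q6 1.63
go [-0.185, 1.659, -1.106] [-0.0003, 0.0023, -0.1153] rows 6.4
```

Emit:
{"name": "arm_command", "arguments": {"increments": [[0,0.05,-0.3,0,0,0],[-0.09,0.83,-0.6,0,0,0],[-0.09,0.83,-0.6,0,0,0],[-0.09,0.83,-0.6,0,0,0],[-0.09,0.83,-0.6,0,0,0]]}}

```text
t: 42.42
tool_pos: [0.4521, 0.0201, 0.3495]
orientation: [3.118, 0.375, 0.004]
force: [0.3, 0.6, -1.2]
opening: 0.0111
gripper_force: 35.0
```

Emit:
{"name": "arm_command", "arguments": {"increments": [[-0.09,0.83,-0.49,0,0,-0.115],[-0.09,0.83,-0.49,0,0,-0.115],[-0.09,0.83,-0.49,0,0,-0.115],[-0.09,0.83,-0.49,0,0,-0.115],[-0.09,0.83,-0.49,0,0,-0.115]]}}

```text
t: 43.05
tool_pos: [0.4744, -0.1429, 0.4456]
orientation: [-2.999, -0.934, 0.0]
force: [-0.6, 0.4, -0.5]
opening: 0.0112
gripper_force: 35.0
```

```bash
python3 - <<'E'
from h import *
st();go((.4728,-.1433,.217),np.radians(-55.3))
E
```

```text
t 43.05 gp [ 0.4743 -0.1428  0.2786] yaw -55.4 F [-0.6  0.4 -0.5] M [-0.02  0.14 -0.04] op 0.0112 q6 0.57
go [-0.008, -0.003, 0.308] [-0.0003, -0.0, -0.0006] rows 1.0
```

Emit:
{"name": "arm_command", "arguments": {"increments": [[-0.008,-0.003,0.1,0,0,0],[-0.008,-0.003,0.2,0,0,0],[-0.008,-0.003,0.27,0,0,0],[-0.008,-0.003,0.31,0,0,0],[-0.008,-0.003,0.31,0,0,0]]}}

```text
t: 43.68
tool_pos: [0.472, -0.143, 0.3822]
orientation: [-2.997, -0.936, 0.004]
force: [-0.5, 0.8, -0.3]
opening: 0.0114
gripper_force: 35.0
```

```bash
python3 - <<'E'
from h import *
st()
E
```

```text
t 43.67 gp [ 0.4715 -0.1428  0.2152] yaw -55.3 F [-0.5  0.8 -0.3] M [-0.05  0.16 -0.04] op 0.0114 q6 0.57
```

Emit:
{"name": "arm_command", "arguments": {"increments": [[0,0,0,0,0,0],[0,0,0,0,0,0],[0,0,0,0,0,0],[0,0,-0.2,0,0,0],[0,0,-0.4,0,0,0]], "fingers": 0.55}}

```text
t: 44.3
tool_pos: [0.4723, -0.1436, 0.4648]
orientation: [-2.998, -0.935, 0.001]
force: [0.1, -0.3, 0.1]
opening: 0.0209
gripper_force: 0.0
```

```bash
python3 - <<'E'
from h import *
st()
c=read_camera("wrist");cv2.imwrite("pics/full11.png",c["image"][:,:,::-1])
h=hsv(c["image"]);a=np.radians(34.7);ex=np.array([np.cos(a),np.sin(a),0]);ey=np.array([-np.sin(a),np.cos(a),0]);H=np.array([.4713,-.1358,.160])
for y in np.arange(.024,-.031,-.009):
    print(round(y,3),[tuple(h[int(q[1]),int(q[0])].tolist()) if 0<=q[1]<400 else None for x in np.arange(-.03,.04,.01) for q in [proj(c,H+x*ex+y*ey+[0,0,-.577*x+.004])]])
strips(c);go((.44,.21,.25),np.radians(-55.3))
E
```

```text
t 44.3 gp [ 0.4721 -0.1435  0.2978] yaw -55.4 F [ 0.1 -0.3  0.1] M [-0.02  0.09  0.01] op 0.0209 q6 0.57
0.024 [(19, 39, 111), (19, 38, 113), (19, 38, 113), (21, 42, 115), (105, 4, 233), (98, 4, 233), (22, 161, 216), (28, 150, 230)]
0.015 [(19, 38, 113), (20, 38, 133), (19, 38, 126), (20, 40, 153), (30, 14, 229), (35, 13, 231), (28, 31, 207), (27, 153, 230)]
0.006 [(21, 36, 114), (19, 36, 133), (20, 40, 116), (22, 39, 117), (20, 39, 181), (37, 14, 232), (37, 14, 231), (21, 164, 230)]
-0.003 [(19, 38, 115), (21, 36, 134), (21, 37, 116), (12, 88, 148), (16, 80, 229), (14, 62, 189), (38, 13, 232), (28, 149, 229)]
-0.012 [(19, 39, 112), (20, 40, 133), (18, 40, 115), (20, 40, 115), (13, 93, 211), (17, 77, 229), (13, 92, 219), (14, 87, 225)]
-0.021 [(19, 38, 115), (20, 38, 134), (18, 40, 115), (21, 41, 117), (20, 40, 185), (18, 42, 187), (20, 39, 182), (19, 40, 178)]
-0.03 [(21, 39, 178), (19, 39, 201), (20, 43, 135), (19, 42, 145), (20, 41, 181), (19, 42, 183), (20, 40, 187), (21, 40, 187)]
obj [80.8  4. ] [0.4767 0.2405 0.008 ] size 0.0123 0.0198 long angle 173.7
go [0.869, -1.551, 0.267] [0.0021, -0.0013, -0.0003] rows 5.8
```

Strip2 lies in the chute against the gate. On to strip1.

Emit:
{"name": "arm_command", "arguments": {"increments": [[0.43,-0.77,0,0,0,0],[0.43,-0.77,0,0,0,0],[0.43,-0.77,0,0,0,0],[0.43,-0.77,0,0,0,0],[0.43,-0.77,0,0,0,0]], "fingers": 0.35}}

```text
t: 44.98
tool_pos: [0.4557, 0.0318, 0.4642]
orientation: [2.998, 0.937, 0.0]
force: [-0.5, 0.1, -0.1]
opening: 0.0299
gripper_force: 0.0
```

Emit:
{"name": "arm_command", "arguments": {"increments": [[0.43,-0.77,0.25,0,0,0],[0.43,-0.77,0.25,0,0,0],[0.43,-0.77,0.25,0,0,0],[0.43,-0.77,0.25,0,0,0],[0.43,-0.77,0.25,0,0,0]]}}

```text
t: 45.6
tool_pos: [0.4395, 0.2065, 0.4141]
orientation: [2.999, 0.934, -0.001]
force: [-0.6, 0.3, 0.4]
opening: 0.0304
gripper_force: 0.0
```

```bash
python3 - <<'E'
from h import *
st();strips(read_camera("wrist"));strips(read_camera("side"))
go((.4935,.2397,.0208),np.radians(-96.2))
E
```

```text
t 45.6 gp [0.4394 0.2063 0.2471] yaw -55.4 F [-0.6  0.3  0.4] M [-0.07  0.14  0.03] op 0.0304 q6 1.3
obj [319.4 128.5] [0.4937 0.2396 0.008 ] size 0.0104 0.0529 long angle 173.0
obj [341.9 298.1] [0.4933 0.2414 0.008 ] size 0.0171 0.055 long angle 174.2
go [0.317, 0.013, 1.134] [0.0001, -0.0003, 0.2262] rows 3.8
```

Emit:
{"name": "arm_command", "arguments": {"increments": [[0.317,0.013,0.25,0,0,0.227],[0.317,0.013,0.5,0,0,0.227],[0.317,0.013,0.75,0,0,0.227],[0.317,0.013,0.85,0,0,0.227],[0.317,0.013,0.85,0,0,0.227]]}}

```text
t: 46.32
tool_pos: [0.4924, 0.2397, 0.2425]
orientation: [3.135, -0.172, -0.005]
force: [-0.4, -0.2, 0.2]
opening: 0.0301
gripper_force: 0.0
```

Emit:
{"name": "arm_command", "arguments": {"increments": [[0,0,0.1,0,0,0],[0,0,0.2,0,0,0],[0,0,0.26,0,0,0],[0,0,0.284,0,0,0],[0,0,0.284,0,0,0]]}}

```text
t: 46.95
tool_pos: [0.4929, 0.2414, 0.188]
orientation: [-3.137, 0.169, -0.001]
force: [-0.0, -0.5, 0.4]
opening: 0.0305
gripper_force: 0.0
```

Emit:
{"name": "arm_command", "arguments": {"increments": [[0,0,0,0,0,0],[0,0,0,0,0,0],[0,0,0,0,0,0],[0,0,0,0,0,0],[0,0,-0.2,0,0,0]], "fingers": 1, "force": 35}}

```text
t: 47.58
tool_pos: [0.4905, 0.2408, 0.2242]
orientation: [3.134, -0.17, -0.011]
force: [0.6, -0.4, -0.4]
opening: 0.0113
gripper_force: 35.0
```

```bash
python3 - <<'E'
from h import *
st();go((.4728,-.1433,.28),np.radians(-96));go((.4728,-.1433,.28),np.radians(-55.3))
E
```

```text
t 47.58 gp [0.4894 0.2404 0.0572] yaw -96.2 F [ 0.6 -0.4 -0.4] M [ 0.05  0.12 -0.02] op 0.0113 q6 2.04
go [0.112, 1.923, -1.108] [0.0011, 0.0021, -0.0011] rows 7.1
go [0.112, 1.923, -1.108] [0.0003, 0.0024, -0.2272] rows 7.1
```

Emit:
{"name": "arm_command", "arguments": {"increments": [[0,0.05,-0.3,0,0,0],[0.056,0.96,-0.6,0,0,0],[0.056,0.96,-0.6,0,0,0],[0.056,0.96,-0.6,0,0,0],[0.056,0.96,-0.6,0,0,0]]}}

```text
t: 48.2
tool_pos: [0.4832, 0.0462, 0.3492]
orientation: [3.136, -0.177, 0.005]
force: [0.4, 0.4, -0.7]
opening: 0.0113
gripper_force: 35.0
```

Emit:
{"name": "arm_command", "arguments": {"increments": [[0.056,0.96,-0.5,0,0,-0.227],[0.056,0.96,-0.5,0,0,-0.227],[0.056,0.96,-0.5,0,0,-0.227],[0.056,0.96,-0.5,0,0,-0.227],[0.056,0.96,-0.5,0,0,-0.227]]}}

```text
t: 48.82
tool_pos: [0.4735, -0.1444, 0.4487]
orientation: [2.997, 0.935, 0.003]
force: [0.4, 0.7, -1.0]
opening: 0.0115
gripper_force: 35.0
```

```bash
python3 - <<'E'
from h import *
st();go((.4728,-.1433,.217),np.radians(-55.3))
E
```

```text
t 48.83 gp [ 0.4739 -0.1446  0.2817] yaw -55.4 F [ 0.4  0.7 -1. ] M [-0.04  0.1   0.05] op 0.0115 q6 0.57
go [-0.0, -0.007, 0.323] [0.0007, -0.0004, -0.0003] rows 1.0
```

Emit:
{"name": "arm_command", "arguments": {"increments": [[0,-0.007,0.1,0,0,0],[0,-0.007,0.2,0,0,0],[0,-0.007,0.28,0,0,0],[0,-0.007,0.31,0,0,0],[0,-0.007,0.31,0,0,0]]}}

```text
t: 49.45
tool_pos: [0.4724, -0.1412, 0.3847]
orientation: [-2.998, -0.936, 0.001]
force: [0.6, -0.3, 0.1]
opening: 0.0115
gripper_force: 35.0
```

Emit:
{"name": "arm_command", "arguments": {"increments": [[0,0,0,0,0,0],[0,0,0,0,0,0],[0,0,0,0,0,0],[0,0,-0.2,0,0,0],[0,0,-0.4,0,0,0]], "fingers": 0.55}}

```text
t: 50.08
tool_pos: [0.4723, -0.1415, 0.4661]
orientation: [-2.999, -0.935, 0.001]
force: [0.9, -0.9, 0.4]
opening: 0.0208
gripper_force: 0.0
```

```bash
python3 - <<'E'
from h import *
st()
c=read_camera("wrist");cv2.imwrite("pics/full12.png",c["image"][:,:,::-1])
a=np.radians(34.7);ex=np.array([np.cos(a),np.sin(a),0]);ey=np.array([-np.sin(a),np.cos(a),0]);H=np.array([.4713,-.1358,.160])
for f in("full11","full12"):
    h=cv2.cvtColor(cv2.imread(f"pics/{f}.png"),cv2.COLOR_BGR2HSV)
    for y in np.arange(.024,-.034,-.006):
        print("".join("#" if 55<h[int(q[1]),int(q[0])][1]<130 else ("." if h[int(q[1]),int(q[0])][1]<=55 else "b") for x in np.arange(-.05,.045,.003) for q in [proj(c,H+x*ex+y*ey+[0,0,-.577*x+.004])]))
    print()
go((.491,-.088,.28),np.radians(34.7))
E
```

```text
t 50.08 gp [ 0.4721 -0.1414  0.2991] yaw -55.3 F [ 0.9 -0.9  0.4] M [-0.06  0.12 -0.06] op 0.0208 q6 0.57
#.#........................bbbbb
.#####......................bbbb
............................bbbb
b#...........................bb#
#b.............########.......b#
##.............############.....
##...................##########.
##..............................
...#............................
######..........................

##..#.....................bbbbbb
.##.##.....................bbbb#
...#.......................bbbbb
b#..........................bbbb
#b.....#################......b.
##.....##################.....#.
##.......#.####################.
##...........................##.
..##.#..........................
.#####..........................

go [0.227, -0.17, 0.129] [0.0027, 0.0006, -0.5003] rows 8.4
```

Both bars are in the chute, the second lying over the first. I'll open the gate.

Emit:
{"name": "arm_command", "arguments": {"increments": [[0.227,-0.17,0,0,0,-0.25],[0.227,-0.17,0,0,0,-0.25],[0.227,-0.17,0,0,0,-0.25],[0.227,-0.17,0,0,0,-0.25],[0.227,-0.17,0,0,0,-0.25]], "fingers": 0.45}}

```text
t: 50.75
tool_pos: [0.4905, -0.0877, 0.4654]
orientation: [2.412, 2.013, 0.0]
force: [-0.3, 0.5, 0.4]
opening: 0.0252
gripper_force: 0.0
```

Emit:
{"name": "arm_command", "arguments": {"increments": [[0,0,0,0,0,-0.25],[0,0,0,0,0,-0.25],[0,0,0,0,0,-0.25],[0,0,0,0,0,-0.25],[0,0,0,0,0,-0.25]]}}

```text
t: 51.38
tool_pos: [0.4904, -0.0878, 0.4654]
orientation: [1.462, 2.78, 0.0]
force: [0.9, -0.2, 0.0]
opening: 0.0254
gripper_force: 0.0
```

```bash
python3 - <<'E'
from h import *
st();go((.491,-.0875,.213),np.radians(34.7))
E
```

```text
t 51.38 gp [ 0.4905 -0.0878  0.2984] yaw 34.5 F [ 0.9 -0.2  0. ] M [-0.06  0.05 -0.04] op 0.0254 q6 -0.88
go [-0.0, 0.003, 0.427] [0.0, 0.0, -0.001] rows 1.4
```

Emit:
{"name": "arm_command", "arguments": {"increments": [[0,0.003,0.1,0,0,0],[0,0.003,0.2,0,0,0],[0,0.003,0.3,0,0,0],[0,0.003,0.4,0,0,0],[0,0.003,0.427,0,0,0]]}}

```text
t: 52.0
tool_pos: [0.4904, -0.0872, 0.3775]
orientation: [-1.458, -2.779, 0.001]
force: [0.1, 0.3, -0.1]
opening: 0.0256
gripper_force: 0.0
```

Emit:
{"name": "arm_command", "arguments": {"increments": [[0,0,0,0,0,0],[0,0,0,0,0,0],[0,0,0,0,0,0],[0,0,0,0,0,0],[0,0,0,0,0,0]], "fingers": 1, "force": 20}}

```text
t: 52.62
tool_pos: [0.4909, -0.0876, 0.3807]
orientation: [1.459, 2.781, -0.001]
force: [-4.6, -2.1, 4.1]
opening: 0.0109
gripper_force: 19.9
```

Emit:
{"name": "arm_command", "arguments": {"increments": [[0,0,0,0,0,-0.04],[0,0,0,0,0,-0.08],[0,0,0,0,0,-0.12],[0,0,0,0,0,-0.15],[0,0,0,0,0,-0.17]]}}

```text
t: 53.25
tool_pos: [0.4903, -0.0885, 0.3806]
orientation: [-0.671, -3.068, 0.005]
force: [-11.0, -7.0, 7.3]
opening: 0.0106
gripper_force: 20.0
```

Emit:
{"name": "arm_command", "arguments": {"increments": [[0,0,0,0,0,-0.04],[0,0,0,0,0,-0.08],[0,0,0,0,0,-0.12],[0,0,0,0,0,-0.15],[0,0,0,0,0,-0.163]]}}

```text
t: 53.88
tool_pos: [0.4901, -0.0896, 0.3807]
orientation: [0.126, -3.137, 0.008]
force: [-12.1, -15.8, 7.1]
opening: 0.0104
gripper_force: 20.0
```

Emit:
{"name": "arm_command", "arguments": {"increments": [[0,0,0,0,0,0],[0,0,0,0,0,0],[0,0,0,0,0,0],[0,0,0,0,0,0],[0,0,0,0,0,0]]}}

```text
t: 54.5
tool_pos: [0.4901, -0.0896, 0.3806]
orientation: [0.123, -3.137, 0.008]
force: [-12.4, -14.1, 6.7]
opening: 0.0108
gripper_force: 20.0
```

```bash
python3 - <<'E'
from h import *
st();c=read_camera("wrist");cv2.imwrite("pics/full13.png",c["image"][:,:,::-1])
a=np.radians(34.7);ex=np.array([np.cos(a),np.sin(a),0]);ey=np.array([-np.sin(a),np.cos(a),0]);H=np.array([.4713,-.1358,.160])
h=hsv(c["image"])
for y in np.arange(.03,-.036,-.006):
    print("".join("?" if not(0<=q[1]<400 and 0<=q[0]<640) else ("#" if 55<h[int(q[1]),int(q[0])][1]<130 else ("." if h[int(q[1]),int(q[0])][1]<=55 else "b")) for x in np.arange(-.05,.11,.003) for q in [proj(c,H+x*ex+y*ey+[0,0,-.577*x+.004])]))
s=read_camera("side");h=hsv(s["image"]);m=(h[...,0]<18)&(h[...,1]>55)&(h[...,1]<140)&(h[...,2]>130)
print([b for b in blobs(m,8) if 230<b[0][0]<400 and 110<b[0][1]<240])
E
```

```text
t 54.5 gp [ 0.4897 -0.0905  0.2136] yaw 94.5 F [-12.4 -14.1   6.7] M [-2.54  2.22 -0.01] op 0.0108 q6 -1.93
#.##.#........................bbbb....................
#............................bbbbbbbbb#.##..###.#.....
b..............................bbbbbbbbbb#...####.#.#.
b................................bbbbbbbbbbb##...#.#.#
#................................###.#bbbbbbbbbb#.....
##......##.......................######..bbbbbbbbbbb..
#.......####.#######............##########..bbbbbbbbbb
##......####........#########.....##########..#bbbbbbb
##............#...#..##########....############...#bbb
##...................#.########......#####....####...#
##...........................#.........#.........####.
[([362.0, 142.1], 35), ([348.0, 144.5], 8), ([243.3, 187.9], 88), ([367.2, 175.2], 280), ([374.1, 167.7], 19), ([387.9, 170.4], 39), ([308.9, 174.0], 11), ([313.7, 172.9], 12), ([399.6, 174.1], 42), ([384.3, 179.3], 9), ([337.1, 189.8], 73), ([353.9, 225.5], 1682), ([397.4, 185.9], 72), ([250.9, 203.1], 9)]
```

```bash
python3 - <<'E'
import cv2,numpy as np
a=cv2.imread("pics/w9.png")[:,:533];b=cv2.imread("pics/full13.png")[20:320,160:560]
B=cv2.resize(b,(533,400),interpolation=cv2.INTER_CUBIC)
d=cv2.absdiff(a,B).max(2)
n,l,st,ce=cv2.connectedComponentsWithStats((d>30).astype(np.uint8))
print([(st[i].tolist()) for i in range(1,n) if st[i,4]>25])
s=cv2.imread("pics/side0.png")
v=cv2.resize(B,(800,600),interpolation=cv2.INTER_CUBIC)
cv2.imwrite("pics/last.png",cv2.resize(b[60:240,0:240],(800,600),interpolation=cv2.INTER_CUBIC))
E
```

```text
[[10, 0, 13, 36, 106], [23, 0, 4, 19, 29], [517, 36, 8, 12, 31], [7, 38, 12, 22, 68], [129, 58, 41, 20, 96], [0, 60, 5, 29, 45], [171, 77, 23, 8, 43], [456, 83, 10, 12, 28], [0, 89, 9, 9, 30], [24, 106, 10, 11, 34], [0, 114, 5, 22, 33], [19, 118, 5, 25, 30], [69, 125, 45, 28, 112], [503, 140, 23, 63, 1203], [9, 152, 16, 35, 74], [0, 152, 31, 50, 150], [43, 155, 21, 16, 56], [30, 169, 12, 10, 31], [39, 179, 11, 12, 64], [67, 199, 83, 102, 3054], [185, 227, 75, 24, 188], [0, 228, 20, 15, 44], [184, 235, 11, 14, 26], [158, 245, 13, 8, 32], [527, 252, 6, 18, 69], [197, 255, 21, 5, 44], [140, 263, 10, 4, 26], [290, 274, 12, 3, 26], [271, 278, 36, 49, 562], [321, 283, 18, 8, 32], [356, 305, 10, 9, 28], [355, 311, 10, 16, 40], [368, 328, 16, 17, 150], [201, 345, 18, 5, 72]]
```

View pics/last.png

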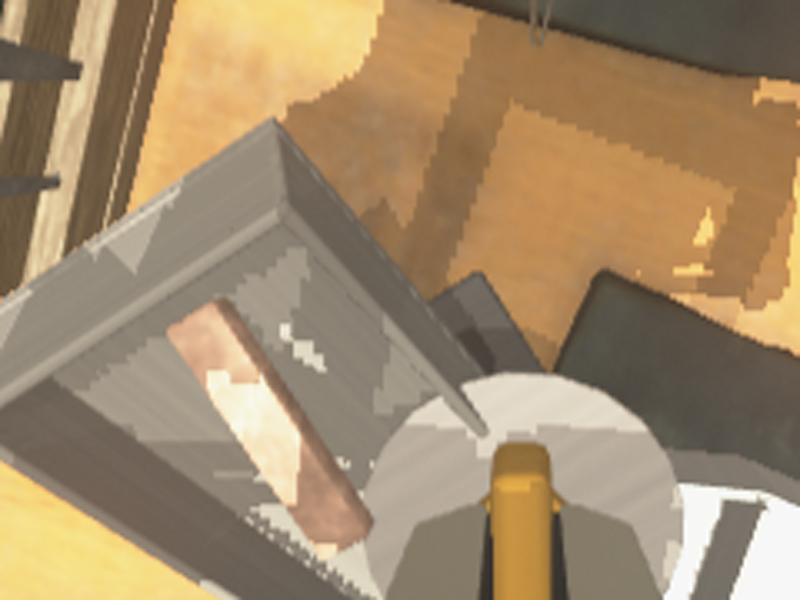

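One bar hangs in the chute, from (200,310) to (340,545) in the crop, with its lower end beside the dial. I'll locate it in 3D.

```bash
python3 - <<'E'
from h import *
c=read_camera("wrist");s=read_camera("side")
a=np.radians(34.7);ex=np.array([np.cos(a),np.sin(a),0]);ey=np.array([-np.sin(a),np.cos(a),0]);H=np.array([.4713,-.1358,.160])
M=np.stack([ex,ey,[0,0,1]])
for z in(.16,.17,.18,.19,.20,.21):
    A=M@(onz(c,221,175,z)-H);B=M@(onz(c,262,243,z)-H);print(z,A.round(4),B.round(4),np.linalg.norm(A-B).round(4))
print("side proj hopper",proj(s,H),proj(s,H+[0,0,.03]),proj(s,H-.048*ex+[0,0,.03]))
for p in((362,142.1),(348,144.5)):
    P,e=tri(ray(s,*p),ray(c,241.6,207.5));print(p,(M@(P-H)).round(4),e)
h=hsv(s["image"]);
for v in range(122,160,2):print(v,[tuple(h[v,u].tolist()) for u in range(346,378,3)])
E
```

```text
0.16 [-0.0259 -0.0128  0.    ] [ 0.0329 -0.0165  0.    ] 0.0589
0.17 [-0.0258 -0.0088  0.01  ] [ 0.03   -0.0123  0.01  ] 0.056
0.18 [-0.0258 -0.0048  0.02  ] [ 0.0271 -0.0082  0.02  ] 0.053
0.19 [-0.0257 -0.0009  0.03  ] [ 0.0242 -0.004   0.03  ] 0.0501
0.2 [-0.0257  0.0031  0.04  ] [0.0213 0.0002 0.04  ] 0.0471
0.21 [-0.0256  0.0071  0.05  ] [0.0184 0.0043 0.05  ] 0.0442
side proj hopper [359.18320544 151.12682134] [359.64613581 140.63344219] [374.78532388 136.88666895]
(362, 142.1) [-0.0043 -0.0006  0.0262] 0.006729911665117847
(348, 144.5) [ 0.0094 -0.02    0.0081] 0.024169128776370626
122 [(20, 38, 159), (19, 39, 157), (19, 39, 158), (20, 39, 156), (20, 38, 156), (19, 39, 158), (20, 40, 161), (120, 14, 54), (19, 41, 168), (76, 82, 53), (72, 65, 59)]
124 [(18, 40, 158), (19, 39, 157), (18, 41, 157), (20, 39, 157), (20, 39, 158), (18, 40, 158), (19, 38, 159), (21, 39, 131), (19, 40, 139), (74, 71, 54), (72, 59, 56)]
126 [(19, 40, 160), (19, 39, 157), (20, 39, 157), (20, 37, 157), (18, 40, 159), (19, 39, 158), (19, 40, 158), (20, 39, 145), (19, 39, 137), (74, 71, 54), (72, 67, 57)]

[... 1993 characters left out ...]
 126), (36, 14, 88), (74, 70, 55)]
152 [(15, 92, 133), (17, 156, 159), (17, 155, 161), (12, 37, 151), (11, 18, 156), (14, 23, 210), (16, 20, 140), (20, 20, 115), (11, 23, 90), (72, 70, 55), (73, 61, 59)]
154 [(13, 18, 170), (10, 15, 156), (10, 15, 153), (12, 16, 157), (14, 18, 156), (11, 19, 210), (15, 14, 112), (16, 22, 130), (19, 29, 98), (72, 57, 58), (74, 72, 60)]
156 [(12, 22, 151), (13, 20, 155), (14, 18, 157), (16, 22, 154), (14, 21, 158), (7, 20, 167), (20, 21, 111), (68, 60, 51), (26, 22, 81), (71, 63, 57), (73, 63, 57)]
158 [(15, 18, 144), (15, 19, 186), (14, 20, 163), (15, 18, 145), (12, 21, 124), (18, 19, 135), (34, 21, 87), (70, 52, 59), (39, 23, 77), (74, 67, 57), (71, 62, 58)]
```

The bar lies level, with its lower corner resting on the dial's edge and its upper end on the floor. With the gate still open I'll release the handle and nudge the bar sideways (rig −y), so it drops off the dial and slides in.

Emit:
{"name": "arm_command", "arguments": {"increments": [[0,0,0,0,0,0],[0,0,0,0,0,0],[0,0,0,0,0,0],[0,0,-0.2,0,0,0],[0,0,-0.4,0,0,0]], "fingers": 0.45}}

```text
t: 55.32
tool_pos: [0.4909, -0.087, 0.4603]
orientation: [0.127, -3.138, -0.001]
force: [1.4, -0.6, 0.3]
opening: 0.0255
gripper_force: 0.0
```

```bash
python3 - <<'E'
from h import *
st();go((.4523,-.1294,.28),np.radians(94.7));go((.4523,-.1294,.28),np.radians(34.7))
E
```

```text
t 55.33 gp [ 0.4907 -0.0869  0.2933] yaw 94.6 F [ 1.4 -0.6  0.3] M [ 0.01 -0.06 -0.05] op 0.0255 q6 -1.93
go [0.209, -0.196, 0.067] [0.0003, -0.0003, -0.0004] rows 0.9
go [0.209, -0.196, 0.067] [0.0001, -0.0004, 0.3329] rows 5.6
```

Emit:
{"name": "arm_command", "arguments": {"increments": [[0.209,-0.196,0,0,0,0.167],[0.209,-0.196,0,0,0,0.167],[0.209,-0.196,0,0,0,0.167],[0.209,-0.196,0,0,0,0.167],[0.209,-0.196,0,0,0,0.167]], "fingers": 1}}

```text
t: 55.95
tool_pos: [0.4525, -0.1296, 0.4599]
orientation: [0.686, 3.066, 0.0]
force: [0.1, 0.1, 0.1]
opening: 0.0005
gripper_force: 0.0
```

Emit:
{"name": "arm_command", "arguments": {"increments": [[0,0,0,0,0,0.166],[0,0,0,0,0,0.166],[0,0,0,0,0,0.166],[0,0,0,0,0,0.166],[0,0,0,0,0,0.166]]}}

```text
t: 56.58
tool_pos: [0.4525, -0.1297, 0.4599]
orientation: [-1.452, -2.786, -0.0]
force: [-0.4, 0.5, 0.7]
opening: 0.0006
gripper_force: 0.0
```

```bash
python3 - <<'E'
from h import *
st();go((.4523,-.1294,.200),np.radians(34.7))
c=read_camera("wrist");h=hsv(c["image"]);cv2.imwrite("pics/full14.png",c["image"][:,:,::-1])
m=(h[...,0]<18)&(h[...,1]>50)&(h[...,1]<140)&(h[...,2]>100)
a=np.radians(34.7);ex=np.array([np.cos(a),np.sin(a),0]);ey=np.array([-np.sin(a),np.cos(a),0]);H=np.array([.4713,-.1358,.160]);M=np.stack([ex,ey,[0,0,1]])
for k in cv2.findContours(m.astype(np.uint8),0,1)[0]:
    if cv2.contourArea(k)>60:
        r=cv2.minAreaRect(k);P=M@(onz(c,*r[0],.186)-H)
        if abs(P[0])<.12 and abs(P[1])<.06:print(np.round(r[0]),np.round(r[1]),P.round(4),[(M@(onz(c,*q,.186)-H))[:2].round(3).tolist() for q in cv2.boxPoints(r)])
E
```

```text
t 56.58 gp [ 0.4525 -0.1297  0.2929] yaw 34.9 F [-0.4  0.5  0.7] M [-0.02 -0.02  0.07] op 0.0006 q6 -1.0
go [0.002, 0.0, 0.465] [0.0, -0.0, 0.0012] rows 1.5
[380. 255.] [66. 17.] [ 0.0509 -0.0353  0.026 ] [[0.019, -0.044], [0.018, -0.026], [0.082, -0.026], [0.084, -0.045]]
[328. 224.] [15. 58.] [-0.0005 -0.0039  0.026 ] [[-0.028, 0.003], [0.027, 0.004], [0.027, -0.011], [-0.028, -0.012]]
[233. 200.] [30.  8.] [-0.0884  0.0202  0.026 ] [[-0.1, 0.028], [-0.094, 0.033], [-0.077, 0.013], [-0.082, 0.007]]
[436. 190.] [ 9. 13.] [0.0973 0.0296 0.026 ] [[0.091, 0.034], [0.103, 0.034], [0.104, 0.025], [0.092, 0.025]]
[378. 190.] [48. 18.] [0.0451 0.0296 0.026 ] [[0.022, 0.026], [0.025, 0.043], [0.068, 0.033], [0.066, 0.016]]
```

The bar is confirmed level at rig x −28 to 27 mm, y about −4 mm. I'll do the nudge.

Emit:
{"name": "arm_command", "arguments": {"increments": [[0,0,0.15,0,0,0],[0,0,0.3,0,0,0],[0,0,0.4,0,0,0],[0,0,0.44,0,0,0],[0,0,0.462,0,0,0]]}}

```text
t: 57.25
tool_pos: [0.4525, -0.1298, 0.3677]
orientation: [1.457, 2.783, 0.0]
force: [0.2, -0.6, -0.4]
opening: 0.0007
gripper_force: 0.0
```

Emit:
{"name": "arm_command", "arguments": {"increments": [[-0.015,0,0,0,0,0],[-0.03,0,0,0,0,0],[-0.045,0,0,0,0,0],[-0.06,0,0,0,0,0],[-0.075,0,0,0,0,0]]}}

```text
t: 57.88
tool_pos: [0.4611, -0.1423, 0.3676]
orientation: [1.459, 2.782, 0.0]
force: [0.3, 0.3, 0.3]
opening: 0.0007
gripper_force: 0.1
```

```bash
cat >> h.py <<'E'
def chute(c,z=.186):
    h=hsv(c["image"]);m=(h[...,0]<18)&(h[...,1]>50)&(h[...,1]<140)&(h[...,2]>100)
    a=np.radians(34.7);H=np.array([.4713,-.1358,.160]);M=np.array([[np.cos(a),np.sin(a),0],[-np.sin(a),np.cos(a),0],[0,0,1]])
    for k in cv2.findContours(m.astype(np.uint8),0,1)[0]:
        if cv2.contourArea(k)>40:
            r=cv2.minAreaRect(k);P=M@(onz(c,*r[0],z)-H)
            if abs(P[0])<.12 and abs(P[1])<.06:print(np.round(r[0]),np.round(r[1]),P.round(4),[(M@(onz(c,*q,z)-H))[:2].round(3).tolist() for q in cv2.boxPoints(r)])
E
python3 - <<'E'
from h import *
st();c=read_camera("wrist");cv2.imwrite("pics/full15.png",c["image"][:,:,::-1]);chute(c)
E
```

```text
t 57.88 gp [ 0.4611 -0.1424  0.2006] yaw 34.7 F [0.3 0.3 0.3] M [-0.09 -0.01  0.05] op 0.0007 q6 -1.01
[364. 254.] [17. 33.] [ 0.0177 -0.0035  0.026 ] [[0.007, 0.002], [0.028, 0.002], [0.028, -0.009], [0.008, -0.009]]
[470. 197.] [12. 19.] [0.0786 0.0335 0.026 ] [[0.073, 0.037], [0.084, 0.037], [0.085, 0.03], [0.074, 0.03]]
[409. 201.] [67. 25.] [0.0431 0.0308 0.026 ] [[0.023, 0.027], [0.025, 0.042], [0.063, 0.034], [0.062, 0.019]]
```

The bar's lower end stayed on the dial, probably because the bar pivoted. I'll shift the fingertip 20 mm down the chute, just above the dial, and push that end.

Emit:
{"name": "arm_command", "arguments": {"increments": [[0.03,0,-0.006,0,0,0],[0.065,0,-0.006,0,0,0],[0.065,0.05,-0.006,0,0,0],[0.065,0.1,-0.006,0,0,0],[0.065,0.1,-0.006,0,0,0]]}}

```text
t: 58.55
tool_pos: [0.4707, -0.1195, 0.3687]
orientation: [-1.457, -2.783, -0.0]
force: [0.4, 0.8, -0.0]
opening: 0.0007
gripper_force: 0.0
```

Emit:
{"name": "arm_command", "arguments": {"increments": [[-0.02,0,0,0,0,0],[-0.04,0,0,0,0,0],[-0.06,0,0,0,0,0],[-0.08,0,0,0,0,0],[-0.1,0,0,0,0,0]]}}

```text
t: 59.18
tool_pos: [0.4815, -0.1369, 0.3687]
orientation: [-1.459, -2.782, 0.0]
force: [-0.3, 0.1, 0.4]
opening: 0.0006
gripper_force: 0.0
```

```bash
python3 - <<'E'
from h import *
st();c=read_camera("wrist");cv2.imwrite("pics/full16.png",c["image"][:,:,::-1]);chute(c)
E
```

```text
t 59.17 gp [ 0.4815 -0.1369  0.2017] yaw 34.6 F [-0.3  0.1  0.4] M [-0.03  0.02 -0.03] op 0.0006 q6 -0.98
[139. 266.] [ 3. 50.] [-0.1039 -0.0192  0.026 ] [[-0.119, -0.03], [-0.091, -0.007], [-0.09, -0.009], [-0.118, -0.032]]
[381. 240.] [20. 58.] [ 0.0481 -0.001   0.026 ] [[0.029, -0.002], [0.061, 0.012], [0.067, -0.0], [0.035, -0.015]]
[446. 190.] [11. 33.] [0.0839 0.03   0.026 ] [[0.074, 0.033], [0.093, 0.033], [0.094, 0.027], [0.075, 0.027]]
[382. 192.] [81. 26.] [0.0466 0.0291 0.026 ] [[0.022, 0.028], [0.026, 0.043], [0.071, 0.03], [0.069, 0.015]]
[197. 139.] [38.  9.] [-0.0581  0.0598  0.026 ] [[-0.067, 0.065], [-0.063, 0.068], [-0.049, 0.055], [-0.053, 0.051]]
```

Emit:
{"name": "arm_command", "arguments": {"increments": [[0.03,0,-0.1,0,0,0],[0.03,-0.1,-0.3,0,0,0],[0.085,-0.1,-0.456,0,0,0],[0.085,-0.1,-0.456,0,0,0],[0.085,-0.1,-0.456,0,0,0]]}}

```text
t: 59.85
tool_pos: [0.4553, -0.1339, 0.4592]
orientation: [-1.459, -2.782, 0.0]
force: [0.6, 0.7, 0.5]
opening: 0.0008
gripper_force: 0.0
```

```bash
python3 - <<'E'
from h import *
st();c=read_camera("wrist");cv2.imwrite("pics/full17.png",c["image"][:,:,::-1]);chute(c)
a=cv2.imread("pics/full14.png");b=c["image"][:,:,::-1];d=cv2.absdiff(a,b).max(2)
n,l,s,ce=cv2.connectedComponentsWithStats((d>30).astype(np.uint8));print([s[i].tolist() for i in range(1,n) if s[i,4]>15])
E
```

```text
t 59.85 gp [ 0.4552 -0.1339  0.2922] yaw 34.7 F [0.6 0.7 0.5] M [-0.1   0.03 -0.04] op 0.0008 q6 -1.0
[380. 252.] [67. 22.] [ 0.0496 -0.0375  0.026 ] [[0.017, -0.049], [0.017, -0.025], [0.081, -0.026], [0.083, -0.05]]
[404. 239.] [18.  5.] [ 0.0723 -0.0233  0.026 ] [[0.063, -0.022], [0.065, -0.017], [0.082, -0.024], [0.08, -0.029]]
[436. 187.] [ 8. 13.] [0.0974 0.0276 0.026 ] [[0.091, 0.031], [0.103, 0.031], [0.104, 0.024], [0.092, 0.024]]
[380. 184.] [50. 16.] [0.0459 0.0302 0.026 ] [[0.022, 0.03], [0.025, 0.044], [0.07, 0.031], [0.067, 0.016]]
[[34, 0, 126, 65, 606], [99, 0, 24, 10, 124], [251, 0, 11, 18, 31], [262, 0, 8, 15, 21], [289, 0, 63, 121, 510], [556, 0, 31, 7, 115], [531, 11, 77, 38, 557], [345, 18, 188, 118, 1022], [363, 20, 37, 38, 502], [556, 26, 38, 26, 353], [267, 28, 8, 10, 35], [628, 34, 12, 16, 55], [139, 41, 141, 204, 1578], [252, 41, 47, 54, 526], [194, 43, 64, 53, 378], [299, 52, 341, 241, 12686], [552, 53, 40, 22, 282], [625, 56, 15, 23, 113], [272, 59, 8, 8, 26], [163, 73, 124, 84, 372], [632, 94, 8, 8, 41], [131, 117, 10, 5, 27], [84, 122, 17, 6, 55], [63, 1
[... 235 characters left out ...]
162, 12, 2, 24], [404, 165, 32, 24, 317], [626, 165, 14, 4, 37], [633, 169, 7, 3, 17], [206, 173, 45, 45, 129], [631, 173, 9, 5, 29], [194, 180, 45, 48, 286], [275, 185, 10, 6, 34], [289, 191, 14, 7, 34], [333, 194, 10, 9, 26], [345, 203, 10, 6, 26], [183, 219, 21, 17, 53], [249, 218, 18, 18, 56], [137, 225, 4, 7, 19], [242, 227, 17, 21, 117], [121, 234, 6, 7, 23], [154, 235, 20, 26, 154], [266, 235, 19, 28, 76], [261, 245, 19, 19, 108], [219, 249, 3, 10, 18], [136, 271, 16, 15, 32], [466, 272, 24, 20, 65], [430, 274, 14, 18, 52], [470, 306, 6, 7, 21], [539, 309, 13, 12, 36], [445, 323, 94, 33, 525], [534, 323, 11, 11, 60], [88, 324, 14, 5, 36], [509, 324, 10, 4, 22], [122, 329, 33, 27, 71]]
```

The bar has left the hopper. I'll check the lower chute and the tray.

```bash
python3 - <<'E'
from h import *
go((.63,-.13,.36),np.radians(34.7))
E
```

```text
go [-0.48, 0.73, -0.343] [-0.0003, -0.0005, -0.0002] rows 3.0
```

Emit:
{"name": "arm_command", "arguments": {"increments": [[0,0,-0.34,0,0,0],[-0.48,0.73,-0.34,0,0,0],[-0.48,0.73,-0.34,0,0,0],[-0.48,0.73,-0.34,0,0,0],[-0.48,0.73,-0.34,0,0,0]]}}

```text
t: 60.52
tool_pos: [0.633, -0.1298, 0.5213]
orientation: [-1.453, -2.775, 0.003]
force: [-0.0, -0.3, -1.0]
opening: 0.0005
gripper_force: 0.0
```

```bash
cat >> h.py <<'E'
def tray(c,ang,z=.046,rgb=True):
    """copper blobs in tray frame; ang = tray angle world deg"""
    h=hsv(c["image"]);m=(h[...,0]<20)&(h[...,1]>45)&(h[...,1]<150)&(h[...,2]>80)
    a=np.radians(ang);O=np.array([.625,-.029,.038]);M=np.array([[np.cos(a),np.sin(a),0],[-np.sin(a),np.cos(a),0],[0,0,1]])
    for k in cv2.findContours(m.astype(np.uint8),0,1)[0]:
        if cv2.contourArea(k)>15:
            r=cv2.minAreaRect(k);P=M@(onz(c,*r[0],z)-O)
            if np.hypot(*P[:2])<.13:print("tray",np.round(r[0]),np.round(r[1]),(P*1e3).round(0)[:2],[((M@(onz(c,*q,z)-O))[:2]*1e3).round(0).tolist() for q in cv2.boxPoints(r)])
E
python3 - <<'E'
from h import *
st();c=read_camera("wrist");cv2.imwrite("pics/full18.png",c["image"][:,:,::-1]);tray(c,79.9);print();chute(c,.12)
h=hsv(c["image"]);a=np.radians(79.9);O=np.array([.625,-.029,.042])
for y in range(100,-10,-6):
    r=""
    for x in range(-102,12,3):
        q=proj(c,O+np.array([np.cos(a)*x-np.sin(a)*y,np.sin(a)*x+np.cos(a)*y,0])*1e-3)
        if not(0<=q[0]<640 and 0<=q[1]<400): r+="?";continue
        k=h[int(q[1]),int(q[0])];r+="#" if k[0]<20 and k[1]>45 and k[2]>80 else("." if k[2]>200 else "-" if k[2]>110 else "o")
    print(r)
E
```

```text
t 60.52 gp [ 0.6316 -0.1293  0.3543] yaw 34.7 F [-0.  -0.3 -1. ] M [-0.06  0.   -0.01] op 0.0005 q6 -0.89
tray [313. 130.] [ 6. 30.] [-59.  23.] [[-74.0, 41.0], [-37.0, 13.0], [-43.0, 5.0], [-80.0, 34.0]]
tray [328. 118.] [ 7. 20.] [-30.  20.] [[-37.0, 35.0], [-15.0, 13.0], [-23.0, 6.0], [-44.0, 28.0]]
tray [307. 117.] [8. 8.] [-52.  44.] [[-52.0, 52.0], [-43.0, 43.0], [-52.0, 35.0], [-61.0, 44.0]]

------------------oo-...--oooo----o-..
-----o-o------------o---..........o-..
--------o-------------o--.........o-..
------------------------o--.......o...
---------o------------.....-......-...
--------oo----------..............-...
-------------------...............-...
-------------------..............-o...
------------------................o...
---------------###................o...
#oo------------###................-...
----o---#####--.-.##..............o...
-o-------.#####.......##..........o.-.
--..-----...-####--...####-..-.--.o-.-
o-..---.......-#####-.-#####--...-o---
o-.--............-####---####-.-------
--..---------------.--------.--ooooooo
--.--.--.--.----------------oooooooooo
---.---.....---------------.----------
```

Both bars are in the two-stud quarter, with centres near (−58,23) and (−36,30) mm in the tray frame. Now I shut the gate.

```bash
python3 - <<'E'
from h import *
go((.4905,-.0885,.29),np.radians(94.6))
E
```

```text
go [0.57, -0.46, 0.336] [-0.0004, -0.0023, -0.3327] rows 5.6
```

Emit:
{"name": "arm_command", "arguments": {"increments": [[0.57,-0.46,0,0,0,-0.167],[0.57,-0.46,0,0,0,-0.167],[0.57,-0.46,0,0,0,-0.167],[0.57,-0.46,0,0,0,-0.167],[0.57,-0.46,0,0,0,-0.167]], "fingers": 0.45}}

```text
t: 61.2
tool_pos: [0.4893, -0.0886, 0.5283]
orientation: [0.693, 3.063, -0.0]
force: [0.1, -0.4, 0.6]
opening: 0.0256
gripper_force: 0.0
```

Emit:
{"name": "arm_command", "arguments": {"increments": [[0,0,0.33,0,0,-0.166],[0,0,0.33,0,0,-0.166],[0,0,0.33,0,0,-0.166],[0,0,0.33,0,0,-0.166],[0,0,0.33,0,0,-0.166]]}}

```text
t: 61.82
tool_pos: [0.4899, -0.0887, 0.4619]
orientation: [0.119, -3.139, 0.0]
force: [-0.0, 0.4, -0.1]
opening: 0.0256
gripper_force: 0.0
```

```bash
python3 - <<'E'
from h import *
st();go((.4905,-.0885,.213),np.radians(94.6))
E
```

```text
t 61.83 gp [ 0.4899 -0.0887  0.2949] yaw 94.3 F [-0.   0.4 -0.1] M [ 0.04 -0.03  0.01] op 0.0256 q6 -1.93
go [-0.003, 0.001, 0.41] [-0.0, -0.0, -0.0014] rows 1.3
```

Emit:
{"name": "arm_command", "arguments": {"increments": [[0,0,0.1,0,0,0],[0,0,0.2,0,0,0],[0,0,0.3,0,0,0],[0,0,0.38,0,0,0],[0,0,0.408,0,0,0]]}}

```text
t: 62.45
tool_pos: [0.489, -0.0883, 0.3785]
orientation: [0.126, -3.137, -0.001]
force: [0.3, -1.0, 0.9]
opening: 0.0253
gripper_force: 0.0
```

Emit:
{"name": "arm_command", "arguments": {"increments": [[0,0,0,0,0,0],[0,0,0,0,0,0],[0,0,0,0,0,0],[0,0,0,0,0,0],[0,0,0,0,0,0]], "fingers": 1, "force": 20}}

```text
t: 63.08
tool_pos: [0.4896, -0.09, 0.3808]
orientation: [-0.124, 3.138, -0.006]
force: [0.9, -9.2, -6.0]
opening: 0.0104
gripper_force: 20.0
```

Emit:
{"name": "arm_command", "arguments": {"increments": [[0,0,0,0,0,0.04],[0,0,0,0,0,0.08],[0,0,0,0,0,0.12],[0,0,0,0,0,0.15],[0,0,0,0,0,0.17]]}}

```text
t: 63.7
tool_pos: [0.4898, -0.0889, 0.3808]
orientation: [0.711, 3.058, -0.001]
force: [3.5, -3.1, -5.4]
opening: 0.0108
gripper_force: 20.0
```

Emit:
{"name": "arm_command", "arguments": {"increments": [[0,0,0,0,0,0.04],[0,0,0,0,0,0.08],[0,0,0,0,0,0.12],[0,0,0,0,0,0.15],[0,0,0,0,0,0.177]]}}

```text
t: 64.32
tool_pos: [0.4903, -0.0881, 0.3809]
orientation: [1.522, 2.746, 0.003]
force: [6.6, 1.9, -6.5]
opening: 0.0115
gripper_force: 20.8
```

```bash
python3 - <<'E'
from h import *
st()
E
```

```text
t 64.33 gp [ 0.4908 -0.088   0.2139] yaw 32.0 F [ 6.6  1.9 -6.5] M [ 0.47 -1.07  0.34] op 0.0115 q6 -0.84
```

Emit:
{"name": "arm_command", "arguments": {"increments": [[0,0,0,0,0,0],[0,0,0,0,0,0],[0,0,0,0,0,0],[0,0,-0.2,0,0,0],[0,0,-0.4,0,0,0]], "fingers": 0.4}}

```text
t: 64.95
tool_pos: [0.4892, -0.0884, 0.461]
orientation: [-1.519, -2.749, 0.001]
force: [0.9, -0.6, -0.4]
opening: 0.0274
gripper_force: 0.0
```

```bash
python3 - <<'E'
from h import *
st();go((.625,-.0297,.29),np.radians(-10.1))
E
```

```text
t 64.95 gp [ 0.489  -0.0884  0.294 ] yaw 32.2 F [ 0.9 -0.6 -0.4] M [-0.02  0.02 -0.  ] op 0.0274 q6 -0.84
go [-0.113, 0.731, 0.019] [-0.0003, -0.0001, 0.2347] rows 3.9
```

Emit:
{"name": "arm_command", "arguments": {"increments": [[-0.113,0.731,0,0,0,0.235],[-0.113,0.731,0,0,0,0.235],[-0.113,0.731,0,0,0,0.235],[-0.113,0.731,0,0,0,0.235],[-0.113,0.731,0,0,0,0.235]], "fingers": 0.35}}

```text
t: 65.58
tool_pos: [0.6255, -0.0297, 0.4601]
orientation: [-2.408, -2.018, 0.001]
force: [0.4, -0.6, 0.5]
opening: 0.0301
gripper_force: 0.0
```

```bash
python3 - <<'E'
from h import *
st();go((.625,-.0297,.130),np.radians(-10.1))
E
```

```text
t 65.58 gp [ 0.6254 -0.0297  0.2931] yaw -10.1 F [ 0.4 -0.6  0.5] M [-0.1   0.05  0.  ] op 0.0301 q6 0.05
go [-0.0, -0.002, 0.815] [-0.0002, 0.0001, 0.0002] rows 2.6
```

Emit:
{"name": "arm_command", "arguments": {"increments": [[0,0,0.25,0,0,0],[0,0,0.5,0,0,0],[0,0,0.7,0,0,0],[0,0,0.78,0,0,0],[0,0,0.815,0,0,0]]}}

```text
t: 66.2
tool_pos: [0.6253, -0.03, 0.2975]
orientation: [2.408, 2.018, -0.0]
force: [0.7, 0.2, 0.6]
opening: 0.0299
gripper_force: 0.0
```

Emit:
{"name": "arm_command", "arguments": {"increments": [[0,0,0,0,0,0],[0,0,0,0,0,0],[0,0,0,0,0,0],[0,0,0,0,0,0],[0,0,0,0,0,0]], "fingers": 1, "force": 20}}

```text
t: 66.82
tool_pos: [0.6253, -0.0297, 0.2993]
orientation: [2.409, 2.016, 0.001]
force: [-5.2, 1.1, 6.9]
opening: 0.0122
gripper_force: 20.0
```

Emit:
{"name": "arm_command", "arguments": {"increments": [[0,0,0,0,0,-0.04],[0,0,0,0,0,-0.08],[0,0,0,0,0,-0.12],[0,0,0,0,0,-0.15],[0,0,0,0,0,-0.167]]}}

```text
t: 67.45
tool_pos: [0.6254, -0.0297, 0.2993]
orientation: [1.8, 2.573, 0.001]
force: [-5.3, 0.4, 5.5]
opening: 0.0115
gripper_force: 20.0
```

Emit:
{"name": "arm_command", "arguments": {"increments": [[0,0,0,0,0,-0.04],[0,0,0,0,0,-0.08],[0,0,0,0,0,-0.12],[0,0,0,0,0,-0.15],[0,0,0,0,0,-0.167]]}}

```text
t: 68.08
tool_pos: [0.6255, -0.0297, 0.2993]
orientation: [1.071, 2.952, 0.001]
force: [-3.3, 0.1, 4.2]
opening: 0.0116
gripper_force: 20.0
```

Emit:
{"name": "arm_command", "arguments": {"increments": [[0,0,0,0,0,-0.04],[0,0,0,0,0,-0.08],[0,0,0,0,0,-0.12],[0,0,0,0,0,-0.15],[0,0,0,0,0,-0.167]]}}

```text
t: 68.7
tool_pos: [0.6256, -0.0295, 0.2993]
orientation: [0.269, 3.128, 0.001]
force: [-2.0, 1.3, 5.1]
opening: 0.0119
gripper_force: 20.0
```

```bash
python3 - <<'E'
from h import *
st()
E
```

```text
t 68.7 gp [ 0.6258 -0.0294  0.1323] yaw 80.2 F [-2.   1.3  5.1] M [ 0.26  0.65 -0.08] op 0.0119 q6 -1.53
```

Emit:
{"name": "arm_command", "arguments": {"increments": [[0,0,0,0,0,0],[0,0,0,0,0,0],[0,0,0,0,0,0],[0,0,-0.2,0,0,0],[0,0,-0.4,0,0,0]], "fingers": 0.35}}

```text
t: 69.32
tool_pos: [0.625, -0.0298, 0.3775]
orientation: [-0.274, -3.128, -0.0]
force: [-0.4, -0.1, 0.7]
opening: 0.03
gripper_force: 0.0
```

Emit:
{"name": "arm_command", "arguments": {"increments": [[0,0,0,0,0,0.25],[0,0,0,0,0,0.25],[0,0,0,0,0,0.25],[0,0,0,0,0,0.25],[0,0,0,0,0,0.25]]}}

```text
t: 69.95
tool_pos: [0.6253, -0.0298, 0.3773]
orientation: [-1.452, -2.786, 0.0]
force: [0.0, -0.8, 0.5]
opening: 0.0304
gripper_force: 0.0
```

Emit:
{"name": "arm_command", "arguments": {"increments": [[0,0,0,0,0,0.25],[0,0,0,0,0,0.25],[0,0,0,0,0,0.25],[0,0,0,0,0,0.25],[0,0,0,0,0,0.25]]}}

```text
t: 70.58
tool_pos: [0.6253, -0.0298, 0.3773]
orientation: [2.404, 2.022, -0.0]
force: [0.3, 0.1, 0.4]
opening: 0.0303
gripper_force: 0.0
```

Emit:
{"name": "arm_command", "arguments": {"increments": [[0,0,0,0,0,0.25],[0,0,0,0,0,0.25],[0,0,0,0,0,0.25],[0,0,0,0,0,0.25],[0,0,0,0,0,0.25]]}}

```text
t: 71.2
tool_pos: [0.6253, -0.0298, 0.3773]
orientation: [2.994, 0.95, -0.0]
force: [-0.0, -0.2, 0.0]
opening: 0.0304
gripper_force: 0.0
```

Emit:
{"name": "arm_command", "arguments": {"increments": [[0,0,0,0,0,0.25],[0,0,0,0,0,0.25],[0,0,0,0,0,0.25],[0,0,0,0,0,0.25],[0,0,0,0,0,0.25]]}}

```text
t: 71.82
tool_pos: [0.6253, -0.0298, 0.3773]
orientation: [3.13, -0.267, -0.0]
force: [0.5, -0.8, -0.1]
opening: 0.0303
gripper_force: 0.0
```

```bash
python3 - <<'E'
from h import *
st();go((.6255,-.0297,.130),np.radians(-99.8))
E
```

```text
t 71.83 gp [ 0.6253 -0.0298  0.2103] yaw -99.7 F [ 0.5 -0.8 -0.1] M [0.03 0.14 0.  ] op 0.0303 q6 1.61
go [0.001, -0.001, 0.402] [0.0, 0.0, 0.0004] rows 1.3
```

Emit:
{"name": "arm_command", "arguments": {"increments": [[0,0,0.1,0,0,0],[0,0,0.2,0,0,0],[0,0,0.3,0,0,0],[0,0,0.38,0,0,0],[0,0,0.4,0,0,0]]}}

```text
t: 72.45
tool_pos: [0.6246, -0.0297, 0.2951]
orientation: [-3.13, 0.273, 0.005]
force: [1.3, -0.1, -0.2]
opening: 0.0304
gripper_force: 0.0
```

Emit:
{"name": "arm_command", "arguments": {"increments": [[0,0,0,0,0,0],[0,0,0,0,0,0],[0,0,0,0,0,0],[0,0,0,0,0,0],[0,0,0,0,0,0]], "fingers": 1, "force": 20}}

```text
t: 73.08
tool_pos: [0.6257, -0.0295, 0.2985]
orientation: [-3.129, 0.273, -0.003]
force: [0.9, 3.2, 5.9]
opening: 0.0121
gripper_force: 20.0
```

Emit:
{"name": "arm_command", "arguments": {"increments": [[0,0,0,0,0,-0.04],[0,0,0,0,0,-0.08],[0,0,0,0,0,-0.12],[0,0,0,0,0,-0.15],[0,0,0,0,0,-0.167]]}}

```text
t: 73.7
tool_pos: [0.6257, -0.0293, 0.2985]
orientation: [-3.092, -0.552, -0.003]
force: [0.8, 5.3, 6.2]
opening: 0.0118
gripper_force: 20.0
```

Emit:
{"name": "arm_command", "arguments": {"increments": [[0,0,0,0,0,-0.04],[0,0,0,0,0,-0.08],[0,0,0,0,0,-0.12],[0,0,0,0,0,-0.15],[0,0,0,0,0,-0.167]]}}

```text
t: 74.32
tool_pos: [0.6256, -0.0291, 0.2984]
orientation: [-2.843, -1.335, -0.003]
force: [-0.0, 5.5, 7.2]
opening: 0.0119
gripper_force: 20.0
```

Emit:
{"name": "arm_command", "arguments": {"increments": [[0,0,0,0,0,-0.04],[0,0,0,0,0,-0.08],[0,0,0,0,0,-0.12],[0,0,0,0,0,-0.15],[0,0,0,0,0,-0.165]]}}

```text
t: 74.95
tool_pos: [0.6254, -0.029, 0.2984]
orientation: [-2.406, -2.019, -0.002]
force: [-2.0, 6.8, 7.2]
opening: 0.0115
gripper_force: 20.0
```

Emit:
{"name": "arm_command", "arguments": {"increments": [[0,0,0,0,0,0],[0,0,0,0,0,0],[0,0,0,0,0,0],[0,0,-0.3,0,0,0],[0,0,-0.6,0,0,0]], "fingers": 0.35}}

```text
t: 75.58
tool_pos: [0.6248, -0.03, 0.4174]
orientation: [-2.409, -2.014, 0.003]
force: [-0.5, 0.0, 0.3]
opening: 0.0305
gripper_force: 0.0
```

```bash
python3 - <<'E'
from h import *
st();go((.63,-.13,.36),np.radians(34.7))
E
```

```text
t 75.58 gp [ 0.6244 -0.0299  0.2504] yaw -10.2 F [-0.5  0.   0.3] M [-0.04  0.05 -0.01] op 0.0305 q6 0.05
go [-0.488, 0.112, -0.548] [-0.0009, -0.0002, -0.2495] rows 4.2
```

Emit:
{"name": "arm_command", "arguments": {"increments": [[-0.488,0.112,-0.548,0,0,-0.25],[-0.488,0.112,-0.548,0,0,-0.25],[-0.488,0.112,-0.548,0,0,-0.25],[-0.488,0.112,-0.548,0,0,-0.25],[-0.488,0.112,-0.548,0,0,-0.25]]}}

```text
t: 76.2
tool_pos: [0.6301, -0.1303, 0.5267]
orientation: [-1.455, -2.784, 0.0]
force: [0.1, 0.0, -0.3]
opening: 0.0303
gripper_force: 0.0
```

```bash
python3 - <<'E'
from h import *
st();c=read_camera("wrist");cv2.imwrite("pics/full19.png",c["image"][:,:,::-1]);tray(c,-100.1)
h=hsv(c["image"]);a=np.radians(-100.1);O=np.array([.625,-.029,.042])
y=(h[...,0]>18)&(h[...,0]<36)&(h[...,1]>130)&(h[...,2]>110)
M=np.array([[np.cos(a),np.sin(a),0],[-np.sin(a),np.cos(a),0],[0,0,1]])
for b in blobs(y,4):
    P=M@(onz(c,*b[0],.076)-O)
    if .09<np.hypot(*P[:2])<.12:print("stud",(P[:2]*1e3).round(0),np.degrees(np.arctan2(P[1],P[0])).round(0))
for y in range(102,-10,-5):
    r=""
    for x in range(-102,103,3):
        q=proj(c,O+np.array([np.cos(a)*x-np.sin(a)*y,np.sin(a)*x+np.cos(a)*y,0])*1e-3)
        if not(0<=q[0]<640 and 0<=q[1]<400): r+="?";continue
        k=h[int(q[1]),int(q[0])];r+="#" if k[0]<20 and k[1]>45 and k[2]>80 else("." if k[2]>225 else "-" if k[2]>110 else "o")
    print(r)
go((.521,-.2143,.3115),np.radians(34.8))
E
```

```text
t 76.2 gp [ 0.63   -0.1303  0.3597] yaw 34.8 F [ 0.1  0.  -0.3] M [-0.07  0.04  0.  ] op 0.0303 q6 -0.89
tray [396.  93.] [ 6. 12.] [-67.  29.] [[-62.0, 20.0], [-76.0, 31.0], [-72.0, 38.0], [-57.0, 27.0]]
stud [-71. -72.] -135.0
stud [-82. -60.] -144.0
stud [-59. -82.] -126.0
stud [-78.  65.] 140.0
stud [-66.  77.] 131.0
stud [71. 73.] 46.0
oooooooooooooooo..ooooooo-o-----.-----------ooooo..-ooooooooooooooooo
oooooooooooo..--oooooo----------.---.-.--------oooo----ooooooooo#oooo
oooooooooo..oooooo------.........---..........----oooo--.oooooooo#ooo
oooooooo...-ooo-----.............---.............-----oo----ooooooooo
ooooooo---#ooo----................-..................---o-..-ooooo#oo
oooo..-ooooo--...................-o-...................----#--ooooo#o
oooo...oo------..................-o......................--ooo.-ooooo
oo--ooooo--......................-o-.....................----oo--ooo#
o..oooo----......................---.......................-----.-#oo
o.oooo-.--.......................-o...........................-o-.-#o
.oooo--.........#................-o......................
[... 211 characters left out ...]
---....--o-
oo--....#-##.--..--..............-o-...--...........----------....-o-
oo.......--#.#.--..-....#....--------............--------------....--
o-..........-#...--......#------------....-......----------------..-o
o-.............#....---#---------o-o------....---------------.------o
o-...............-..#------------------o-....-----------------------o
o-.................--------------------o-..----------------..--------
----------------------ooooooooooooooooooo---oo-o------------------o--
-------------------------ooooooooooooo-------------------------------
o....-........-.-...-...-.---------------------------......---------o
go [-0.035, -0.688, 0.24] [-0.0002, -0.0002, 0.0] rows 2.3
```

Emit:
{"name": "arm_command", "arguments": {"increments": [[-0.035,-0.688,0.24,0,0,0],[-0.035,-0.688,0.24,0,0,0],[-0.035,-0.688,0.24,0,0,0],[-0.035,-0.688,0.24,0,0,0],[-0.035,-0.688,0.24,0,0,0]]}}

```text
t: 76.88
tool_pos: [0.5217, -0.2136, 0.4793]
orientation: [1.456, 2.783, 0.001]
force: [-0.4, -1.1, 0.1]
opening: 0.0303
gripper_force: 0.0
```

```bash
python3 - <<'E'
from h import *
st();c=read_camera("wrist");new=c["image"][:,:,::-1].copy();cv2.imwrite("pics/full20.png",new)
old=cv2.imread("pics/full10.png")
# vane line: bright line along vane top, per row
a=np.radians(34.7);ex=np.array([np.cos(a),np.sin(a),0]);ey=np.array([-np.sin(a),np.cos(a),0]);H=np.array([.4713,-.1358,.160])
t8=cv2.resize(cv2.imread("pics/w8.png"),(220,120),interpolation=cv2.INTER_AREA)
for n,i,x0,y0 in(("shut1",t8,249,41),("full10",old,0,0),("now",new,0,0)):
    g=cv2.cvtColor(i,cv2.COLOR_BGR2GRAY).astype(int);out=[]
    for v in range(112,138,3):
        r=g[v-y0,355-x0:380-x0];out.append((v,int(r.argmax())+355,int(r.max())))
    print(n,out)
print("proj vane shut",[proj(c,H+.044*ex+y*ey+[0,0,.018-.008]).round(1).tolist() for y in(-.005,-.027)])
# rings in the rectified tray quarter
c19=cv2.imread("pics/full19.png");R19=None
E
python3 - <<'E'
import sys;sys.path.insert(0,".")
from h import *
c=read_camera("wrist");g=cv2.cvtColor(c["image"],cv2.COLOR_RGB2GRAY);a=np.radians(-100.1);O=np.array([.625,-.029,.044])
W=lambda x,y:O+np.array([np.cos(a)*x-np.sin(a)*y,np.sin(a)*x+np.cos(a)*y,0])*1e-3
P=np.float32([proj(c,W(*p)) for p in((-5,110),(110,110),(110,-5),(-5,-5))]);print(P.round())
D=np.float32([(0,0),(460,0),(460,460),(0,460)])
w=cv2.warpPerspective(g,cv2.getPerspectiveTransform(P,D),(460,460),flags=cv2.INTER_CUBIC)
w=cv2.createCLAHE(4,(6,6)).apply(w)
r=cv2.HoughCircles(cv2.GaussianBlur(w,(5,5),1.5),cv2.HOUGH_GRADIENT,1.5,40,param1=60,param2=18,minRadius=34,maxRadius=46)
print(None if r is None else [(round(u/4-5),round(110-v/4),round(q/4,1)) for u,v,q in r[0][:6]])
E
```

```text
t 76.88 gp [ 0.5218 -0.2136  0.3123] yaw 34.8 F [-0.4 -1.1  0.1] M [-0.03  0.06  0.01] op 0.0303 q6 -1.09
shut1 [(112, 367, 223), (115, 367, 224), (118, 367, 224), (121, 367, 224), (124, 367, 224), (127, 367, 225), (130, 367, 226), (133, 367, 224), (136, 367, 212)]
full10 [(112, 366, 225), (115, 366, 226), (118, 366, 226), (121, 366, 226), (124, 366, 225), (127, 365, 225), (130, 365, 225), (133, 365, 226), (136, 365, 225)]
now [(112, 366, 225), (115, 365, 225), (118, 365, 225), (121, 365, 225), (124, 365, 226), (127, 365, 226), (130, 365, 227), (133, 365, 226), (136, 366, 190)]
proj vane shut [[364.6, 106.5], [363.5, 130.0]]
[[503. 159.]
 [440. 212.]
 [391. 160.]
 [454. 100.]]
[(76, 69, np.float32(11.3)), (12, 21, np.float32(9.6)), (68, 9, np.float32(11.3)), (64, 86, np.float32(10.9)), (45, 97, np.float32(11.3)), (82, 58, np.float32(11.3))]
```

The gate is shut, with the vane line straight as before. I'll move the arm aside and check the one-stud quarter in the fixed cameras.

Emit:
{"name": "arm_command", "arguments": {"increments": [[0.9,0.2,-0.2,0,0,0],[0.9,0.2,-0.2,0,0,0],[0.9,0.2,-0.2,0,0,0],[0.9,0.2,-0.2,0,0,0],[0.9,0.2,-0.2,0,0,0]]}}

```text
t: 77.6
tool_pos: [0.4515, -0.043, 0.5193]
orientation: [1.452, 2.785, -0.0]
force: [0.7, 0.1, -0.5]
opening: 0.0303
gripper_force: 0.0
```

Emit:
{"name": "arm_command", "arguments": {"increments": [[0.9,0,0,0,0,0],[0.9,0,0,0,0,0],[0.9,0,0,0,0,0],[0.9,0,0,0,0,0],[0.9,0,0,0,0,0]]}}

```text
t: 78.22
tool_pos: [0.349, 0.1037, 0.5186]
orientation: [-1.455, -2.784, 0.001]
force: [0.8, -0.2, -0.2]
opening: 0.0301
gripper_force: 0.0
```

```bash
python3 - <<'E'
from h import *
st();a=np.radians(-100.1);O=np.array([.625,-.029,.044])
W=lambda x,y:O+np.array([np.cos(a)*x-np.sin(a)*y,np.sin(a)*x+np.cos(a)*y,0])*1e-3
for n in("top","side","wrist"):
    c=read_camera(n);g=cv2.cvtColor(c["image"],cv2.COLOR_RGB2GRAY);print(n)
    if n=="wrist" : tray(c,-100.1)
    for y in range(96,-2,-5):
        r=""
        for x in range(2,100,3):
            q=proj(c,W(x,y))
            if not(0<=q[0]<640 and 0<=q[1]<400): r+="?";continue
            k=int(g[int(q[1]),int(q[0])]);r+="%X"%(k//16)
        print(r)
E
```

```text
t 78.22 gp [0.349  0.1036 0.3516] yaw 34.8 F [ 0.8 -0.2 -0.2] M [-0.07  0.05 -0.  ] op 0.0301 q6 -0.46
top
CEFFEEEDCCCA865555569BC8322333333
DFFFFFFFFFFFECACA655558CCB6333333
CEFFFFFFFFFFFFFEBBA86558CEDA53343
CEFFFFFFFFFFFFFFFECC97557ABBA5333
DFFFEFEFFFFFFFFFFFFFFEB8446ACB633
CEFFFFFFFFFFFFFFFFFFFFEB865469BA5
CEFFFFFFFFFFFFFFFFFFFFECB97547BC8
EFFFFFFFFFFFFFFFFFFFFFFFEFD8458BA
CEFFFFFFFFFFFFFFFFFFFFFFFFFEB746C
CEFFFFFFFFFFFFFFFFFFFFFFFFFFEB657
EFFFFFFFFFFFFFFFFFFFFFEFFFFFFE956
989BDCEFFFFFFFFFFFFFFFFFFEFFFFE65
666679A78ADFFFFFFFFFFFFFFFFFFFFDA
777777777AEFFFFFFFFFFFFFFFFFFFFFD
644555456AFFFFFFFFFFFFEEEEFFFFFFD
3333333349EFFFFFFFFECCBCDEFFFFFFF
43334445DFFFFFFFFFFEEFFFEFFFFFFFF
577655769D9ABD8ABD89ABD89AC89AB89
888777655555555555555554556675545
555567668766687768876988698999887
side
88999888888888AAFF778888888888899
889998888888888CCB778888888888888
888998888888899FF7788888888888888
8889988888888899F7788888888888898
88998888888888AAFF7B8888888888888
889988888888888CFFCC7788888888888
888888888888899FFFFBB988888888898
88889889888888AAFFFBBAA8C88899999
88998888888888AAFFFFFFFBB88968888
88
[... 463 characters left out ...]
0], [-107.0, -26.0]]
443222222222455555454555455555454
444322222222224555555555444545545
443222222222222445555455555555555
222222222222222224454554455555555
222222222222222222245555555454555
222222222222222222224455554555555
222222222222222222222245455545554
222222222222222222222222455554555
222222222222222222222222244555555
222222222222222222222222222455554
222222222222222222222222221114543
222222222222222222222221111121311
222222222222222222222211111111111
222222222222222222221221111111111
222222222222222222221211121111111
222222222222222222256664122111125
222222222222222123776552112111256
222222222222222676665442111226665
222222222222226775544411112366666
222222222221787655455412236666666
```

```bash
python3 - <<'E'
from h import *
a=np.radians(-100.1);O=np.array([.625,-.029,.042])
W=lambda x,y:O+np.array([np.cos(a)*x-np.sin(a)*y,np.sin(a)*x+np.cos(a)*y,0])*1e-3
c=read_camera("top");m=c["image"].min(2)
for y in range(70,4,-3): print("".join("%X"%min(15,max(0,(int(m[int(q[1]+.5),int(q[0]+.5)])-195)//4)) for x in range(14,98,2) for q in [proj(c,W(x,y))]))
E
python3 - <<'E'
import cv2,numpy as np
# same-pose wrist shots: full10 (rings in tray) colour pixels round the reported difference spots
i=cv2.imread("pics/full10.png").min(2)
for v in range(104,142,2):print("".join("%X"%(int(i[v,u])//16) for u in range(410,470)))
E
```

```text
AAA999AAAA99A9999AA9AA9AAA6600000000000000
99AAAA9A99999999999A99AAA98820000000000000
AA99A9AA9AAAAA9AA9AA9AAAAA9A99711300000000
AAAAA99A9999999AA9AA9AAA999AAAAAA700000000
9999AAA9AAA999999AAAAA9AAA999AAAA880000000
9A9A99A999AAAAA99AA9AA9999AA9AAAAAA3000000
AAAAAAAA9AA99AA999999A99AAA99999AAA8800000
AAAAAAAAAAA999999AAA99999999999AAAAAA40000
ABAAAAAAAA9AAAA999999999AAA9AAAAAAAAA55000
A88AAAAA9AAAA999A99999A9999AA999AAAAA66000
000044893AAA9AAAAAA999999A99A9999A9AAA8030
000000001AAAAA9AAA9AA99999999AAA99999AA380
000000005AAAAA9AA999AAAAA99AAAA9999AAAAAA0
0000000066AAAA999A999AAAAAA999999A99AAAAA2
000000000AAAA99AAAA99AAAAAA55699AAA99AAAAA
000000005AAAA99AAAAAA99776500229AA9AAAAAAA
00000000AAAAAAAAAA9AA84400085338AAAAAA9AAA
00000002CCBAAAABBAAAA866899BAA999ABAAAAABA
0000022B999AAAA59AAAA778AAB5589AAA88AAAA58
000000060000025000015000002000000500000200
000000000000000000000000000000000000000000
000000000000000000000000000000000000000000
DEEEEEEEEEEEEEEEEEEEECC9C98999999666555555555555554467777775
EEEEEEEEEEEEEEEEEEED8CECA99886898655555555555555554477777777
EEEEEEEEEEEEEEEEEE88EEEA99999976
[... 304 characters left out ...]
666666666668DDCBBBBB755456677
EEEEEEEEEEEEEEEEEEEECEB9899A8666666666669DEEDDDDDDDC86555456
EEEEEEEEEEEEEEEEEEEA99999A8666666666658DEEDDDDDDDDDDDDC75555
EEEEEEEEEEEEEEEEECA999987666666666668DEEDDDEDDDDDDDDDDDDB655
EEEEEEEEEEEEEEEEA9999C8666666666668DEEEEDEDDEDDDDEEEEDDDD975
EEEEEEEEEEEECCCA999A8666666666668DEEEEEEEEEEEEEEEEEEEEEEEEEC
EEEEEEEEEEEC999998866666666665ADEEEEEEEEEEEEEEEEEEEEEEEEEEEE
EEEEEEEEECA99998765666666666ADEEEEEEEEEEEEEEEEEEEEEEEEEEEEEE
BBBBCCCC89999A765666666666ADEEEEEEEEEEEEEEEEEEEEEEEEEEEEEEEE
888988999999AAA966666656ADEEEEEEEEEEEEEEEEEEEEEEEEEEEEEEEEEE
AAB9999999877665666665ADEEEEEEEEEEEEEEEEEEEEEEEEEEEEEEEEEEEE
EC999998655665555666ADEEEEEEEEEEEEEEEEEEEEEEEEEEEEEEEEEEEEEE
```

```bash
python3 - <<'E'
from h import *
go((.675,-.105,.30),np.radians(34.8))
E
```

```text
go [-1.783, 0.747, 0.257] [-0.0003, -0.0001, -0.0006] rows 6.2
```

Emit:
{"name": "arm_command", "arguments": {"increments": [[-0.89,0.373,0,0,0,0],[-0.89,0.373,0,0,0,0],[-0.89,0.373,0,0,0,0],[-0.89,0.373,0,0,0,0],[-0.89,0.373,0,0,0,0]]}}

```text
t: 79.05
tool_pos: [0.5116, -0.0003, 0.5182]
orientation: [-1.457, -2.781, 0.001]
force: [0.0, 0.3, 0.4]
opening: 0.0301
gripper_force: 0.0
```

Emit:
{"name": "arm_command", "arguments": {"increments": [[-0.89,0.373,0.25,0,0,0],[-0.89,0.373,0.25,0,0,0],[-0.89,0.373,0.25,0,0,0],[-0.89,0.373,0.25,0,0,0],[-0.89,0.373,0.25,0,0,0]]}}

```text
t: 79.68
tool_pos: [0.6738, -0.1023, 0.4694]
orientation: [-1.454, -2.784, -0.0]
force: [0.0, 0.1, 0.8]
opening: 0.0298
gripper_force: 0.0
```

```bash
python3 - <<'E'
from h import *
st();a=np.radians(-100.1);O=np.array([.625,-.029,.042])
W=lambda x,y:O+np.array([np.cos(a)*x-np.sin(a)*y,np.sin(a)*x+np.cos(a)*y,0])*1e-3
c=read_camera("wrist");m=c["image"].min(2)
for y in range(98,-4,-3): print("".join("%X"%(int(m[int(q[1]+.5),int(q[0]+.5)])//16) if 0<q[1]<399 and 0<q[0]<639 else "?" for x in np.arange(0,102,1.5) for q in [proj(c,W(x,y))]))
E
```

```text
t 79.67 gp [ 0.6738 -0.1023  0.3024] yaw 34.8 F [0.  0.1 0.8] M [-0.04  0.03 -0.02] op 0.0298 q6 -0.83
B889C88888888ADD99A89676555555588DEBDA444333333333333333344433333333
CDEEEEEECCCEDDAACCAACAA8966855555557CEDEBB83333333333333344433333333
BDEEEEEEEEEEEEEEEEEEDAAAAAA988655555555C9DEEA33333333333434443333333
B9EEEEEEEEEEEEEEEEAAAAAAAAAACA9986565555555AEEA333333333444443333333
A8EEEEEEEEEEEEECAAAAAAAAAAADEDDC9987676555555BEEA3444344444444433333
ADEEEEEEEEEEEEAAAAAAAAAAAAAEEEEEEDE888886655555BD9544443444444443333
DDEEEEEEEEEDAAAAAAAAAAAAAAAAADDEEEEECBB88875555455555544444444443333
78DEEEEEED89AAAAAAAAAAAAAAAAAAADDEEEEEEEE888765556655557444444444333
89EEEEED8889AAAAAAAAAAAAAAAAAAAADEEEEEEEEEEB8886445555DDC74444434433
8DEEE8888899AAAAAAAAAAAAAAAAAAAADAEEEEEEEEEEEB8875555558DDC733333443
7DEDB888888AAAAAAAAAAAAAAAAAAAAAAADDEEEEEEEEB8888876555558DDC3334444
788888888889AAAAAAAAAAAAAAAAABDAAAAAADDEEEEEEB8888887655555BEE844444
7888888888AAAAAAAAAAAAAAAAAAABEDCAAAAADDDEAADCEC89EB887655557DDB5444
77888888888AAAAAAAAAAAAAAAAAAAADBEDAAAAAAAAAA9DEEEEEEE8765555CDD9644
78888888888AAAAAAAAAAAAADABCAAA
[... 648 characters left out ...]
AAADEECB55
E9EDAC8888BBB999AEEBAAAAAAAABAAAAAAAAAAAAAAAAAAAAAAAAAAAAAAAAADDDB55
7DC9DECCCABABB999BBAAAAAAAAABAAAAAAAAAAAA88888899AAAAAAAAAAAAAAAAA65
777777ADCE888889ABABABAAAAAABBAAAAAAAAA7798AAA9889AAAAAAAAAAAAAAA975
777777777CCE8799BBBBABAAAAAABBAAAAAAA9AA9AAAAAAA9999AAAAAAAAAAAAAA86
777777777656888BBBBBABBAAAAABBAAAAAAA999AAAAAAAAAA9AAAAAAAAAAAAAAA97
77777777655568AABBBBBBAAAAAABBAAAAAAA9AAAAAAAAAAA999AAAAAAAAAAAAAAA6
777777765555557888AAAA88999988989AA889888999888888A888999889889A8896
66566654445454555888888888888888888888878877777688888888888888888887
7777777655555555589889988888AAA99A9A9A899879987898899999999999979878
777777665555555559BBBABAAAAAAAAAAAAAAAAAAAAAAAAAAAAAAAAAAAAAAAAAAAA9
```

```bash
python3 - <<'E'
from h import *
a=np.radians(-100.1);O=np.array([.625,-.029,.042])
W=lambda x,y:O+np.array([np.cos(a)*x-np.sin(a)*y,np.sin(a)*x+np.cos(a)*y,0])*1e-3
c=read_camera("wrist");m=c["image"].min(2)
print("two-stud & plain/three overview: x -102..102 step3, y 99..-102 step 5")
for y in range(99,-103,-4): print("".join("%X"%(int(m[int(q[1]+.5),int(q[0]+.5)])//16) if 0<q[1]<399 and 0<q[0]<639 else "?" for x in np.arange(-102,102,2.2) for q in [proj(c,W(x,y))]))
# ring close-up, native pixels
p=proj(c,W(66,14));u,v=int(p[0]),int(p[1]);print(p, "dist", )
for r in range(v-16,v+14):print(" ".join("%3d"%m[r,k] for k in range(u-16,u+16)))
E
```

```text
two-stud & plain/three overview: x -102..102 step3, y 99..-102 step 5
4444444444444444444456EED965556668ABCACAAAAAACC8888887A9A9878655558CEDA4444333333333344333333
444444444444444445EEEB7665667AAAAAABDDDDEEEEEEEDECEEC9CBDDAAAAAA6555559DEDA434333333334433333
444444444444446EEDC5565567AA9ADADEEEEEEEEEEEEEE9EEEEEEEEEEEECAAAAA866555559DEA333333343443333
44444444444466675566666CAABDDEEEEEEEEEEEEEEEEEE9EEEEEEEEEDAAAAAAADDC887755555CEA4443344444333
44444444444866765556AAAADEEEEEEEEEEEEEEEEEEEEEECEEEEEEEECAAAAAAAAEEEEECB8865555A5543444444333
4444444446DC5565599ABEEEEEEEEEEEEEEEEEEEEEEEEEE8EEEEEEAAAAAAAAAAAADEEEEECEC865546554443444433
4444444667A55556AADEEEEEEEEEEEEEEEEEEEEEEEEEEB88DEEE88AAAAAAAAAAAAAADEEEEEEB8654555AA44444433
444445667755579AAAABEEEEEEEEEEEEEEEEEEEEEEEEEB8DEED888AAAAAAAAAAAAAAAEEEEEEEEC865555ADA333443
4444DE96645689AEBDEEEEEEEEEEEEEEEEEEEEEEEEEEEB88E88888AAAAAAAAAAAAAAAAAEEEEEE888865555BEA3444
4446E55556AAAAEEEEEEEEEEEEEEEEEEEEEEEEEEEEEEEA88888888AAAAAAAAAAAABDAAADDEEEECB888865557EB544
446E55558AAAAADEEEEEEEEEEEEEEEEEEEEEEEEEEEEEE988888888AAAAAAAAAAAAAADEAAAAAAA9EEEEEB7555DD
[... 6936 characters left out ...]
 157 170 171 169 167 169 170 169 168 165 165 169 171 170 168
131 129 130 153 169 171 171 170 167 166 166 167 168 167 167 169 170 170 170 170 171 169 168 168 170 170 168 166 164 168 170 169
134 131 150 165 168 170 171 170 170 168 166 166 167 168 167 168 169 168 171 169 170 171 169 167 167 170 169 168 165 165 167 171
155 136 163 165 166 168 169 171 170 170 168 167 165 167 167 168 167 168 170 170 169 170 170 169 167 167 170 169 168 166 165 168
167 159 167 166 164 166 168 169 170 171 169 168 165 166 166 168 167 167 167 169 170 169 169 170 168 167 168 169 169 167 165 164
167 168 170 168 165 164 165 167 169 170 169 169 167 165 165 166 167 166 167 168 219 175 169 169 169 169 168 168 170 169 167 165
```

Only one ring outline is clear in the one-stud quarter, so the two may be stacked. I'll test that by parallax, shifting the camera sideways and measuring the height of the ring's top, and also search the slate for a stray ring.

```bash
python3 - <<'E'
from h import *
c=read_camera("wrist");cv2.imwrite("pics/v1.png",c["image"][:,:,::-1]);np.save("v1.npy",c["T"])
for n in("top","wrist","side"):
    k=read_camera(n);h=hsv(k["image"]);m=(h[...,2]>110)&(h[...,1]<70)
    for b in blobs(m,4):
        P=onz(k,*b[0],.03)
        if b[1]<150 and .42<P[0]<.85 and -.22<P[1]<.15 and np.hypot(P[0]-.625,P[1]+.029)>.112:print(n,b,P[:2].round(3))
E
```

```text
top ([347.2, 149.2], 6) [0.729 0.028]
top ([410.5, 177.2], 4) [ 0.654 -0.157]
top ([407.5, 178.2], 4) [ 0.651 -0.148]
top ([390.8, 227.5], 4) [ 0.505 -0.103]
wrist ([309.7, 16.4], 22) [0.552 0.06 ]
wrist ([324.1, 16.5], 23) [0.567 0.07 ]
wrist ([398.6, 108.4], 20) [0.719 0.038]
wrist ([251.5, 212.0], 109) [ 0.629 -0.212]
wrist ([315.4, 235.5], 15) [ 0.733 -0.188]
wrist ([332.7, 244.1], 16) [ 0.764 -0.184]
```

Emit:
{"name": "arm_command", "arguments": {"increments": [[0,-1,0,0,0,0],[0,-1,0,0,0,0],[0,-1,0,0,0,0],[0,-1,0,0,0,0],[0,-1,0,0,0,0]]}}

```text
t: 80.6
tool_pos: [0.5095, -0.2171, 0.47]
orientation: [1.455, 2.782, 0.001]
force: [0.5, 0.9, -0.4]
opening: 0.0302
gripper_force: 0.0
```

```bash
python3 - <<'E'
from h import *
st();a=np.radians(-100.1)
c1=dict(read_camera("wrist"));i2=c1["image"];cv2.imwrite("pics/v2.png",i2[:,:,::-1]);T2=c1["T"];c0=dict(c1);c0["T"]=np.load("v1.npy");i1=cv2.imread("pics/v1.png")[:,:,::-1]
W=lambda x,y,z:np.array([.625,-.029,z])+np.array([np.cos(a)*x-np.sin(a)*y,np.sin(a)*x+np.cos(a)*y,0])*1e-3
# rectify both views on several heights, compare ring patch by correlation: floor patch vs ring
def rect(c,im,z,x0,x1,y0,y1,s=2):
    P=np.float32([proj(c,W(*p,z)) for p in((x0,y0),(x1,y0),(x1,y1),(x0,y1))]);w,h=(x1-x0)*s,(y1-y0)*s
    return cv2.warpPerspective(cv2.cvtColor(np.ascontiguousarray(im),cv2.COLOR_RGB2GRAY),cv2.getPerspectiveTransform(P,np.float32([(0,0),(w,0),(w,h),(0,h)])),(w,h))
for z in(.038,):
    A=rect(c0,i1,z,40,95,-2,45,2);B=rect(c1,i2,z,40,95,-2,45,2)
    for n,I in(("v1",A),("v2",B)):
        print(n)
        for r in I[::5]:print("".join("%X"%(k//12) if k<192 else "G" for k in r[::2]))
E
```

```text
t 80.6 gp [ 0.5098 -0.2172  0.303 ] yaw 34.8 F [ 0.5  0.9 -0.4] M [-0.04  0.05 -0.02] op 0.0302 q6 -1.1
v1
FGGGGFFFFFFFGGFFFFFFFFFFFFFFFFFFFFFFFFFFFFFFFFFFFFFFFFF
GFGFFFFFFFFFFFFFFFFFFFFFFFFFFFFFFFFFFFFFFFFFFFFFFFFFFFF
CDDDDCCCCCCCBBCCCDCBBABBBBBCCBCCDDDDCCCCCCCCBBBCCCCCCBB
CCCCCCCCCCCCCCCCCCBBCDCBABBBBBBBAABCCCCCCCCCCCCCCCCCCCC
EDDDDDCCEEFEDDDDCCEDDEEDCCCCCCCCDDCCCBCCCCDEEDDDDCCCCCD
FFGGGFFFFFFFFFFFDDEEEFFFFFFFFFFFFFECDEEFFFFFFFFFFFFEFFF
FFGGGGFFFFFFFFFEDDEFFFFFFFFFFFFFFFECCDEFFFFFFFFFFFFFFFF
FFGGGGFFFFFFFFFFEDFGFFFFFFFFFFFFFFECCDDEFFFFFFFFFFFFFFF
FFGGGFFFFFFFFFFFEDDEEEFFFFFFFFFFEEDDEEEFFFFFFFFFFFFFFFF
FFGGGFFFFFFFFFFFFFECDEDDEEEEEEDEEDDEEFFFFFFFFFFFFFFFFFF
FFGGGFFFFFFFFFFFFFFFFEDCCCDDEEDEFEEFFFFFFFFFFFFFFFFFFFF
FFGGGFFFFFFFFFFFFFFFFFFFFEEFFFFFFFFFFFFFFFFFFFFFFFFFFGG
FGGGGFFFFFFFFFFFFFFFFFFFFFFFFFFFFFFFFFFFFFFFFFFFFFFGGGG
FFGGGFFFFFFFFFFFFFFFFFFFFFFFFFFFFFFGGGFFFFFFFFFFGGGGGGG
FFGGGFFFFFFFFFFFFFFFFFFFFFFFFFFFFFGGGGFFFFFFFGGGGGGGGGG
FFGGGFFFFFFFFFFFFFFFFFFFFFFFFFFFFFFFFFFFFFFGGGGGGGGGGGG
FFGGFFFFFFFFFFFFFFFFFFFFFFFFFFFFFFFFFFFFFFGGGGGGGGGGGGG
GGGGFFFFFFFFFFFFFFFFFFFFFFFFFFFFFFFFFFFFF
[... 437 characters left out ...]
AAAAA9999A9A9AAB9A9AAAAAAAA9
GGGGGGGGGGGGGGGGGGGGGGGGGGGGGGGGGGGGGGGGGGGGGGGGGGGGGGG
GGGGGGGGGGGGGGGGGGDDCFGGGGGGGGGGGGGGGGGGGGGGGGGGGGGGGGG
GGGGGGGGGGGGGGGGGGGD9ACEFGGGGGFEFGGGGGGGGGGGGGGGGGGGGGG
GGGGGGGGGGGGGGGGGGGGGGFDDBCDEGGGGGGGGGGGGGGGGGGGGGGGGGG
GGGGGGGGGGGGGGGGGGGGGGGGGGGGGGGGGGGGGGGGGGGGGGGGGGGGGGG
GGGGGGGGGGGGGGGGGGGGGGGGGGGGGGGGGGGGGGGGGGGGGGGGGGGGGGG
GGGGGGGGGGGGGGGGGGGGGGGGGGGGGGGGGGGGGGGGGGGGGGGGGGGGGGG
GGGGGGGGGGGGGGGGGGGGGGGGGGGGGGGGGGGGGGGGGGGGGGGGGGGGGGG
GGGGGGGGGGGGGGGGGGGGGGGGGGGGGGGGGGGGGGGGGGGGGGGGGGGGGGG
GGGGGGGGGGGGGGGGGGGGGGGGGGGGGGGGGGGGGGGGGGGGGGGGGGGGGGG
GGGGGGGGGGGGGGGGGGGGGGGGGGGGGGGGGGGGGGGGGGGGGGGGGGGGGED
GGGGGGGGGGGGGGGGGGGGGGGGGGGGGGGGGGGGGGGGGGGGGGGGGGGFCCF
```

```bash
python3 - <<'E'
from h import *
a=np.radians(-100.1);c=dict(read_camera("wrist"));c["T"]=np.load("v1.npy");m=cv2.imread("pics/v1.png").min(2)
W=lambda x,y,z:np.array([.625,-.029,z])+np.array([np.cos(a)*x-np.sin(a)*y,np.sin(a)*x+np.cos(a)*y,0])*1e-3
p=proj(c,W(68,64,.042));u,v=int(p[0]),int(p[1]);print(u,v,"dx",(proj(c,W(78,64,.042))-p).round(1),"dy",(proj(c,W(68,74,.042))-p).round(1))
for r in range(v-20,v+22):print("".join("%X"%(m[r,k]//16) for k in range(u-34,u+34)))
E
```

```text
314 176 dx [-4.8  4.7] dy [4.8 4.7]
999A998889A9989989AAAAAAAAAAAAAAAAAAADEEEEEEEEDAAAAAAAAAAAAAAAAAAA88
AAAAAA899899A99A9AAAAAAAAAAAAAAAAAAAAEEEEDEEEEDAAAAAAAAAAAAAAAAAAAA8
AAAAAA9A99999A9AAAAAAAAAAAAAAAAAAAAAACEDDBCEDEBAAAAAAAAAAAAAAAAAAAA9
AAAAAAAA9AA99AAAAAAAAAAAAAAAAAAAAAAAAACAAAADACAAAAAAAAAAAAAAAAAAAAAA
AAAAAAAAAAAAAAAAAAAAAAAAAAAAAAAAAAAAAAAAAAAAAAAAAAAAAAAAAAAAAAAAAAAA
AAAAAAAAAAAAAAAAAAAAAAAAAAAAAAAAAAAAAAAAAAAAAAAAAAAAAAAAAAAAAAAAAAAA
AAAAAAAAAAAAAAAAAAAAAAAAAAAAAAAAAAAAAAAAAAAAAAAAAAAAAAAAAAAAAAAAAAAA
AAAAAAAAAAAAAAAAAAAAAAAAAAAAAAAAAAAAADDADADAADBAAAAAAAAAAAAAAAAAAAAA
AAAAAAAAAAAAAAADDAAAAAAAAAAAAAAAAAAAACEDEBEDDEBAAAAAAAAAAAAAAAAAAAAA
AAAAAAAAAAAAAAACDAAAAAAAAAAAAAAAAAAAAACDDACDDDAAAAAAAAAAAAAAAAAAAAAA
AAAAAAAAAAAAAAAAAAAAAAAAAAAAAAAAAAAAAAAAAAAAAAAAAAAAAAAAAAAAAAAAAAAA
AAAAAAAAAAAAAAAAAAAAAAAAAAAAAAAAAAAAAAAAAAAAAAAAAAAAAAAAAAAAAAAAAAAA
AAAAAAAAAAAAAAAAAAAAAAAAAAAAAAAAAAAAAAAAAAAAAAAAAAAAAAAAAAAAAAAAAAAA
AAAAAAAAAAAAAAAAAAAAAAAAAAAAAAAAAAAAAAAAAAAADAAAADAAAAAAAAAAAAAAAAAA
AAADDDDADDDADDDDAAAAAAAAAAAAAAAAAAAAADDADDDDEDADDEBAAAAAAAAAAAAAAAAD
8ADEEEEDEEEDEEEEDAAAAAAAAAAAA
[... 1133 characters left out ...]
4444444444
4444444444444444445559AADEEEEEEEEEA6555557EEEEEEEEEDBA84444444444444
4444443334444444444445448AAAAAAAAA65555556AAAAAAAAA74444444444444444
44444433333344444444444333433344444445554443333333333333444444444444
54444433333333444444444433344444444444444443333333333333334444433334
44444333333333333444444443334444444443433333333333333333333344433334
44554333333333333333444444334444444444433333333333333334333334433334
44443333333333333333334444444444443444443333333333333433333333333444
44443333333333333333333334444444444444443333333333333333333333333344
44443333333333333333333333344444444444444333333333333333333333334333
44433333333333333333333333333344444444343333333333333333333333333344
```

```bash
python3 - <<'E'
from h import *
a=np.radians(-100.1);c=dict(read_camera("wrist"));c0=dict(c);c0["T"]=np.load("v1.npy")
M=np.array([[np.cos(a),np.sin(a)],[-np.sin(a),np.cos(a)]])
W=lambda x,y,z:np.array([.625,-.029,z])+np.array([np.cos(a)*x-np.sin(a)*y,np.sin(a)*x+np.cos(a)*y,0])*1e-3
for n,k,f in(("v1",c0,"pics/v1.png"),("v2",c,"pics/v2.png")):
    im=cv2.imread(f)[:,:,::-1].copy();h=hsv(im);y=(h[...,0]>18)&(h[...,0]<36)&(h[...,1]>110)&(h[...,2]>100)
    for b in blobs(y,4):
        P=M@(onz(k,*b[0],.076)[:2]-[.625,-.029])
        if .09<np.hypot(*P)<.12:print(n,"stud",(P*1e3).round(1),b[1])
    m=im.min(2);p=proj(k,W(66,16,.040));u,v=int(p[0]),int(p[1]);print(n,u,v,"dx10",(proj(k,W(76,16,.04))-p).round(1),"dy10",(proj(k,W(66,26,.04))-p).round(1),"dz10",(proj(k,W(66,16,.05))-p).round(1))
    if n=="v2":
        for r in range(v-16,v+16):print(" ".join("%3d"%m[r,q] for q in range(u-16,u+16)))
E
```

```text
v1 stud [-71.3 -71.4] 65
v1 stud [-81.9 -59.1] 66
v1 stud [-59.  -81.5] 63
v1 stud [-77.7  65.5] 51
v1 stud [-66.3  77.3] 49
v1 stud [70.7 72.7] 44
v1 292 151 dx10 [-4.8  5. ] dy10 [5. 5.] dz10 [-0.6  0.9]
v2 stud [-71.  -72.4] 70
v2 stud [-58.5 -82.7] 70
v2 stud [-81.5 -60.1] 66
v2 stud [  46.  -110.5] 710
v2 stud [-77.5  64.4] 53
v2 stud [ 79.1 -84.2] 32
v2 stud [-66.   75.9] 50
v2 stud [70.8 71.4] 45
v2 432 151 dx10 [-5.5  5. ] dy10 [4.4 5. ] dz10 [2.8 0.9]
126 141 122 143 209 227 229 229 229 228 229 206 161 156 155 155 157 163 115  99  98  98  99  99  98  98  99  99  98  99  99 118
122 119 120 120 219 228 229 229 228 229 206 161 157 156 155 155 164 136 102  98  98  98 100  97  98  98  99  98  99  99 119 200
113 113 105 103 169 174 182 184 180 178 134 135 137 137 135 139 131 100  96  96  98  99  98  98  98  98  99  98 100 144 203 227
 97  98  91  89  89  89 104 105  96  96  96 103 104 102 102 106  99 100 107 114 120 137 117 100  98  98  99  99 144 212 228 229
 88  88  87  88  87  89  98 105 112 116 134 136 142 141 142 144 148 151 155 158 159 166 150 104  98  97  96 144 210 228 229
[... 2760 characters left out ...]
 228 229 228 229 228 229 229 229 229 229 229 229 229 228 229
 94  95 142 210 228 228 229 229 228 229 229 229 229 229 229 229 228 228 229 229 229 229 228 229 229 229 228 228 228 228 229 228
 93 141 211 227 229 229 228 229 228 228 229 229 229 228 229 229 229 229 229 228 229 229 229 229 229 228 229 229 228 229 229 228
141 211 227 228 229 229 229 229 229 229 228 228 229 228 228 228 229 229 229 229 229 229 229 228 229 229 228 228 229 228 229 229
210 228 229 229 228 229 228 228 228 228 229 229 229 229 228 229 229 229 229 229 229 228 228 229 229 229 229 228 228 229 228 229
226 228 228 228 229 228 229 228 229 229 228 229 229 229 228 228 229 229 229 229 229 228 229 228 228 228 229 228 229 228 229 229
```

I'll move the arm away again and diff the chute region against the first side and top images, in case a ring is hidden there.

Emit:
{"name": "arm_command", "arguments": {"increments": [[0.9,0.2,-0.2,0,0,0],[0.9,0.2,-0.2,0,0,0],[0.9,0.2,-0.2,0,0,0],[0.9,0.2,-0.2,0,0,0],[0.9,0.2,-0.2,0,0,0]]}}

```text
t: 81.38
tool_pos: [0.4406, -0.0457, 0.509]
orientation: [1.451, 2.786, -0.0]
force: [0.8, 0.1, -0.5]
opening: 0.0303
gripper_force: 0.0
```

Emit:
{"name": "arm_command", "arguments": {"increments": [[0.9,-0.4,0,0,0,0],[0.9,-0.4,0,0,0,0],[0.9,-0.4,0,0,0,0],[0.9,-0.4,0,0,0,0],[0.9,-0.4,0,0,0,0]]}}

```text
t: 82.0
tool_pos: [0.272, 0.0554, 0.5089]
orientation: [1.454, 2.784, 0.0]
force: [-0.4, 0.4, 0.3]
opening: 0.03
gripper_force: 0.0
```

```bash
python3 - <<'E'
from h import *
st();H=np.array([.4713,-.1358,.160]);a=np.radians(34.7);M=np.array([[np.cos(a),np.sin(a),0],[-np.sin(a),np.cos(a),0],[0,0,1]])
for n in("side","top"):
    c=read_camera(n);cv2.imwrite(f"pics/{n}_end.png",c["image"][:,:,::-1]);o=cv2.imread(f"pics/{n}0.png");g=c["image"][:,:,::-1]
    d=cv2.absdiff(o,np.ascontiguousarray(g)).max(2);k,l,s,ce=cv2.connectedComponentsWithStats((d>30).astype(np.uint8))
    box=(240,110,400,240) if n=="side" else(320,130,460,270)
    print(n,[(s[i].tolist()) for i in range(1,k) if s[i,4]>5 and box[0]<ce[i][0]<box[2] and box[1]<ce[i][1]<box[3]])
    print("hopper/gate/mouth px",proj(c,H).round(),proj(c,H+M.T@[.044,0,-.025]).round(),proj(c,H+M.T@[.109,0,-.063]).round())
s=cv2.cvtColor(cv2.imread("pics/side_end.png"),cv2.COLOR_BGR2GRAY);o=cv2.cvtColor(cv2.imread("pics/side0.png"),cv2.COLOR_BGR2GRAY)
for n,i in(("start",o),("end",s)):
    print(n)
    for v in range(128,186,2):print("".join("%X"%(i[v,u]//16) for u in range(308,372)))
E
```

```text
t 82.0 gp [0.2721 0.0553 0.3419] yaw 34.8 F [-0.4  0.4  0.3] M [ 0.01 -0.   -0.05] op 0.03 q6 -0.59
side [[343, 139, 3, 4, 7], [357, 145, 1, 7, 7], [336, 147, 5, 2, 7], [336, 160, 6, 2, 6], [256, 173, 56, 51, 921], [264, 186, 5, 3, 7], [299, 187, 40, 35, 626], [259, 191, 2, 3, 6], [387, 239, 7, 2, 7]]
hopper/gate/mouth px [359. 151.] [345. 163.] [323. 182.]
top [[373, 143, 3, 8, 18], [348, 146, 5, 5, 16], [329, 149, 45, 58, 613], [369, 155, 39, 49, 473], [396, 158, 6, 6, 21], [395, 165, 3, 3, 7], [357, 185, 11, 33, 64], [331, 192, 4, 4, 15], [334, 197, 4, 4, 12], [408, 208, 9, 9, 32], [366, 214, 4, 5, 14], [405, 216, 4, 4, 6]]
hopper/gate/mouth px [414. 234.] [401. 221.] [385. 202.]
start
912333333333333333333333333333332464333256423333221BA656AD812255
B622333333333333333333333333333325542333564233227A8666754467DE84
6323333333333333333333333333333325643333564221DB6667777765554468
85233333333333333333333333333333356423345641FD766677766766654554
423333333333333333333333333333333553332554BA76677777688777778776
52333333333333333333333333333333355321168766677776698CEEEEA77777
523333333333
[... 2671 characters left out ...]
7777777699EFEEEFEDDECA867776788877679BCDDBA8545422
63333321BB777777777767EFEEEEEDDECEA66777777888766777767677775788
731116A977777777688EFFEEEEEEDDFE96677777777648BBBCA8866667766666
6CECA767777777678EFFEEEEEEEDFC866777777777646766666777788ABCBBB9
6CEEEB777777668EFFEEEEEEFCFE767777777777643356678888887777776767
5CEDDEB766768EFEEEEEEEFEFD76777777776664333367766778776677777776
6CDDDDEED9EFFEEEEEEEFFEA6777777767665333333379877777777766667766
FDDDDDEEECBEFEEEEEFFD8767777777886423333333366777789CCCA87666666
6ACFFFFFEEDDCEFFDFD767777777787973233333333267777777777666777889
688888899ACEFEBCFC767777777668DEA32333333334BDCC8466666666677777
78888898888888997BFB6777875ADDDEA32333333324CEDDDDDDCCCCCCCC8466
```

The chute matches its starting state apart from the gate, and nothing stray shows on the slate. The rings most likely lie on top of each other in the one-stud quarter. The gate is shut and the plain quarter is under the mouth, so I'm handing the job in.

```bash
python3 -c "
from plant import *
print(close_job())"
```

```text
the job is handed in; nothing more can be done
None
```

I ran the full sequence and handed the job in, but I could only clearly see one of the two rings in the one-stud quarter at the end; my parallax check on whether they are stacked was inconclusive. The other ring was gone from the chute and I found no stray on the slate. Both copper bars are in the two-stud quarter (one caught on the dial and had to be nudged loose), the gate is shut, and the plain quarter is under the mouth.

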